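# Rub-test a set of coated specimens on a hand-cranked rub tester

## Robot

A 6-joint arm with a two-finger parallel gripper is mounted at the origin on a cart in front of the work surface, level with it; the furniture and walls round the work are solid. World frame = base frame: x ahead of the robot, y to its left, z up, the work surface at z = 0. Lengths are in m, angles in rad, forces in N, time in s.
With the tool pointing down it reaches from about 0.35 to 0.975 m from the base axis. Payload 4.9 kg.
Tool frame: the origin (TCP) lies at the very end of the fingers, on their centre line; the grasp point (between the pads) lies 19 mm behind it; y points along the fingers, z is the direction in which the jaws open and shut, and the axes are right-handed (so a half turn about y gives the same grasp; the last joint's range is limited). The gripper opens to 85 mm and grips with 20 to 120 N. Pads are 22 mm wide; open, the fingers measure 114 mm over their backs; the gripper's body (76 mm by 85 mm) begins 54 mm behind the grasp point. The pads swing forward as they close: fully open they stand 13 mm farther back than shut.
Start: joints at [-1.354, 0.053, 1.613, -0, 1.476, -0.119], TCP at [0.206, -0.59, 0.231] pointing down, gripper open.
Joint ranges: [-3.01, 3.01], [-1.01, 2.22], [0.06, 2.58], [-1.02, 4.17], [0.09, 2.62], [-3.14, 3.14]. Speed limits (rad/s): [2.57, 2.57, 3.14, 3.14, 3.14, 3.14].

## Interface

Orientations are given as a rotation vector (axis times angle).
In Python, from station import ctrl gives the robot as it stands.
- The arm moves only by the tool arm_command, never from a script. Its argument "steps" is a list of rows, each a list of 3 entries, a list of its own where there are three numbers: the shift along the tool's x, y, z in m, then the turn, a rotation vector about the tool's x, y, z in degrees, then the opening, from 0 (shut) to 1 (fully open). In form: [[[dx, dy, dz], [ax, ay, az], gripper], ...]. A call has 1 to 5 rows; each row is the pose to reach, as a shift and turn from the pose measured when the call began, along the tool's axes at that moment; what a row does not reach only later rows make up. A row lasts 1/10 s, in which the tool goes at most 50 mm and 8.59 degrees, less where a joint would pass 70% of its speed; a pose out of reach is approached as far as the arm can. A call with a gripper value outside its range is refused whole. The fingers move at their own pace and stop on an object; "force" is the grip in N (left out, the last holds). Time passes only in rows, so rows that repeat a pose let the fingers close. It gives the time, the measured TCP pose, the force and the opening at its end, in the units of the state.
- ctrl.get_obs(): the state, without advancing time (a new reading comes with each control period).
- ctrl.get_image(name): name is "scene" or "side" or "wrist"; returns a dict with "img" (400x640x3 uint8, red, green, blue), "camera_matrix" (3x3 intrinsics, pixels), "world_from_camera" (4x4, takes a point from camera to world coordinates). Camera axes: x right, y up, looking along -z (the intrinsics and any distortion apply to the point x, -y, -z); pixel columns grow to the right and rows downward; lengths in m; the calibration is good to about 2 mm. The wrist camera is an equidistant fisheye: a pixel r from the principal point sees the ray r / f radians off the axis. A picture is of the moment at which its call begins. There is no depth.
- ctrl.finish_job(): hands the job in, once; it reports no verdict.
Trained networks look in a picture, given as the dict that the camera call returned (one of the last four; its "shot" number tells which), for a name from the list of things; names that differ only in an ending like _2 or _b are one class to them, and where a whole thing is asked for, a point or a joint stands for the part that bears it (a point fixed in the world has none). Each returns a list of dicts, best first, with "confidence" (0 to 1); they miss things now and then, are a little off and sometimes report something else, mostly with a low value. They report only what shows in the picture. A call takes as long as a camera call.
- ctrl.boxes_of(picture, name): "position" ([row, column] in pixels, amid what is visible of it).
The state is a dict: "t": time; "q": joint angles; "dq": joint speeds; "effort": joint torques, N m; "tool_pos": TCP position; "tool_rot": TCP orientation; "contact_force": force on the tool from outside, world axes, zero at the start; "wrist_torque": the same for the moment, N m; "opening": finger opening in m.
Only numpy, scipy, OpenCV 4.12 (cv2) and the standard library are available. Lean on these libraries where they do the work, as an engineer would, in place of code of your own. Each camera call takes 0.05 s, during which the arm holds its last target.

## Task

Run a rub test on all the specimen carriers lying on the left of the bench: slide each one flat into a free lane of the hand-cranked rub tester, fully home against the end stop, then tighten the black thumbscrew clockwise until it seats, and only then turn the crank clockwise exactly four full turns, stopping with the handle back at its yellow park mark (never further). Then slacken the thumbscrew by a quarter turn or more, draw the carriers out and lay them flat, side by side, grip upwards, in the blue tray, leaving the glass vial behind the tester where it stands.

Things in the scene. Friction and masses are not known exactly. Their poses are not given: they have to be found in the camera images.
- rub_tester: Hand-cranked rub tester, grey, fixed to the bench, 275 mm long (its x) and 215 mm wide (its y); origin mid-underside, z up. +x (about the robot's right) is the way carriers slide in, from its -x end. Three 47 mm wide lanes along x at y = +52, 0, -52 mm between 7 mm high guides starting at x = -105 mm. Lane floor z = 22 mm, a flat apron from x = -130 mm. A felt-fingered carriage moves clear above it.
- slot_mouth (a point): Middle of the mouth of the tester's slot, on the lane floor (z = 22 mm) under the near edge of the bridge that crosses all three lanes (28 mm deep along x, top 36 mm above this point). With the clamp slack the slot is 11 mm high under the clamp bar. Axes as the tester's.
- end_stop (a point): Middle of the end stop, on the lane floor, 123 mm further in than slot_mouth; a home carrier's leading edge touches it, under a lip that leaves 11 mm over the floor in the last 9 mm. Axes as the tester's.
- lane_1 (a point): Point where the centre of a carrier's grip (carrier_*_grip) lies when that carrier is home in the lane at the tester's y = +52 mm; axes as the tester's (+x inwards), 30 mm above the lane floor. 40 mm of free room between the grip's inner face and the bridge. Any carrier may use any lane.
- lane_2 (a point): Point where the centre of a carrier's grip (carrier_*_grip) lies when that carrier is home in the lane at the tester's y = 0 mm; axes as the tester's (+x inwards), 30 mm above the lane floor. 40 mm of free room between the grip's inner face and the bridge. Any carrier may use any lane.
- lane_3 (a point): Point where the centre of a carrier's grip (carrier_*_grip) lies when that carrier is home in the lane at the tester's y = -52 mm; axes as the tester's (+x inwards), 30 mm above the lane floor. 40 mm of free room between the grip's inner face and the bridge. Any carrier may use any lane.
- carrier_a_grip (a point): Centre of the black grip of the carrier with red face, None if absent. Aluminium plate 173 x 44 x 8 mm, 0.1-0.2 kg; x runs from grip to leading end, z up. The grip is a tab 10 mm thick (x), 36 mm wide (y), upright on the plate's rear end, top 45 mm above the plate's underside; this point is 30 mm above the underside, 168 mm behind the leading edge. Pinch it across its 10 mm.
- carrier_b_grip (a point): Centre of the black grip of the carrier with white face, None if absent. Aluminium plate 173 x 44 x 8 mm, 0.1-0.2 kg; x runs from grip to leading end, z up. The grip is a tab 10 mm thick (x), 36 mm wide (y), upright on the plate's rear end, top 45 mm above the plate's underside; this point is 30 mm above the underside, 168 mm behind the leading edge. Pinch it across its 10 mm.
- carrier_c_grip (a point): Centre of the black grip of the carrier with grey face, None if absent. Aluminium plate 173 x 44 x 8 mm, 0.1-0.2 kg; x runs from grip to leading end, z up. The grip is a tab 10 mm thick (x), 36 mm wide (y), upright on the plate's rear end, top 45 mm above the plate's underside; this point is 30 mm above the underside, 168 mm behind the leading edge. Pinch it across its 10 mm.
- thumbscrew_head (a point): Centre of the black knurled thumbscrew head on the bridge: 34 mm diameter, 20 mm high (10 mm below to 10 mm above this point), vertical axis, free space round it, bridge top 20 mm below this point. A white line on top and the axes turn with it.
- thumbscrew (a joint): Thumbscrew angle in rad, grows clockwise from above (tightening); slack, 0 to 0.6, at the start; the clamp bar meets the carriers at about 2.6 and the screw seats hard at 2.8, where resistance rises steeply. Before that 0.06 N m of friction; it stays where it is left. Carriers are free below about 2.3.
- crank_handle (a point): Upright black crank handle, a freely spinning sleeve, 20 mm diameter, 43 mm high (26 mm below to 17 mm above this point), on a horizontal crank disc, 32 mm from the crank axis. Moves with the crank. Pinch it from above and lead it round without turning the gripper.
- crank_axis (a point): Point on the vertical crank axis at the height of crank_handle; axes as the tester's. At crank angle q the handle is at x = 32 cos q, y = -32 sin q mm from here in these axes.
- crank (a joint): Crank angle in rad, grows clockwise from above, counted over all turns; within 0.15 of 0 at the start (handle beside the yellow park mark on the tester's +x end); four full turns = 25.13. Friction about 0.08 N m, no ratchet, stays where it is left.
- done_tray: Blue shallow open tray, 240 mm (its x, roughly along the tester's x) by 220 mm (its y), 18 mm high, walls 4 mm, fixed to the bench on the right; origin mid-underside, z up, inner floor 4 mm up. Three carriers fit side by side with their x along its x, 60 mm apart in y.
- vial_mid (a point): Middle of a glass vial with white cap and green band, 46 mm diameter, 71 mm tall, standing behind the tester, to the left: leave it alone.

How it is judged:
By the outcome, as a careful person would: the job done as asked, in the order asked, and still so for the second after the job is handed in, with the robot touching nothing.
Of carrier_a, carrier_b, carrier_c only 2 to 3 are there at a start; the rules pass over those that are not, and their reading is None.
At some moment in a run one of carrier_a, carrier_b, carrier_c may be knocked a few centimetres aside while the robot is not near it.
Once in a run the grip may slacken for a moment while it holds something.
It also fails if it takes over 210 s, if anything falls off the work surface, if the arm or the gripper's body presses on something with over 40 N, if the wrist force passes 120 N, or if a joint passes its speed limit or range.

## Working session

There is one attempt and no reset: what is moved stays moved. The work goes in short steps, Python scripts to look and compute and a tool call to move; the robot and the scene stay as the last step left them, time stands still between calls to the robot, and variables do not carry over. Pictures are saved under pics/ and viewed, and the job is handed in when it is done.

Besides the shell and the picture viewer there is one more tool, called after "Emit:" in YAML: its name, and indented under it one key for each argument. arm_command: Moves the arm, as the interface text tells. Its arguments: {"type":"object","properties":{"steps":{"type":"array"},"force":{"type":"number"}},"required":["steps"]}

```bash
ls -la; mkdir -p pics
python3 - <<'E'
from station import ctrl
import cv2
print(ctrl.get_obs())
for n in ["scene","side","wrist"]:
    p=ctrl.get_image(n)
    cv2.imwrite(f"pics/{n}0.png",p["img"][:,:,::-1])
    print(n,p["camera_matrix"],p["world_from_camera"],[k for k in p])
    for nm in ["rub_tester","carrier_a_grip","carrier_b_grip","carrier_c_grip","thumbscrew_head","crank_handle","done_tray","vial_mid","slot_mouth","crank_axis"]:
        try: print(nm,ctrl.boxes_of(p,nm))
        except Exception as e: print(nm,e)
E
```

```text
total 12
drwxr-xr-x  3 agent agent 4096 Dec  7 01:55 .
drwxr-xr-x 23 root  root  4096 Dec  7 01:55 ..
drwxr-xr-x  2 agent agent 4096 Dec  7 01:55 pics
{'t': 0.0, 'q': array([-1.35400465e+00,  5.33745242e-02,  1.61428835e+00,  2.05979375e-06,
        1.47598888e+00, -1.19024609e-01]), 'dq': array([ 0.00132525, -0.00146351, -0.00089308, -0.00015515,  0.00071204,
        0.00023921]), 'effort': array([ 2.13524768e-04, -3.93682516e+01, -3.70176458e+01,  5.15123781e-05,
        7.19954580e-03,  1.02921396e-05]), 'tool_pos': array([ 0.20581511, -0.58948581,  0.23005543]), 'tool_rot': array([-0.3457839 ,  2.04150067, -2.03724637]), 'contact_force': array([ 0.01929658, -1.08629023, -0.11112698]), 'wrist_torque': array([ 0.04238074, -0.03476196,  0.03379564]), 'opening': 0.08540128831313046}
scene [[494.26178454   0.         314.48111814]
 [  0.         494.26178454 198.88174941]
 [  0.           0.           1.        ]] [[ 0.46956945  0.33920327 -0.81513537 -0.70007221]
 [-0.88283277  0.16938398 -0.43808146 -0.68420806]
 [-0.01052779  0.92533789  0.37899731  0.67908915]
 [ 0.          0.   
[... 1503 characters left out ...]
nfidence': 0.59}]
vial_mid [{'position': [249.0, 249.2], 'confidence': 0.7}]
slot_mouth []
crank_axis [{'position': [208.3, 332.1], 'confidence': 0.96}]
wrist [[309.70691629   0.         319.31491387]
 [  0.         309.70691629 200.62458768]
 [  0.           0.           1.        ]] [[ 0.32976579  0.89134905  0.31104888  0.28720218]
 [-0.9440617   0.31184922  0.10722669 -0.56212672]
 [-0.00142394 -0.32900903  0.9443257   0.37407326]
 [ 0.          0.          0.          1.        ]] ['img', 'camera_matrix', 'world_from_camera', 'shot']
rub_tester []
carrier_a_grip []
carrier_b_grip []
carrier_c_grip []
thumbscrew_head []
crank_handle []
done_tray []
vial_mid []
slot_mouth []
crank_axis []
```

View pics/scene0.png

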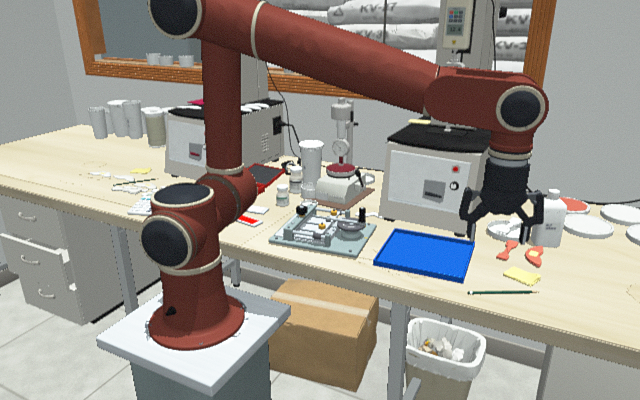

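View pics/side0.png

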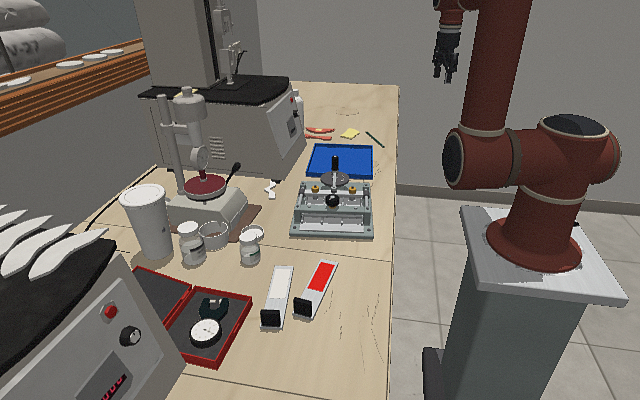

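View pics/wrist0.png

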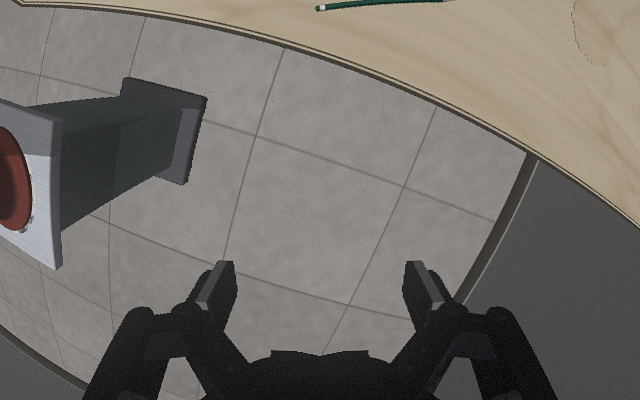

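```bash
cat > h.py <<'E'
import numpy as np, cv2
from scipy.spatial.transform import Rotation as Ro
from station import ctrl
np.set_printoptions(precision=4,suppress=True)
def ray(p,rc,name):
    K=p["camera_matrix"];T=p["world_from_camera"]
    u=(rc[1]-K[0,2])/K[0,0];v=(rc[0]-K[1,2])/K[1,1]
    if name=="wrist":
        r=np.hypot(u,v);s=np.sin(r)/r if r>1e-9 else 1
        d=np.array([u*s,-v*s,-np.cos(r)])
    else: d=np.array([u,-v,-1.])
    return T[:3,3],T[:3,:3]@d
def onz(p,rc,z,name):
    o,d=ray(p,rc,name);return o+d*(z-o[2])/d[2]
def proj(p,X,name):
    K=p["camera_matrix"];T=p["world_from_camera"]
    X=np.atleast_2d(X);c=(X-T[:3,3])@T[:3,:3]
    a=np.stack([c[:,0],-c[:,1]],1);z=-c[:,2]
    if name=="wrist":
        n=np.linalg.norm(a,axis=1);th=np.arctan2(n,z);q=a/np.maximum(n,1e-9)[:,None]*th[:,None]
    else: q=a/z[:,None]
    return np.stack([q[:,1]*K[1,1]+K[1,2],q[:,0]*K[0,0]+K[0,2]],1)  # row,col
def snap(name,f=None):
    p=ctrl.get_image(name)
    if f: cv2.imwrite(f"pics/{f}.png",p["img"][:,:,::-1]); np.savez(f"pics/{f}.npz",**{k:p[k] for k in p})
    return p
def R(): return Ro.from_rotvec(ctrl.get_obs()["tool_rot"]).as_matrix()
def to_tool(target,yaw=None):
    "shift in tool axes, turn to tool pointing down with jaw dir (z tool) at world yaw (mod pi)"
    o=ctrl.get_obs();M=Ro.from_rotvec(o["tool_rot"]).as_matrix()
    s=M.T@(np.array(target)-o["tool_pos"])
    out=[s]
    if yaw is not None:
        best=None
        for k in (0,np.pi):
            z=np.array([np.cos(yaw+k),np.sin(yaw+k),0]);y=np.array([0,0,-1.]);x=np.cross(y,z)
            D=np.stack([x,y,z],1);rv=Ro.from_matrix(M.T@D).as_rotvec(degrees=True)
            if best is None or np.linalg.norm(rv)<np.linalg.norm(best): best=rv
        out.append(best)
    return out
def st():
    o=ctrl.get_obs();M=Ro.from_rotvec(o["tool_rot"]).as_matrix()
    print("t",round(o["t"],2),"pos",o["tool_pos"],"jawyaw",np.degrees(np.arctan2(M[1,2],M[0,2])),"ydir",M[:,1],"F",o["contact_force"],"op",o["opening"],"q",o["q"])
E
python3 - <<'E'
from h import *
st();print(R())
p=snap("side","side1")
for n,rc,z in [("b grip",(308,270),.045),("b gripmid",(318,271),.03),("a grip",(298,301),.045),("b lead",(268,284),.008),("a lead",(263,328),.008),
 ("vial",(262,249),0),("tester nearright corner",(236,373),.0),("tester near left corner",(236,293),0),("screw",(201,332),.078),("handle",(158,335),.09),
 ("tray nl",(176,306),.018),("tray nr",(179,372),.018),("tray fr",(150,373),.018),("tray fl",(145,317),.018)]:
    print(n,onz(p,rc,z,"side"))
E
python3 - <<'E'
import cv2
a=cv2.imread('pics/side0.png')[130:340,220:400]
cv2.imwrite('pics/crop0.png',cv2.resize(a,None,fx=4,fy=2.85,interpolation=cv2.INTER_CUBIC))
E
```

```text
t 1.65 pos [ 0.206  -0.5901  0.2313] jawyaw -70.75928849104204 ydir [-0. -0. -1.] F [-0.1807  0.3618  0.2652] op 0.08532120234687048 q [-1.354   0.0527  1.6129 -0.      1.476  -0.119 ]
[[-0.9441 -0.      0.3295]
 [-0.3295 -0.     -0.9441]
 [ 0.     -1.      0.    ]]
b grip [0.563  0.3565 0.045 ]
b gripmid [0.5592 0.3666 0.03  ]
a grip [0.5115 0.322  0.045 ]
b lead [0.5795 0.2063 0.008 ]
a lead [0.4842 0.1723 0.008 ]
vial [0.6687 0.1921 0.    ]
tester nearright corner [0.3895 0.0415 0.    ]
tester near left corner [0.5917 0.0771 0.    ]
screw [0.5007 0.0157 0.078 ]
handle [ 0.5282 -0.2116  0.09  ]
tray nl [ 0.6216 -0.2134  0.018 ]
tray nr [ 0.4123 -0.2293  0.018 ]
tray fr [ 0.4242 -0.4502  0.018 ]
tray fl [ 0.6343 -0.4602  0.018 ]
```

View pics/crop0.png

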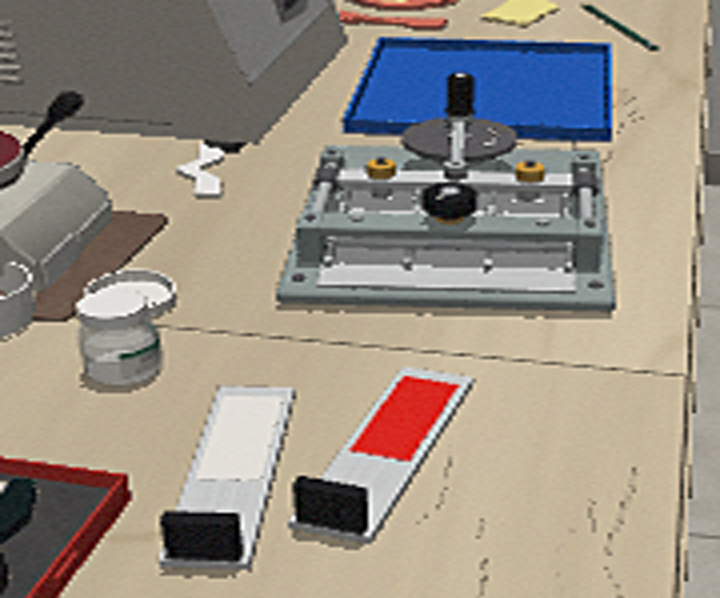

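Run:
```python
from h import *
print(to_tool([0.42,-0.05,0.36],np.radians(-80)))
```

```text
[array([-0.3801, -0.1287, -0.4394]), array([0.0041, 9.2382, 0.001 ])]
```

Emit:
arm_command:
  steps:
    - [[-0.38,-0.129,-0.439],[0,9.2,0],1]
    - [[-0.38,-0.129,-0.439],[0,9.2,0],1]
    - [[-0.38,-0.129,-0.439],[0,9.2,0],1]
    - [[-0.38,-0.129,-0.439],[0,9.2,0],1]
    - [[-0.38,-0.129,-0.439],[0,9.2,0],1]

```text
t: 2.2
tool_pos: [0.2963, -0.3615, 0.286]
tool_rot: [-0.186, 2.13, -2.13]
contact_force: [0.2, -0.3, 0.2]
opening: 0.0854
```

Run:
```python
from h import *
st();print(to_tool([0.42,-0.05,0.36],np.radians(-80)))
```

```text
t 2.2 pos [ 0.2963 -0.3615  0.286 ] jawyaw -80.0004197765215 ydir [ 0.0005 -0.0003 -1.    ] F [ 0.2457 -0.2692  0.2161] op 0.08542541373762311 q [-1.0438 -0.3645  1.8947  0.0003  1.6109  0.3525]
[array([-0.176 , -0.074 , -0.2852]), array([-0.0231, -0.0004, -0.0244])]
```

Emit:
arm_command:
  steps:
    - [[-0.176,-0.074,-0.285],[0,0,0],1]
    - [[-0.176,-0.074,-0.285],[0,0,0],1]
    - [[-0.176,-0.074,-0.285],[0,0,0],1]
    - [[-0.176,-0.074,-0.285],[0,0,0],1]
    - [[-0.176,-0.074,-0.285],[0,0,0],1]

```text
t: 2.7
tool_pos: [0.3861, -0.1344, 0.3403]
tool_rot: [-0.184, 2.128, -2.131]
contact_force: [0.8, -0.2, 0.3]
opening: 0.0854
```

Run:
```python
from h import *
p=snap("wrist","w1");st()
for nm in ["rub_tester","carrier_a_grip","carrier_b_grip","carrier_c_grip","thumbscrew_head","crank_handle","done_tray","vial_mid"]:
    print(nm,ctrl.boxes_of(p,nm))
```

```text
t 2.75 pos [ 0.3887 -0.1284  0.3427] jawyaw -79.44922603281763 ydir [ 0.0067  0.0026 -1.    ] F [0.8717 4.0077 1.4339] op 0.08529837320202457 q [-0.505  -0.5316  1.9198  0.0056  1.7487  0.8826]
rub_tester [{'position': [68.4, 290.4], 'confidence': 0.98}]
carrier_a_grip [{'position': [62.5, 115.1], 'confidence': 0.74}]
carrier_b_grip [{'position': [22.0, 107.9], 'confidence': 0.78}, {'position': [96.0, 469.2], 'confidence': 0.3}]
carrier_c_grip []
thumbscrew_head [{'position': [60.4, 226.4], 'confidence': 0.84}]
crank_handle [{'position': [65.8, 375.1], 'confidence': 0.68}, {'position': [69.0, 289.6], 'confidence': 0.54}]
done_tray [{'position': [99.8, 470.3], 'confidence': 0.66}]
vial_mid []
```

View pics/w1.png

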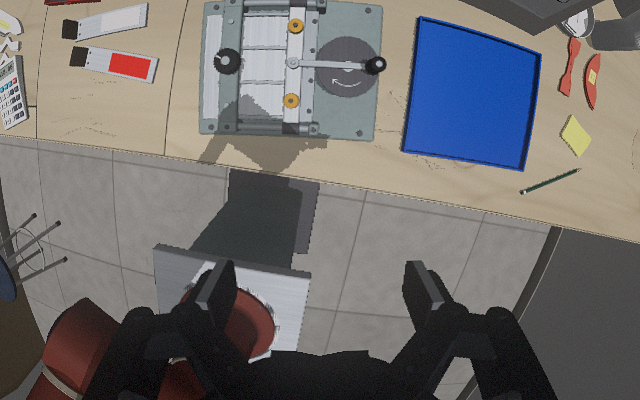

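Run:
```python
from h import *
print(to_tool([0.54,0.14,0.31],np.radians(-80)))
```

```text
[array([-0.1998,  0.0288, -0.2471]), array([ 0.0129, -0.1723,  0.0338])]
```

Emit:
arm_command:
  steps:
    - [[-0.2,0.029,-0.247],[0,0,0],1]
    - [[-0.2,0.029,-0.247],[0,0,0],1]
    - [[-0.2,0.029,-0.247],[0,0,0],1]
    - [[-0.2,0.029,-0.247],[0,0,0],1]
    - [[-0.2,0.029,-0.247],[0,0,0],1]

```text
t: 3.65
tool_pos: [0.5082, 0.0815, 0.3156]
tool_rot: [-0.182, 2.133, -2.134]
contact_force: [1.3, -1.1, 0.6]
opening: 0.085
```

Emit:
arm_command:
  steps:
    - [[-0.06,0,-0.06],[0,0,0],1]
    - [[-0.06,0,-0.06],[0,0,0],1]
    - [[-0.06,0,-0.06],[0,0,0],1]

```text
t: 3.95
tool_pos: [0.5587, 0.1523, 0.3136]
tool_rot: [-0.186, 2.134, -2.133]
contact_force: [-1.2, -0.7, -0.1]
opening: 0.0852
```

Run:
```python
from h import *
p=snap("wrist");p=snap("wrist","w2");st()
for nm in ["rub_tester","carrier_a_grip","carrier_b_grip","carrier_c_grip","thumbscrew_head","crank_handle","done_tray","vial_mid"]:
    print(nm,ctrl.boxes_of(p,nm))
```

```text
t 4.05 pos [0.5575 0.1498 0.3145] jawyaw -80.36730840778225 ydir [-0.0029 -0.0009 -1.    ] F [ 0.3976 -1.5649  0.0073] op 0.08522856675283354 q [ 0.1339 -0.0944  1.6208 -0.0005  1.6183  1.5366]
rub_tester [{'position': [207.3, 438.3], 'confidence': 0.89}]
carrier_a_grip [{'position': [131.1, 235.2], 'confidence': 0.69}, {'position': [182.0, 249.7], 'confidence': 0.66}]
carrier_b_grip [{'position': [129.7, 234.5], 'confidence': 0.66}]
carrier_c_grip []
thumbscrew_head [{'position': [224.5, 415.5], 'confidence': 0.81}]
crank_handle [{'position': [228.1, 527.7], 'confidence': 0.76}, {'position': [72.6, 313.8], 'confidence': 0.25}]
done_tray [{'position': [218.7, 565.2], 'confidence': 0.83}, {'position': [205.8, 435.7], 'confidence': 0.4}]
vial_mid [{'position': [72.4, 312.9], 'confidence': 0.61}]
```

View pics/w2.png

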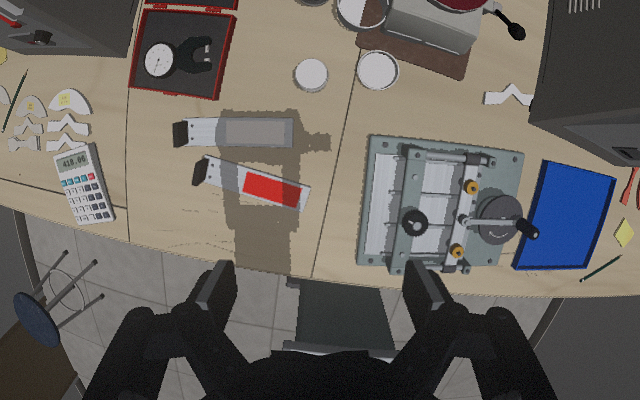

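Run:
```python
import cv2
a=cv2.imread('pics/w2.png')
cv2.imwrite('pics/c1.png',cv2.resize(a[100:220,160:320],None,fx=5,fy=5,interpolation=cv2.INTER_CUBIC))
cv2.imwrite('pics/c2.png',cv2.resize(a[125:285,340:550],None,fx=3.75,fy=3.75,interpolation=cv2.INTER_CUBIC))
```

```text
(no output)
```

View pics/c1.png

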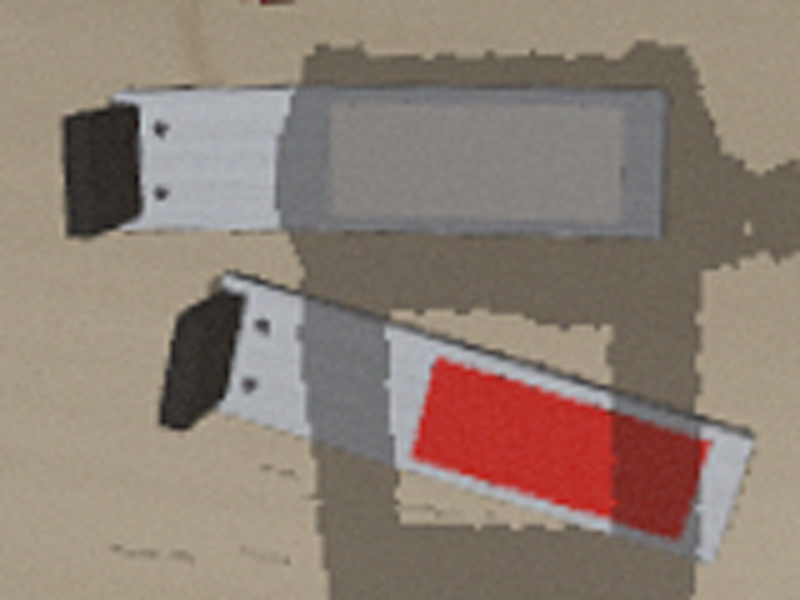

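View pics/c2.png

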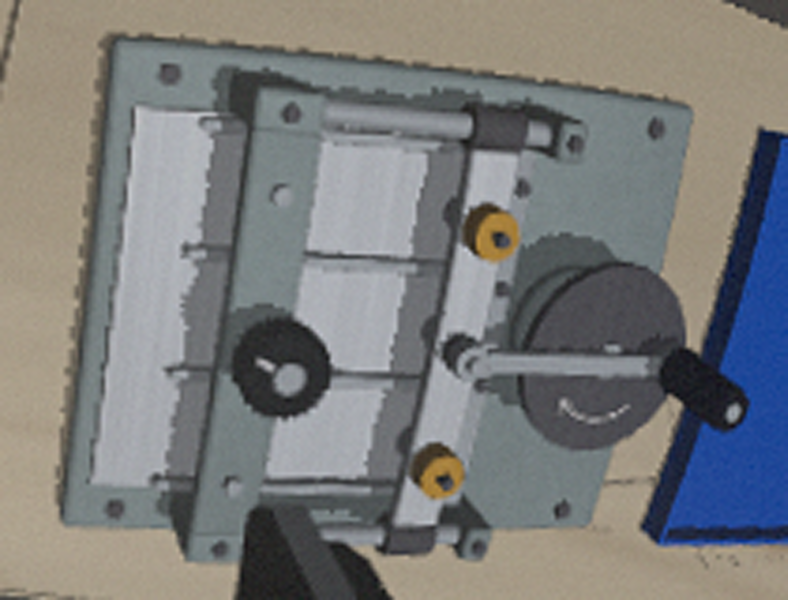

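```bash
cat > fit1.py <<'E'
from h import *
from scipy.optimize import least_squares
d=np.load("pics/w2.npz");p={k:d[k] for k in d.files}
def px(pts,s,c0,r0): return np.array([[r0+y/s,c0+x/s] for x,y in pts])
obs=px([(115,38),(693,103),(62,523),(597,527),(205,122),(190,250),(172,372),(155,480)],3.75,340,125)
def model(v):
    x,y,a,zb=v
    L=np.array([[-.1375,.1075,zb],[.1375,.1075,zb],[-.1375,-.1075,zb],[.1375,-.1075,zb],
      [-.105,.078,.028],[-.105,.026,.028],[-.105,-.026,.028],[-.105,-.078,.028]])
    Rz=Ro.from_rotvec([0,0,a]).as_matrix()
    return L@Rz.T+[x,y,0]
f=lambda v:((proj(p,model(v),"wrist")-obs).ravel())
r=least_squares(f,[.49,-.1,-1.4,.015]);print(r.x,np.degrees(r.x[2]));print(r.fun.reshape(-1,2))
x,y,a,_=r.x;Rz=Ro.from_rotvec([0,0,a]).as_matrix()
for nm,pt,z in [("head topc",(283,368),.088),("head botc",(283,368),.068),("handletop",(735,412),.12),("apron UL",(135,105),.022),("apron LL",(92,485),.022),("bridge nearUL",(257,90),.058),("bridge near LL",(188,557),.058),("bridge far UR",(325,93),.058)]:
    q=px([pt],3.75,340,125)[0]
    X=onz(p,q,z,"wrist");print(nm,X,"tester",Rz.T@(X-[x,y,0]))
obs2={"b":px([(665,92),(660,237)],5,160,100),"a":px([(755,436),(710,562),(228,272)],5,160,100)}
for k in obs2:
    for q in obs2[k]: print(k,onz(p,q,.008,"wrist"))
for k,pts in {"b":[(65,115),(68,237)],"a":[(180,320),(160,420)]}.items():
    for q in px(pts,5,160,100): print("grip outer top",k,onz(p,q,.045,"wrist"))
for q in px([(110,90),(125,232)],5,160,100): print("b rear?",onz(p,q,.008,"wrist"))
E
python3 fit1.py
```

```text
[ 0.5111 -0.0675 -1.4555  0.0135] -83.3928998729259
[[-0.8808  1.3566]
 [ 0.0453  1.2291]
 [ 0.0143  1.347 ]
 [-1.1901 -1.1148]
 [ 0.168  -0.7781]
 [ 0.4541 -0.9384]
 [ 0.1428 -0.5545]
 [ 0.9428 -0.5245]]
head topc [0.5053 0.0111 0.088 ] tester [-0.0788  0.0032  0.088 ]
head botc [0.4978 0.0027 0.068 ] tester [-0.0713 -0.0052  0.068 ]
handletop [ 0.5274 -0.1754  0.12  ] tester [0.109  0.0038 0.12  ]
apron UL [0.5773 0.0717 0.022 ] tester [-0.1307  0.0818  0.022 ]
apron LL [0.4138 0.0523 0.022 ] tester [-0.1303 -0.0829  0.022 ]
bridge nearUL [0.5968 0.0368 0.058 ] tester [-0.0938  0.0971  0.058 ]
bridge near LL [0.4051 0.0136 0.058 ] tester [-0.0928 -0.096   0.058 ]
bridge far UR [0.601  0.0111 0.058 ] tester [-0.0677  0.0983  0.058 ]
b [0.6044 0.1974 0.008 ]
b [0.5619 0.1923 0.008 ]
a [0.5063 0.155  0.008 ]
a [0.4634 0.1622 0.008 ]
a [0.5319 0.3239 0.008 ]
grip outer top b [0.5802 0.3659 0.045 ]
grip outer top b [0.5448 0.3624 0.045 ]
grip outer top a [0.525  0.3247 0.045 ]
grip outer top a [0.4939 0.3295 0.045 ]
b rear? [0.5839 0.3688 0.008 ]
b rear? [0.54   0.3599 0.008 ]
```

Run:
```python
from h import *
print(to_tool([0.563,0.359,0.12],np.radians(-83.06)))
```

```text
[array([-0.0408,  0.1959, -0.2051]), array([-0.0048,  2.6822,  0.003 ])]
```

Emit:
arm_command:
  steps:
    - [[-0.041,0.196,-0.205],[0,2.7,0],1]
    - [[-0.041,0.196,-0.205],[0,2.7,0],1]
    - [[-0.041,0.196,-0.205],[0,2.7,0],1]
    - [[-0.041,0.196,-0.205],[0,2.7,0],1]
    - [[-0.041,0.196,-0.205],[0,2.7,0],1]

```text
t: 4.95
tool_pos: [0.5624, 0.3341, 0.1436]
tool_rot: [-0.129, 2.159, -2.159]
contact_force: [0.7, 0.2, 0.6]
opening: 0.0853
```

Emit:
arm_command:
  steps:
    - [[0,0.02,-0.022],[0,0,0],1]
    - [[0,0.02,-0.022],[0,0,0],1]

```text
t: 5.15
tool_pos: [0.5565, 0.357, 0.1185]
tool_rot: [-0.141, 2.158, -2.163]
contact_force: [-0.9, -1.4, 0.6]
opening: 0.0853
```

Run:
```python
from h import *
p=snap("wrist","w3");st()
for nm in ["carrier_a_grip","carrier_b_grip"]:
    print(nm,ctrl.boxes_of(p,nm))
print(to_tool([0.563,0.359,0.12],np.radians(-83.06)))
```

```text
t 5.2 pos [0.5581 0.3561 0.1212] jawyaw -82.98221895837965 ydir [-0.0029 -0.0019 -1.    ] F [ 0.5081 -0.3378  0.0961] op 0.08554401448272086 q [ 0.4558  0.2263  1.6108 -0.0005  1.3079  1.9043]
carrier_a_grip [{'position': [262.6, 400.3], 'confidence': 0.94}, {'position': [270.1, 587.5], 'confidence': 0.55}]
carrier_b_grip [{'position': [186.2, 397.1], 'confidence': 0.85}]
[array([-0.0029,  0.0048, -0.0031]), array([ 0.0094, -0.0528, -0.1415])]
```

View pics/w3.png

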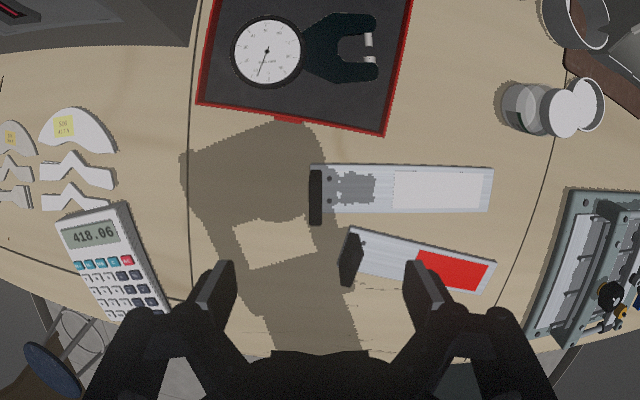

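Run:
```python
import cv2
a=cv2.imread('pics/w3.png')
cv2.imwrite('pics/c3.png',cv2.resize(a[145:305,300:500],None,fx=4,fy=4,interpolation=cv2.INTER_CUBIC)[:600])
```

```text
(no output)
```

View pics/c3.png

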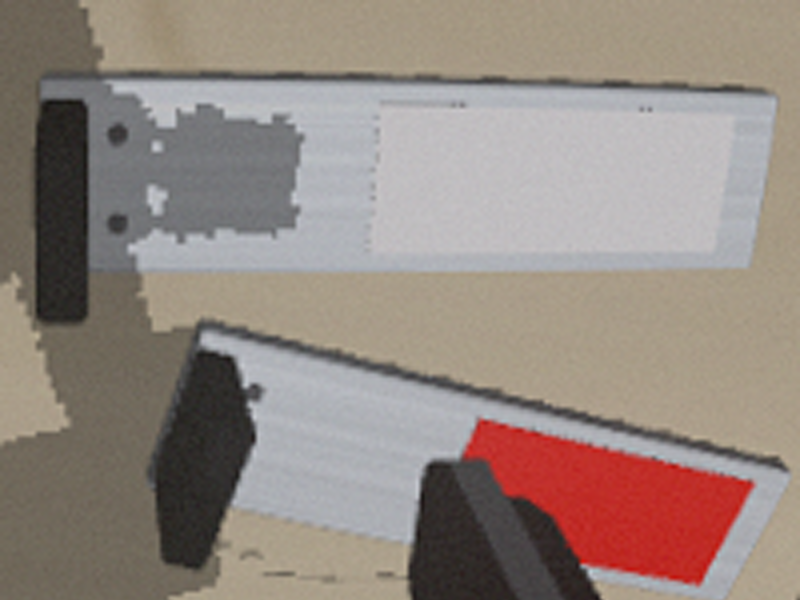

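```bash
cat > px.py <<'E'
from h import *
def load(f):
    d=np.load(f"pics/{f}.npz");return {k:d[k] for k in d.files}
def pts(f,s,c0,r0,lst,cam="wrist"):
    p=load(f)
    for x,y,z in lst:
        print((x,y),onz(p,(r0+y/s,c0+x/s),z,cam))
E
python3 - <<'E'
from px import *
pts("w3",4,300,145,[(40,78,.008),(775,95,.008),(748,267,.008),(100,270,.008),(37,320,.045),(85,322,.045),(40,100,.008),
 (205,325,.008),(785,465,.008),(158,560,.045),(197,568,.045)])
E
```

```text
(40, 78) [0.5842 0.3683 0.008 ]
(775, 95) [0.605  0.1983 0.008 ]
(748, 267) [0.5621 0.1926 0.008 ]
(100, 270) [0.543  0.3503 0.008 ]
(37, 320) [0.5459 0.3634 0.045 ]
(85, 322) [0.5466 0.3543 0.045 ]
(40, 100) [0.5795 0.3677 0.008 ]
(205, 325) [0.5327 0.3251 0.008 ]
(785, 465) [0.5082 0.1592 0.008 ]
(158, 560) [0.4936 0.332  0.045 ]
(197, 568) [0.4924 0.3234 0.045 ]
```

Run:
```python
from h import *
st();print(to_tool([0.5635,0.361,0.014],np.radians(-83.05)))
```

```text
t 5.3 pos [0.5605 0.3555 0.1248] jawyaw -83.11283376345634 ydir [ 0.0024  0.0005 -1.    ] F [0.2337 0.0159 0.8473] op 0.08550797881165272 q [ 0.4535  0.2229  1.6084 -0.0007  1.3079  1.9043]
[array([-0.0034,  0.1108, -0.005 ]), array([ 0.0094, -0.0628, -0.1415])]
```

Emit:
arm_command:
  steps:
    - [[-0.0035,0.02,-0.005],[0,0,0],1]
    - [[-0.0035,0.06,-0.005],[0,0,0],1]
    - [[-0.0035,0.09,-0.005],[0,0,0],0.7]
    - [[-0.0035,0.108,-0.005],[0,0,0],0.6]
    - [[-0.0035,0.108,-0.005],[0,0,0],0.5]

```text
t: 5.8
tool_pos: [0.5627, 0.3593, 0.015]
tool_rot: [-0.129, 2.159, -2.162]
contact_force: [-0.5, 0.0, -0.2]
opening: 0.0441
```

Run:
```python
from h import *
p=snap("wrist","w4");st();print(to_tool([0.5635,0.361,0.014],np.radians(-83.05)))
```

```text
t 5.85 pos [0.564  0.3602 0.0171] jawyaw -83.17529790103346 ydir [ 0.0022  0.0003 -1.    ] F [0.3913 0.0317 0.1718] op 0.042443627806313756 q [ 0.4576  0.3585  1.6412 -0.0008  1.1398  1.9096]
[array([ 0.0004,  0.0031, -0.0009]), array([ 0.0009, -0.1253, -0.1271])]
```

View pics/w4.png

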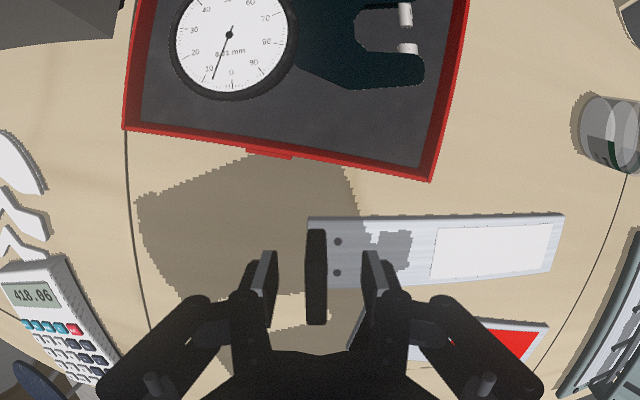

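Fingers straddle the white carrier's grip (col 315, between pads at cols 265 and 372). Closing.

Emit:
arm_command:
  steps:
    - [[0,0.003,0],[0,0,0],0.0]
    - [[0,0.003,0],[0,0,0],0.0]
    - [[0,0.003,0],[0,0,0],0.0]
    - [[0,0.003,0],[0,0,0],0.0]
    - [[0,0.003,0],[0,0,0],0.0]
  force: 70

```text
t: 6.35
tool_pos: [0.5656, 0.3609, 0.0165]
tool_rot: [-0.123, 2.159, -2.156]
contact_force: [-1.3, -0.8, 6.7]
opening: 0.0093
```

Run:
```python
from h import *
st()
```

```text
t 6.35 pos [0.5656 0.3609 0.0165] jawyaw -83.1650210684071 ydir [ 0.0057  0.0016 -1.    ] F [-1.2668 -0.7576  6.7019] op 0.009300584832479817 q [ 0.4576  0.3607  1.6395 -0.0012  1.1355  1.9096]
```

```bash
cat >> px.py <<'E'
T0=np.array([.5111,-.0675]);YAW=np.radians(-83.39)
def tw(x,y,z=0):
    c,s=np.cos(YAW),np.sin(YAW);return np.array([T0[0]+c*x-s*y,T0[1]+s*x+c*y,z])
def wt(X):
    c,s=np.cos(YAW),np.sin(YAW);d=np.array(X[:2])-T0;return np.array([c*d[0]+s*d[1],-s*d[0]+c*d[1]])
E
python3 - <<'E'
from px import *
st();print(tw(-.3,.052),to_tool([*tw(-.3,.052)[:2],.085],YAW));print(R())
E
```

```text
t 6.35 pos [0.5656 0.3609 0.0165] jawyaw -83.1650210684071 ydir [ 0.0057  0.0016 -1.    ] F [-1.2668 -0.7576  6.7019] op 0.009300584832479817 q [ 0.4576  0.3607  1.6395 -0.0012  1.1355  1.9096]
[0.5282 0.2365 0.    ] [array([ 0.0515, -0.0689,  0.119 ]), array([ 0.0531,  0.2248, -0.3365])]
[[-0.9929  0.0057  0.119 ]
 [-0.119   0.0016 -0.9929]
 [-0.0059 -1.     -0.0009]]
```

Emit:
arm_command:
  steps:
    - [[0,-0.035,0],[0,0,0],0]
    - [[0,-0.068,0.0],[0,0.2,-0.3],0]
    - [[0.02,-0.068,0.045],[0,0.2,-0.3],0]
    - [[0.04,-0.068,0.09],[0,0.2,-0.3],0]
    - [[0.0515,-0.068,0.119],[0,0.2,-0.3],0]

```text
t: 6.85
tool_pos: [0.5265, 0.2344, 0.0836]
tool_rot: [-0.126, 2.163, -2.162]
contact_force: [0.4, 0.1, -2.0]
opening: 0.0092
```

Emit:
arm_command:
  steps:
    - [[0,0,0.005],[0,0,0],0]
    - [[0,0,0.005],[0,0,0],0]

```text
t: 7.05
tool_pos: [0.5268, 0.2288, 0.0834]
tool_rot: [-0.125, 2.164, -2.163]
contact_force: [0.4, 0.8, -2.4]
opening: 0.0089
```

Run:
```python
from px import *
snap("wrist","w5");st();print(to_tool([*tw(-.3,.052)[:2],.085],YAW));print(R())
```

```text
t 7.1 pos [0.5272 0.2297 0.0837] jawyaw -83.41535648618908 ydir [-0.0006  0.001  -1.    ] F [ 0.4798  0.0212 -1.2656] op 0.008803890748319412 q [0.2809 0.0724 1.8504 0.0012 1.2191 1.7364]
[array([-0.0017, -0.0013, -0.0066]), array([ 0.0607, -0.0253,  0.0297])]
[[-0.9934 -0.0006  0.1147]
 [-0.1147  0.001  -0.9934]
 [ 0.0005 -1.     -0.0011]]
```

View pics/w5.png

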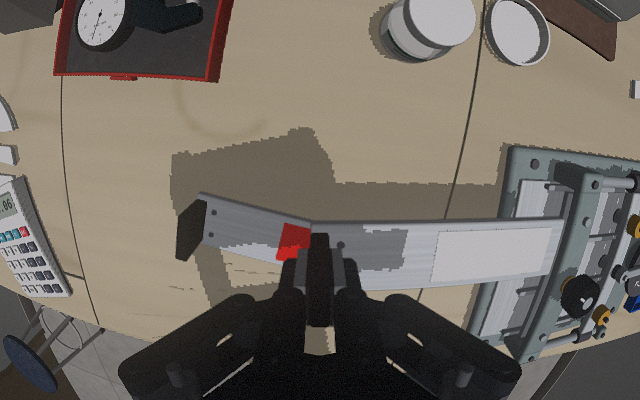

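Emit:
arm_command:
  steps:
    - [[-0.0017,0.02,0],[0,0,0],0]
    - [[-0.0017,0.041,0],[0,0,0],0]
    - [[-0.0017,0.041,0],[0,0,0],0]

```text
t: 7.4
tool_pos: [0.5268, 0.2306, 0.0395]
tool_rot: [-0.133, 2.164, -2.164]
contact_force: [-1.3, -0.0, -2.1]
opening: 0.0084
```

Run:
```python
from px import *
p=snap("wrist","w6");st();print(to_tool([*tw(-.3,.052)[:2],.04],YAW));print(R())
cv2.imwrite('pics/c6.png',cv2.resize(p["img"][150:350,420:640,::-1],None,fx=3.6,fy=3,interpolation=cv2.INTER_CUBIC))
```

```text
t 7.45 pos [0.5278 0.2307 0.0411] jawyaw -83.34434291952634 ydir [-0.0041  0.0003 -1.    ] F [ 0.2402 -0.1854 -1.8398] op 0.008898819476825099 q [0.2822 0.134  1.8644 0.0016 1.1471 1.7362]
[array([-0.0011,  0.0011, -0.0057]), array([0.0468, 0.0458, 0.2311])]
[[-0.9933 -0.0041  0.1159]
 [-0.1159  0.0003 -0.9933]
 [ 0.004  -1.     -0.0008]]
```

View pics/c6.png

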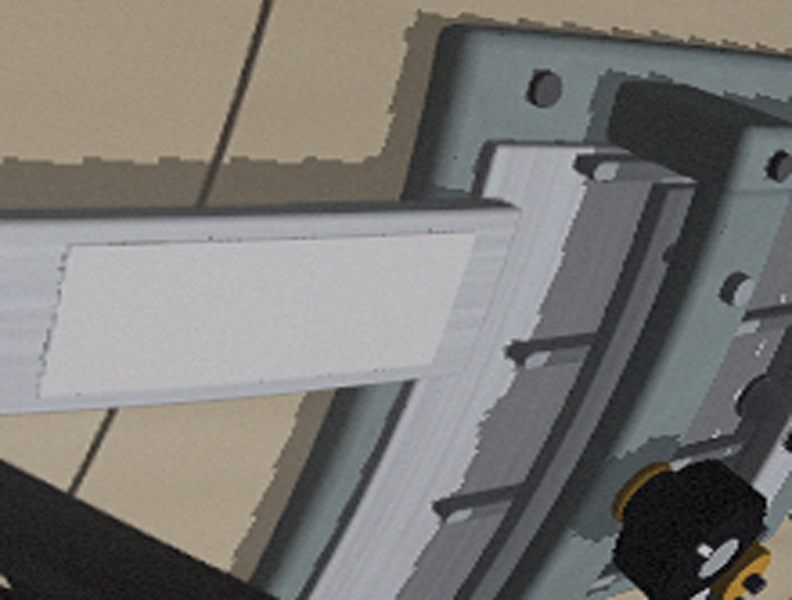

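```bash
cat > m.py <<'E'
from px import *
def m(f,sx,sy,c0,r0,lst):
    p=load(f)
    for x,y,z,n in lst:
        X=onz(p,(r0+y/sy,c0+x/sx),z,"wrist");print(n,X,"tester",wt(X))
E
python3 - <<'E'
from m import *
m("w6",3.6,3,420,150,[(520,210,.0325,"lead far"),(468,372,.0325,"lead near"),(580,165,.029,"g78"),(509,350,.029,"g26"),(436,507,.029,"g-26"),(487,148,.022,"apron far"),(0,215,.0325,"far edge"),(0,414,.0325,"near edge")])
E
```

```text
lead far [0.5659 0.069  0.0325] tester [-0.1293  0.0702]
lead near [0.5238 0.0616 0.0325] tester [-0.1268  0.0275]
g78 [0.5774 0.0516 0.029 ] tester [-0.1107  0.0795]
g26 [0.5281 0.0476 0.029 ] tester [-0.1124  0.0301]
g-26 [0.4777 0.0409 0.029 ] tester [-0.1115 -0.0207]
apron far [0.5764 0.0741 0.022 ] tester [-0.1332  0.0812]
far edge [0.5547 0.1787 0.0325] tester [-0.2395  0.0716]
near edge [0.5113 0.1669 0.0325] tester [-0.2328  0.0272]
```

Emit:
arm_command:
  steps:
    - [[-0.005,0,0],[0,0,0.2],0]
    - [[-0.005,0,0],[0,0,0.2],0]

```text
t: 7.65
tool_pos: [0.5342, 0.2323, 0.0424]
tool_rot: [-0.124, 2.162, -2.159]
contact_force: [-0.1, -0.4, -0.8]
opening: 0.0091
```

Run:
```python
from px import *
p=snap("wrist","w7");st();print(R())
cv2.imwrite('pics/c7.png',cv2.resize(p["img"][150:350,420:640,::-1],None,fx=3.6,fy=3,interpolation=cv2.INTER_CUBIC))
```

```text
t 7.7 pos [0.534  0.232  0.0424] jawyaw -83.31796286024539 ydir [ 0.0016  0.0015 -1.    ] F [-0.385   0.2841 -2.4685] op 0.009040580059242947 q [0.2816 0.1422 1.8527 0.0011 1.1447 1.7354]
[[-0.9932  0.0016  0.1164]
 [-0.1164  0.0015 -0.9932]
 [-0.0018 -1.     -0.0013]]
```

View pics/c7.png

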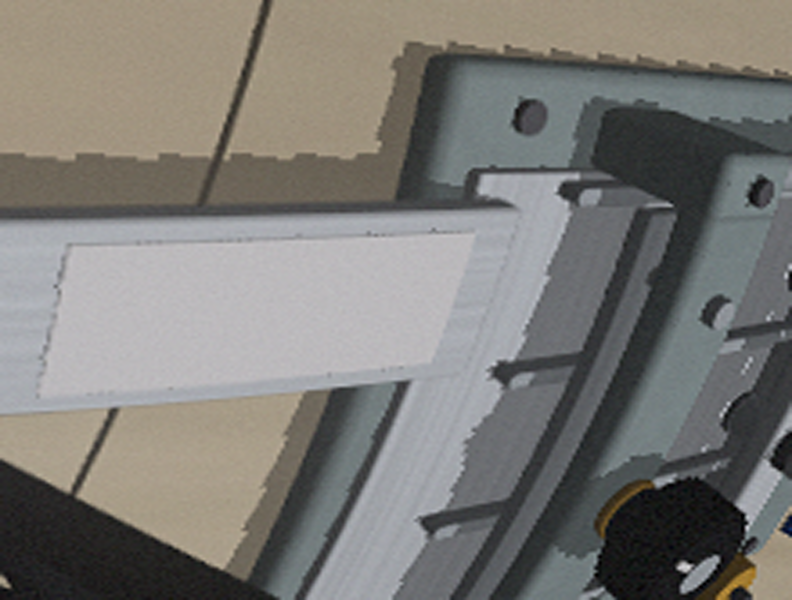

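Run:
```python
from m import *
m("w7",3.6,3,420,150,[(520,210,.0335,"lead far"),(467,372,.0335,"lead near"),(562,188,.029,"g78"),(492,371,.029,"g26"),(420,522,.029,"g-26"),(580,353,.029,"g26 in"),(500,504,.029,"g-26in"),(472,176,.022,"apron far"),(0,215,.0335,"far edge"),(0,413,.0335,"near edge")])
```

```text
lead far [0.5729 0.0685 0.0335] tester [-0.128  0.077]
lead near [0.5305 0.0618 0.0335] tester [-0.1262  0.0341]
g78 [0.5781 0.0527 0.029 ] tester [-0.1117  0.0804]
g26 [0.5281 0.0482 0.029 ] tester [-0.1129  0.0302]
g-26 [0.4782 0.0421 0.029 ] tester [-0.1126 -0.02  ]
g26 in [0.5334 0.0187 0.029 ] tester [-0.083   0.0321]
g-26in [0.4822 0.015  0.029 ] tester [-0.0853 -0.0192]
apron far [0.5763 0.0741 0.022 ] tester [-0.1332  0.0811]
far edge [0.5614 0.1795 0.0335] tester [-0.2396  0.0784]
near edge [0.518  0.1678 0.0335] tester [-0.233   0.0339]
```

Emit:
arm_command:
  steps:
    - [[0,0.0015,0.003],[0,0,0],0]
    - [[0,0.003,0.01],[0,0,0],0]
    - [[0,0.003,0.016],[0,0,0],0]
    - [[0,0.003,0.023],[0,0,0],0]
    - [[0,0.003,0.028],[0,0,0],0]

```text
t: 8.2
tool_pos: [0.5368, 0.2049, 0.0396]
tool_rot: [-0.124, 2.167, -2.157]
contact_force: [-3.0, 1.5, -0.7]
opening: 0.0085
```

Run:
```python
from px import *
p=snap("wrist","w8");st();print(R())
cv2.imwrite('pics/c8.png',cv2.resize(p["img"][150:350,420:640,::-1],None,fx=3.6,fy=3,interpolation=cv2.INTER_CUBIC))
```

```text
t 8.25 pos [0.5367 0.2034 0.0393] jawyaw -83.40966343137384 ydir [-0.0002  0.0019 -1.    ] F [-1.5727 -0.1565 -1.137 ] op 0.008828433995587805 q [0.2317 0.1294 1.873  0.0021 1.1389 1.6866]
[[-0.9934 -0.0002  0.1148]
 [-0.1148  0.0019 -0.9934]
 [ 0.     -1.     -0.0019]]
```

View pics/c8.png

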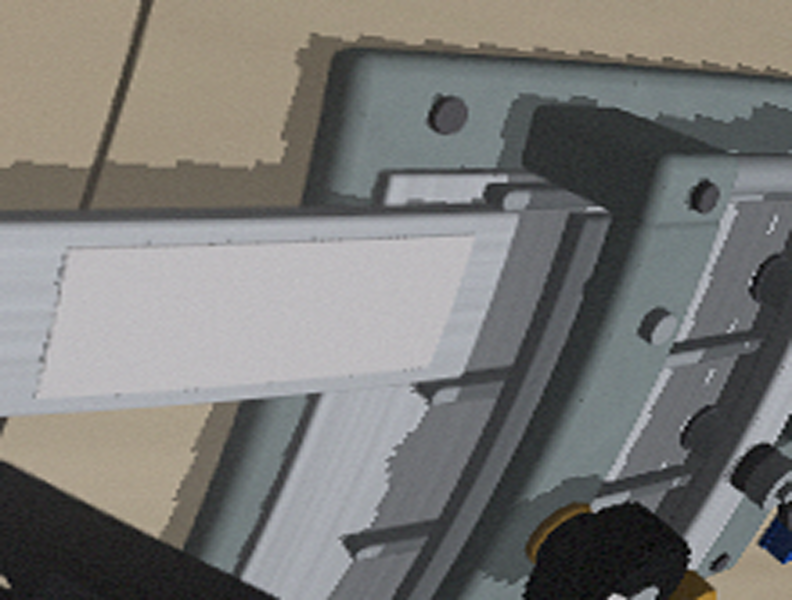

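Emit:
arm_command:
  steps:
    - [[0,0.0005,0.008],[0,0,0],0]
    - [[0,0.001,0.016],[0,0,0],0]
    - [[0,0.001,0.024],[0,0,0],0]
    - [[0,0.001,0.03],[0,0,0],0]
    - [[0,0.001,0.03],[0,0,0],0]

```text
t: 8.75
tool_pos: [0.5403, 0.1723, 0.0383]
tool_rot: [-0.124, 2.163, -2.162]
contact_force: [-2.1, -1.1, 1.0]
opening: 0.0091
```

Run:
```python
from px import *
p=snap("wrist","w9");st();print(R(),wt(ctrl.get_obs()["tool_pos"]))
cv2.imwrite('pics/c9.png',cv2.resize(p["img"][150:350,420:640,::-1],None,fx=3.6,fy=3,interpolation=cv2.INTER_CUBIC))
```

```text
t 8.8 pos [0.5402 0.1723 0.0382] jawyaw -83.44223147704582 ydir [-0.0002 -0.0001 -1.    ] F [-1.5015 -3.3249  0.9098] op 0.009079347837268516 q [ 0.1775  0.1163  1.8896 -0.0001  1.136   1.6339]
[[-0.9935 -0.0002  0.1142]
 [-0.1142 -0.0001 -0.9935]
 [ 0.0002 -1.      0.0001]] [-0.2348  0.0565]
```

View pics/c9.png

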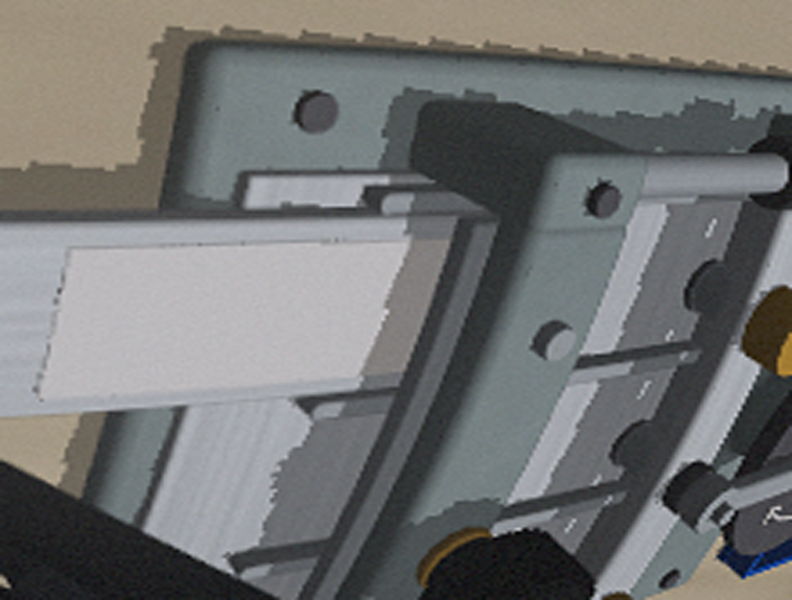

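Emit:
arm_command:
  steps:
    - [[0,0,0.01],[0,0,0],0]
    - [[0,0,0.02],[0,0,0],0]
    - [[0,0,0.03],[0,0,0],0]
    - [[0,0,0.04],[0,0,0],0]
    - [[0,0,0.045],[0,0,0],0]

```text
t: 9.3
tool_pos: [0.5451, 0.128, 0.0386]
tool_rot: [-0.125, 2.165, -2.161]
contact_force: [-4.3, 5.5, 3.9]
opening: 0.0089
```

Run:
```python
from px import *
st();print(wt(ctrl.get_obs()["tool_pos"]))
```

```text
t 9.3 pos [0.5451 0.128  0.0386] jawyaw -83.46933285803365 ydir [-0.0012  0.002  -1.    ] F [-4.3146  5.4689  3.9081] op 0.008938593668702324 q [0.0966 0.1003 1.9063 0.0023 1.136  1.5525]
[-0.1902  0.0563]
```

Emit:
arm_command:
  steps:
    - [[0.0008,0,0.01],[0,0,0],0]
    - [[0.0008,0,0.02],[0,0,0],0]
    - [[0.0008,0,0.03],[0,0,0],0]
    - [[0.0008,0,0.038],[0,0,0],0]
    - [[0.0008,0,0.038],[0,0,0],0]

```text
t: 9.8
tool_pos: [0.5492, 0.0885, 0.0386]
tool_rot: [-0.123, 2.164, -2.163]
contact_force: [-0.5, -1.8, 0.8]
opening: 0.0085
```

Run:
```python
from px import *
p=snap("wrist","w10");st();print(wt(ctrl.get_obs()["tool_pos"]))
```

```text
t 9.85 pos [0.5491 0.0889 0.0386] jawyaw -83.5068734955997 ydir [-0.0005  0.0005 -1.    ] F [-0.8759 -1.6055  0.6749] op 0.009133781497749082 q [0.0264 0.0918 1.9155 0.0006 1.1348 1.4836]
[-0.151   0.0557]
```

View pics/w10.png

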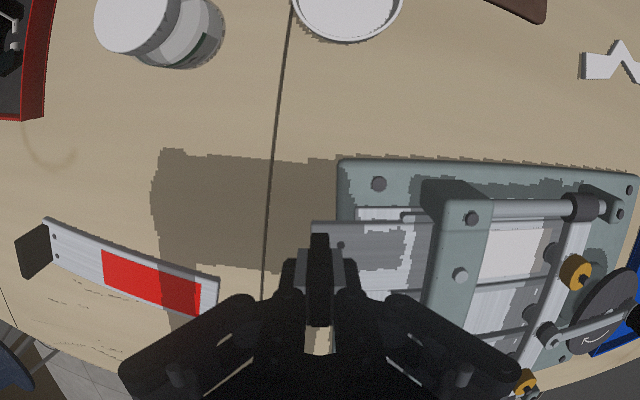

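Emit:
arm_command:
  steps:
    - [[0,0,0.004],[0,0,0],0]
    - [[0,0,0.008],[0,0,0],0]
    - [[0,0,0.01],[0,0,0],0]
    - [[0,0,0.01],[0,0,0],0]

```text
t: 10.25
tool_pos: [0.5502, 0.0788, 0.0386]
tool_rot: [-0.123, 2.164, -2.163]
contact_force: [-0.5, 0.6, 1.6]
opening: 0.009
```

Emit:
arm_command:
  steps:
    - [[0,0,0.002],[0,0,0],0]
    - [[0,0,0.004],[0,0,0],0]

```text
t: 10.45
tool_pos: [0.5504, 0.077, 0.0386]
tool_rot: [-0.123, 2.17, -2.158]
contact_force: [-3.1, 15.6, 3.3]
opening: 0.0088
```

Run:
```python
from px import *
st();print(wt(ctrl.get_obs()["tool_pos"]))
```

```text
t 10.45 pos [0.5504 0.077  0.0386] jawyaw -83.54787788346694 ydir [-0.001   0.0055 -1.    ] F [-3.0565 15.572   3.267 ] op 0.008766067823995569 q [0.0022 0.0906 1.9166 0.0061 1.1354 1.4578]
[-0.139   0.0557]
```

Emit:
arm_command:
  steps:
    - [[0,0,0.003],[0,0,0],0]
    - [[0,0,0.003],[0,0,0],0]
    - [[0,0,0.003],[0,0,0],0]

```text
t: 10.75
tool_pos: [0.5505, 0.0771, 0.039]
tool_rot: [-0.123, 2.176, -2.151]
contact_force: [-3.8, 12.2, 4.1]
opening: 0.0088
```

Run:
```python
from px import *
p=snap("wrist","w11");st();print(wt(ctrl.get_obs()["tool_pos"]))
```

```text
t 10.8 pos [0.5505 0.077  0.039 ] jawyaw -83.53522759539584 ydir [-0.0015  0.0111 -0.9999] F [-3.2098 13.9511  3.4015] op 0.008868644727842347 q [-0.0005  0.0899  1.9165  0.0123  1.1366  1.4523]
[-0.139   0.0557]
```

View pics/w11.png

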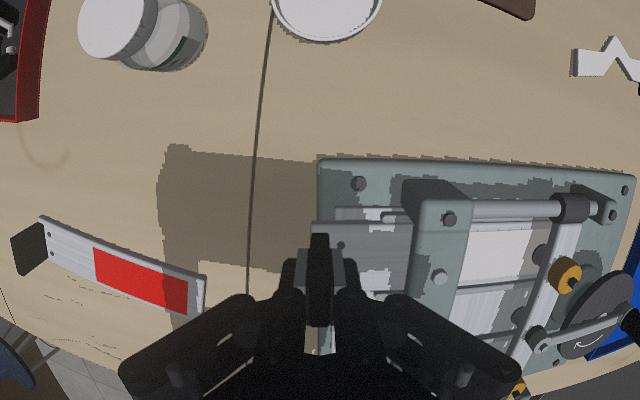

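Emit:
arm_command:
  steps:
    - [[0,0,0],[0,0,0],0.35]
    - [[0,0,0],[0,0,0],0.35]
    - [[0,0,0],[0,0,0],0.35]
    - [[0,-0.02,0],[0,0,0],0.35]
    - [[0,-0.06,0],[0,0,0],0.35]

```text
t: 11.3
tool_pos: [0.5475, 0.0758, 0.0956]
tool_rot: [-0.132, 2.18, -2.156]
contact_force: [0.4, 0.5, -0.1]
opening: 0.03
```

Run:
```python
from px import *
p=snap("wrist","w12");st();print(to_tool([0.5087,0.322,0.13],np.radians(-98.3)))
```

```text
t 11.35 pos [0.5537 0.0758 0.1057] jawyaw -83.5457836152335 ydir [ 0.006   0.0105 -0.9999] F [5.8671 0.7614 4.6411] op 0.029991779578964085 q [-0.0023  0.0028  1.8816  0.0111  1.2512  1.4524]
[array([ 0.0169, -0.022 , -0.2499]), array([ 0.608 , 14.752 , -0.3355])]
```

View pics/w12.png

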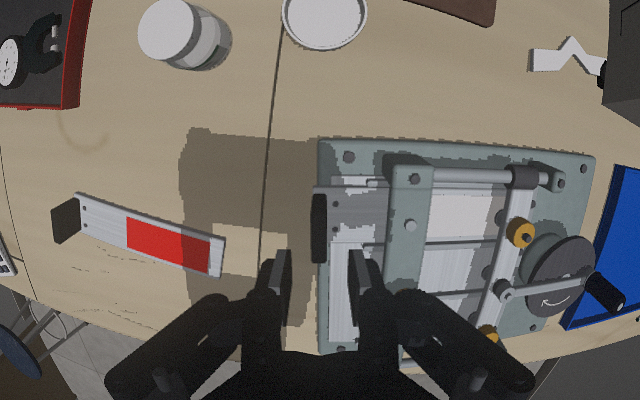

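Emit:
arm_command:
  steps:
    - [[0.017,-0.03,-0.05],[0.6,7,-0.3],1]
    - [[0.017,-0.03,-0.1],[0.6,14.8,-0.3],1]
    - [[0.017,-0.025,-0.15],[0.6,14.8,-0.3],1]
    - [[0.017,-0.022,-0.2],[0.6,14.8,-0.3],1]
    - [[0.017,-0.022,-0.25],[0.6,14.8,-0.3],1]

```text
t: 11.85
tool_pos: [0.5098, 0.3113, 0.1301]
tool_rot: [-0.159, -2.146, 2.146]
contact_force: [1.0, -0.5, -0.2]
opening: 0.0853
```

Emit:
arm_command:
  steps:
    - [[0,0,-0.01],[0,0,0],1]
    - [[0,0,-0.01],[0,0,0],1]

```text
t: 12.05
tool_pos: [0.5114, 0.3224, 0.13]
tool_rot: [-0.157, -2.148, 2.148]
contact_force: [-0.4, -0.7, 0.1]
opening: 0.0854
```

Run:
```python
from px import *
p=snap("wrist","w13");st();print(to_tool([0.5087,0.322,0.13],np.radians(-98.3)))
cv2.imwrite('pics/c13.png',cv2.resize(p["img"][130:290,280:520,::-1],None,fx=3.3,fy=3.3,interpolation=cv2.INTER_CUBIC))
```

```text
t 12.1 pos [0.5115 0.321  0.1298] jawyaw -98.33115996865162 ydir [ 0.0019 -0.0011 -1.    ] F [-0.2977 -0.4058  0.0039] op 0.08550427970610817 q [ 0.4381  0.0848  1.7536 -0.0019  1.302   2.1548]
[array([ 0.0029, -0.0002, -0.0006]), array([-0.0481, -0.0311, -0.1173])]
```

View pics/w13.png

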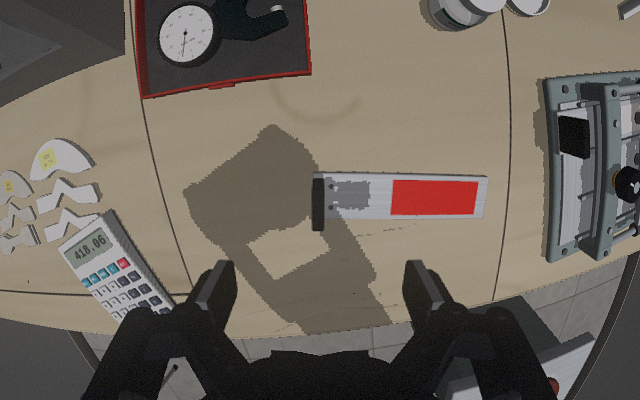

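View pics/c13.png

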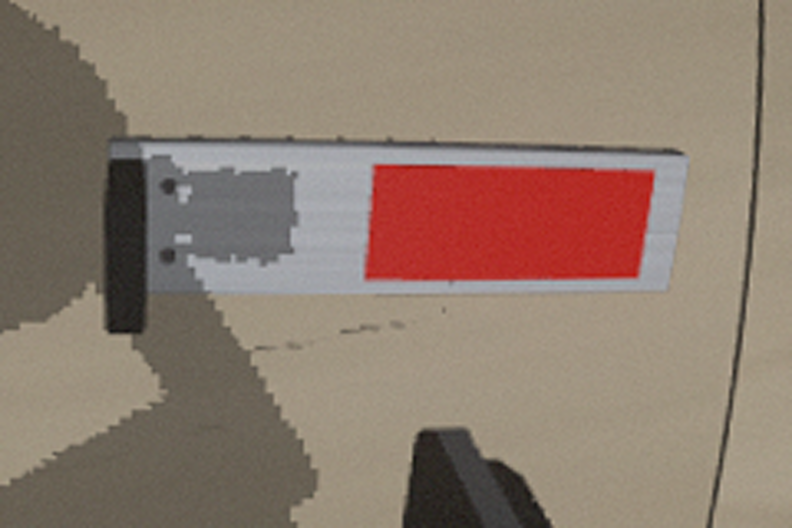

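Run:
```python
from m import *
m("w13",3.3,3.3,280,130,[(110,143,.008,"rear far"),(686,155,.008,"lead far"),(667,290,.008,"lead near"),(150,290,.008,"near mid"),(106,331,.045,"gout"),(145,331,.045,"gin")])
```

```text
rear far [0.5313 0.3252 0.008 ] tester [-0.3878  0.0653]
lead far [0.5061 0.1567 0.008 ] tester [-0.2233  0.0208]
lead near [0.4632 0.1617 0.008 ] tester [-0.2332 -0.0212]
near mid [0.4878 0.3204 0.008 ] tester [-0.388   0.0216]
gout [0.4937 0.3311 0.045 ] tester [-0.398   0.0286]
gin [0.4924 0.3217 0.045 ] tester [-0.3888  0.0262]
```

Emit:
arm_command:
  steps:
    - [[0.0017,0.02,-0.0033],[0,0.3,-0.1],1]
    - [[0.0017,0.06,-0.0033],[0,0.3,-0.1],1]
    - [[0.0017,0.095,-0.0033],[0,0.3,-0.1],0.7]
    - [[0.0017,0.114,-0.0033],[0,0.3,-0.1],0.6]
    - [[0.0017,0.114,-0.0033],[0,0.3,-0.1],0.5]

```text
t: 12.6
tool_pos: [0.5083, 0.3208, 0.0118]
tool_rot: [-0.157, -2.133, 2.144]
contact_force: [0.3, -0.4, -0.2]
opening: 0.0439
```

Run:
```python
from h import *
p=snap("wrist","w14");st()
```

```text
t 12.65 pos [0.5099 0.3219 0.0143] jawyaw -98.7615701990846 ydir [-0.0029 -0.0029 -1.    ] F [-0.0543  0.3788  0.6206] op 0.04298042625419564 q [ 0.4404  0.2308  1.8056 -0.0015  1.1091  2.1648]
```

View pics/w14.png

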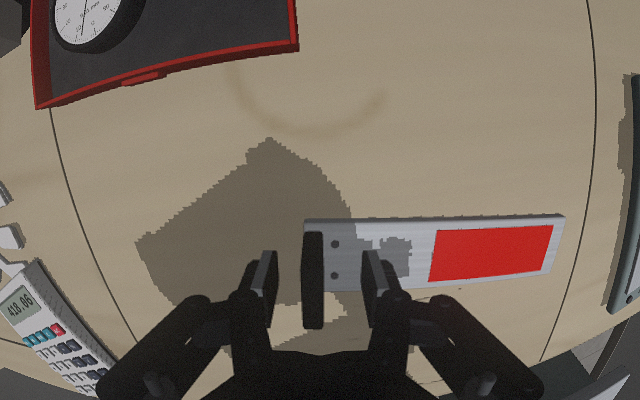

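Emit:
arm_command:
  steps:
    - [[0,-0.001,-0.0025],[0,0,0],0.0]
    - [[0,-0.001,-0.0025],[0,0,0],0.0]
    - [[0,-0.001,-0.0025],[0,0,0],0.0]
    - [[0,-0.001,-0.0025],[0,0,0],0.0]
    - [[0,-0.001,-0.0025],[0,0,0],0.0]
  force: 70

```text
t: 13.15
tool_pos: [0.5121, 0.3249, 0.0176]
tool_rot: [-0.165, -2.141, 2.144]
contact_force: [-0.4, -1.1, 6.3]
opening: 0.0088
```

Run:
```python
from px import *
st();print(R())
T0=T0+0
# corrected tester origin: lane1 tool at y .0557 => shift .0035
print(tw(-.303,-.0485), to_tool([*tw(-.303,-.0485)[:2],.085],YAW))
```

```text
t 13.15 pos [0.5121 0.3249 0.0176] jawyaw -98.75460758353304 ydir [ 0.0009 -0.0018 -1.    ] F [-0.4205 -1.0766  6.3153] op 0.008761410031235277 q [ 0.4437  0.2308  1.7989 -0.0023  1.1118  2.1683]
[[-0.9883  0.0009 -0.1522]
 [ 0.1522 -0.0018 -0.9883]
 [-0.0012 -1.      0.0016]]
[0.428  0.2279 0.    ] [array([ 0.0682, -0.0673,  0.1088]), array([ -0.1017, -15.3645,  -0.0564])]
```

Emit:
arm_command:
  steps:
    - [[0,-0.035,0],[0,0,0],0]
    - [[0,-0.067,0.0],[0,-5,0],0]
    - [[0.025,-0.067,0.04],[0,-10,0],0]
    - [[0.05,-0.067,0.08],[0,-15.4,0],0]
    - [[0.068,-0.067,0.105],[0,-15.4,0],0]

```text
t: 13.65
tool_pos: [0.4266, 0.2301, 0.0841]
tool_rot: [-0.128, 2.158, -2.164]
contact_force: [-0.4, -0.5, -1.8]
opening: 0.0087
```

Run:
```python
from px import *
st();print(to_tool([*tw(-.303,-.0485)[:2],.085],YAW))
```

```text
t 13.65 pos [0.4266 0.2301 0.0841] jawyaw -83.26311418103408 ydir [-0.0005 -0.0025 -1.    ] F [-0.3658 -0.532  -1.8161] op 0.008724930947035098 q [ 0.3423 -0.1463  2.062  -0.0023  1.2273  1.7962]
[array([-0.0012, -0.0009,  0.0024]), array([-0.1362,  0.1268,  0.0469])]
```

Emit:
arm_command:
  steps:
    - [[-0.001,0.02,0.002],[0,0.1,0],0]
    - [[-0.001,0.042,0.002],[0,0.1,0],0]
    - [[-0.001,0.042,0.002],[0,0.1,0],0]

```text
t: 13.95
tool_pos: [0.4247, 0.2271, 0.0391]
tool_rot: [-0.133, 2.161, -2.17]
contact_force: [-1.0, -0.1, -1.9]
opening: 0.009
```

Run:
```python
from px import *
p=snap("wrist","w15");st();print(to_tool([*tw(-.303,-.0485)[:2],.041],YAW))
cv2.imwrite('pics/c15.png',cv2.resize(p["img"][100:300,420:640,::-1],None,fx=3.6,fy=3,interpolation=cv2.INTER_CUBIC))
```

```text
t 14.0 pos [0.4261 0.2277 0.0407] jawyaw -83.35864599021168 ydir [-0.0043 -0.0036 -1.    ] F [ 0.1539 -0.2742 -1.3898] op 0.008681479973755157 q [ 0.3377 -0.081   2.085  -0.0022  1.143   1.7935]
[array([-0.002 , -0.0004, -0.    ]), array([-0.1767,  0.0309,  0.2712])]
```

View pics/c15.png

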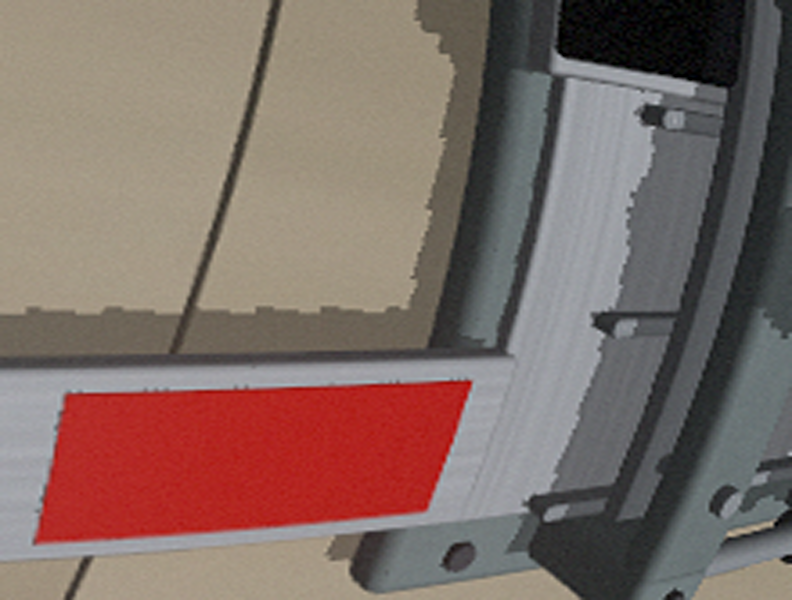

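Run:
```python
from m import *
m("w15",3.6,3,420,100,[(514,357,.032,"lead far"),(467,519,.032,"lead near"),(597,322,.029,"g-26"),(527,503,.029,"g-78"),(640,114,.029,"g26"),(0,366,.032,"far edge"),(0,562,.032,"near edge")])
```

```text
lead far [0.464  0.0668 0.032 ] tester [-0.1388 -0.0313]
lead near [0.422 0.058 0.032] tester [-0.135  -0.0741]
g-26 [0.474 0.041 0.029] tester [-0.1121 -0.0244]
g-78 [0.4248 0.0367 0.029 ] tester [-0.1135 -0.0738]
g26 [0.5236 0.0485 0.029 ] tester [-0.1137  0.0258]
far edge [0.4522 0.175  0.032 ] tester [-0.2476 -0.0306]
near edge [0.4094 0.1633 0.032 ] tester [-0.241  -0.0744]
```

Emit:
arm_command:
  steps:
    - [[-0.0035,0,0],[0,0,0.2],0]
    - [[-0.0035,0,0],[0,0,0.2],0]
    - [[-0.0035,0,0.005],[0,0,0.2],0]

```text
t: 14.3
tool_pos: [0.431, 0.2236, 0.0418]
tool_rot: [-0.126, 2.158, -2.164]
contact_force: [-1.3, -0.2, -1.4]
opening: 0.0095
```

Run:
```python
from px import *
p=snap("wrist","w16");st();print(wt(ctrl.get_obs()["tool_pos"]))
cv2.imwrite('pics/c16.png',cv2.resize(p["img"][100:300,420:640,::-1],None,fx=3.6,fy=3,interpolation=cv2.INTER_CUBIC))
```

```text
t 14.35 pos [0.4309 0.2228 0.0415] jawyaw -83.33203212289696 ydir [ 0.0004 -0.0034 -1.    ] F [-0.0995 -0.537  -1.2177] op 0.008751836273698256 q [ 0.3256 -0.0804  2.0828 -0.0037  1.1399  1.7815]
[-0.2976 -0.0463]
```

View pics/c16.png

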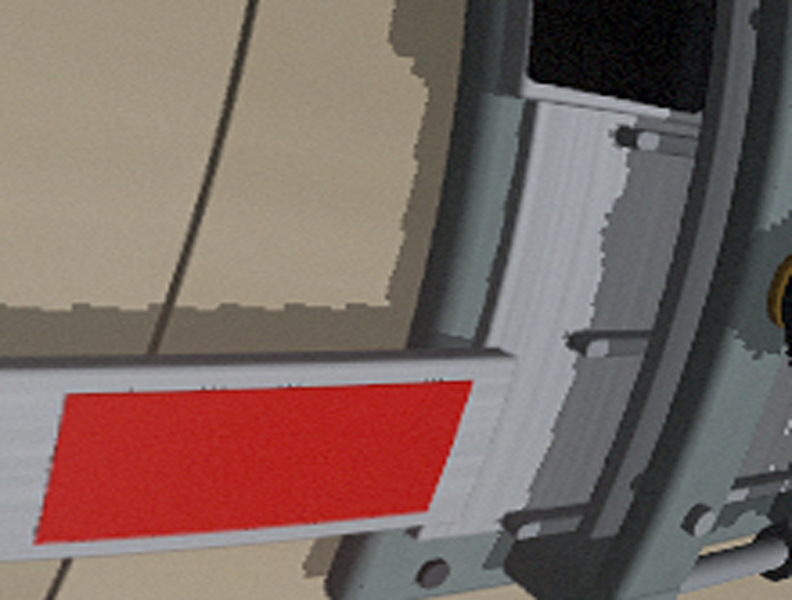

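Run:
```python
from m import *
m("w16",3.6,3,420,100,[(514,357,.0325,"lead far"),(467,519,.0325,"lead near"),(570,341,.029,"g-26"),(503,522,.029,"g-78"),(612,134,.029,"g26"),(0,366,.0325,"far edge"),(0,562,.0325,"near edge")])
```

```text
lead far [0.4699 0.061  0.0325] tester [-0.1324 -0.0261]
lead near [0.4275 0.0525 0.0325] tester [-0.1288 -0.0693]
g-26 [0.4744 0.041  0.029 ] tester [-0.112 -0.024]
g-78 [0.4245 0.0354 0.029 ] tester [-0.1122 -0.0742]
g26 [0.5241 0.049  0.029 ] tester [-0.1142  0.0263]
far edge [0.4578 0.1706 0.0325] tester [-0.2427 -0.0255]
near edge [0.4146 0.159  0.0325] tester [-0.2361 -0.0698]
```

Emit:
arm_command:
  steps:
    - [[0.0013,0,0],[0,0,0],0]
    - [[0.0013,0.0015,0.002],[0,0,0],0]
    - [[0.0013,0.003,0.01],[0,0,0],0]

```text
t: 14.65
tool_pos: [0.4309, 0.2128, 0.0387]
tool_rot: [-0.126, 2.157, -2.164]
contact_force: [0.9, 1.1, 0.1]
opening: 0.0085
```

Run:
```python
from px import *
p=snap("wrist","w17");st();print(wt(ctrl.get_obs()["tool_pos"]))
cv2.imwrite('pics/c17.png',cv2.resize(p["img"][100:300,420:640,::-1],None,fx=3.6,fy=3,interpolation=cv2.INTER_CUBIC))
```

```text
t 14.7 pos [0.4309 0.2115 0.0384] jawyaw -83.31074719508449 ydir [ 0.0006 -0.0044 -1.    ] F [ 0.5381 -0.438   0.9337] op 0.008777581183144931 q [ 0.3037 -0.0879  2.0957 -0.0048  1.1345  1.7598]
[-0.2864 -0.0476]
```

View pics/c17.png

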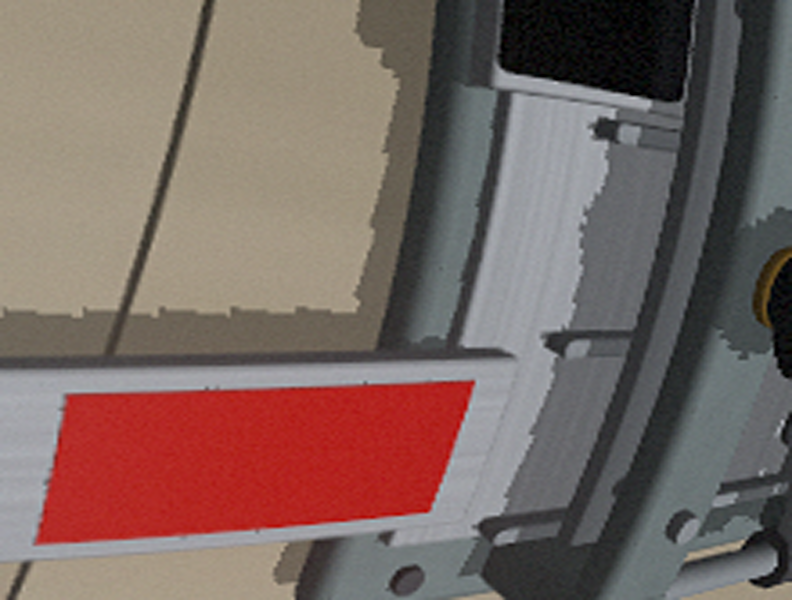

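Run:
```python
from m import *
m("w17",3.6,3,420,100,[(516,357,.0305,"lead far"),(469,519,.0305,"lead near"),(545,342,.029,"g-26"),(478,525,.029,"g-78"),(0,366,.0305,"far edge"),(0,562,.0305,"near edge")])
```

```text
lead far [0.4702 0.0506 0.0305] tester [-0.122 -0.027]
lead near [0.428  0.042  0.0305] tester [-0.1184 -0.0699]
g-26 [0.4741 0.0417 0.029 ] tester [-0.1128 -0.0242]
g-78 [0.4254 0.0362 0.029 ] tester [-0.1129 -0.0732]
far edge [0.4581 0.1602 0.0305] tester [-0.2323 -0.0264]
near edge [0.4152 0.1486 0.0305] tester [-0.2257 -0.0704]
```

Emit:
arm_command:
  steps:
    - [[0,-0.0005,0.005],[0,0,0],0]
    - [[0,-0.0005,0.01],[0,0,0],0]
    - [[0,-0.0005,0.015],[0,0,0],0]
    - [[0,-0.0005,0.02],[0,0,0],0]
    - [[0,0,0.025],[0,0,0],0]

```text
t: 15.2
tool_pos: [0.4336, 0.1864, 0.0385]
tool_rot: [-0.126, 2.157, -2.166]
contact_force: [-1.3, 2.7, 1.4]
opening: 0.0085
```

Run:
```python
from px import *
p=snap("wrist","w18");st();print(wt(ctrl.get_obs()["tool_pos"]))
cv2.imwrite('pics/c18.png',cv2.resize(p["img"][100:300,420:640,::-1],None,fx=3.6,fy=3,interpolation=cv2.INTER_CUBIC))
```

```text
t 15.25 pos [0.4337 0.1859 0.0385] jawyaw -83.35015881966359 ydir [ 0.0001 -0.0048 -1.    ] F [-2.1251 -0.9882  1.2305] op 0.008899465314211591 q [ 0.2497 -0.1085  2.1145 -0.0052  1.1367  1.7066]
[-0.2606 -0.0477]
```

View pics/c18.png

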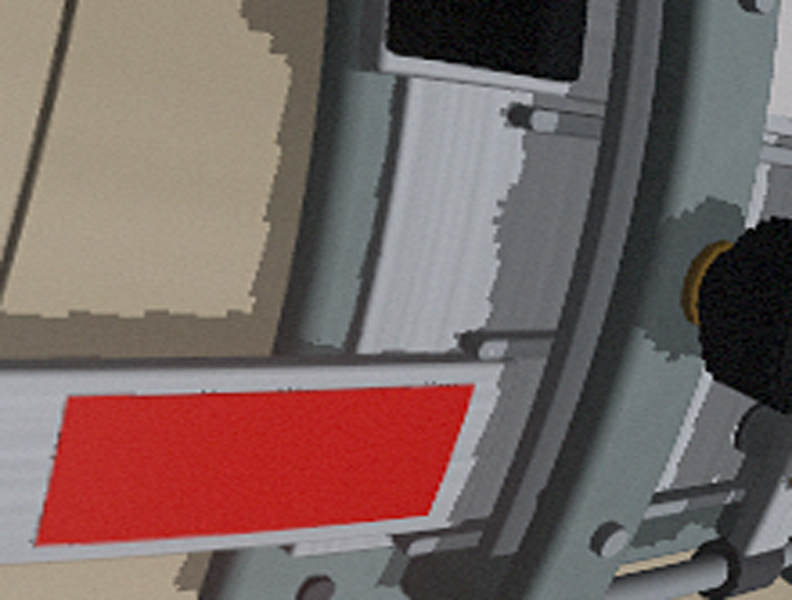

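Emit:
arm_command:
  steps:
    - [[0.0003,0,0.008],[0,0,0],0]
    - [[0.0003,0,0.016],[0,0,0],0]
    - [[0.0003,0,0.025],[0,0,0],0]
    - [[0.0003,0,0.035],[0,0,0],0]
    - [[0.0003,0,0.04],[0,0,0],0]

```text
t: 15.75
tool_pos: [0.4383, 0.1452, 0.0389]
tool_rot: [-0.125, 2.157, -2.167]
contact_force: [-1.9, 4.3, 3.7]
opening: 0.0091
```

Emit:
arm_command:
  steps:
    - [[0,0,0.01],[0,0,0],0]
    - [[0,0,0.02],[0,0,0],0]
    - [[0,0,0.03],[0,0,0],0]
    - [[0,0,0.038],[0,0,0],0]
    - [[0,0,0.038],[0,0,0],0]

```text
t: 16.25
tool_pos: [0.4428, 0.1061, 0.0392]
tool_rot: [-0.124, 2.156, -2.169]
contact_force: [-3.1, -0.4, 5.4]
opening: 0.0085
```

Run:
```python
from px import *
st();print(wt(ctrl.get_obs()["tool_pos"]))
```

```text
t 16.25 pos [0.4428 0.1061 0.0392] jawyaw -83.4554098127389 ydir [ 0.0002 -0.0059 -1.    ] F [-3.0972 -0.4009  5.3959] op 0.008515690749239356 q [ 0.0751 -0.1537  2.1534 -0.0065  1.1421  1.5343]
[-0.1803 -0.0479]
```

Emit:
arm_command:
  steps:
    - [[0.0003,-0.0005,0.008],[-0.3,0,0],0]
    - [[0.0003,-0.0005,0.016],[-0.3,0,0],0]
    - [[0.0003,-0.0005,0.025],[-0.3,0,0],0]
    - [[0.0003,-0.0005,0.034],[-0.3,0,0],0]
    - [[0.0003,-0.0005,0.036],[-0.3,0,0],0]

```text
t: 16.75
tool_pos: [0.4467, 0.0691, 0.0396]
tool_rot: [-0.123, 2.162, -2.165]
contact_force: [-0.1, 0.9, -0.2]
opening: 0.0086
```

Emit:
arm_command:
  steps:
    - [[0,0,0.002],[0,0,0],0]
    - [[0,0,0.004],[0,0,0],0]
    - [[0,0,0.006],[0,0,0],0]

```text
t: 17.05
tool_pos: [0.4472, 0.0652, 0.0397]
tool_rot: [-0.122, 2.169, -2.159]
contact_force: [-2.1, 16.9, 2.7]
opening: 0.009
```

Run:
```python
from px import *
st();print(wt(ctrl.get_obs()["tool_pos"]))
```

```text
t 17.05 pos [0.4472 0.0652 0.0397] jawyaw -83.56791629283173 ydir [-0.0008  0.0043 -1.    ] F [-2.0532 16.8697  2.7436] op 0.009022913726087179 q [-0.0228 -0.1646  2.1618  0.0047  1.1453  1.4338]
[-0.1392 -0.0482]
```

Emit:
arm_command:
  steps:
    - [[0,0,0.002],[0,0,0],0]
    - [[0,0,0.002],[0,0,0],0.35]
    - [[0,0,0.0],[0,0,0],0.35]
    - [[0,0,0],[0,0,0],0.35]
    - [[0,-0.03,0],[0,0,0],0.35]

```text
t: 17.55
tool_pos: [0.4435, 0.065, 0.0659]
tool_rot: [-0.133, 2.173, -2.163]
contact_force: [0.5, 0.5, 0.5]
opening: 0.0299
```

Run:
```python
from px import *
st();print(to_tool([*tw(-.14,0.0)[:2],.25],YAW))
```

```text
t 17.55 pos [0.4435 0.065  0.0659] jawyaw -83.56074150861055 ydir [-0.0101  0.004  -0.9999] F [0.5168 0.4591 0.5099] op 0.029856195911650455 q [-0.0231 -0.2113  2.1516  0.0041  1.2115  1.4338]
[array([-0.0501, -0.1845, -0.0017]), array([ 0.2948, -0.1693,  0.5459])]
```

Emit:
arm_command:
  steps:
    - [[0,-0.04,0],[0.3,0,0.5],0.35]
    - [[0,-0.08,0.0],[0.3,0,0.5],0.6]
    - [[-0.02,-0.11,0.02],[0.3,0,0.5],1]
    - [[-0.04,-0.13,0.04],[0.3,0,0.5],1]
    - [[-0.05,-0.13,0.05],[0.3,0,0.5],1]

```text
t: 18.05
tool_pos: [0.5034, 0.019, 0.1993]
tool_rot: [-0.113, 2.159, -2.163]
contact_force: [0.2, 1.0, 1.1]
opening: 0.0846
```

Run:
```python
from px import *
p=snap("wrist","w19");st()
for nm in ["thumbscrew_head","crank_handle"]: print(nm,ctrl.boxes_of(p,nm))
cv2.imwrite('pics/c19.png',cv2.resize(p["img"][140:300,280:500,::-1],None,fx=3.6,fy=3.6,interpolation=cv2.INTER_CUBIC))
```

```text
t 18.1 pos [0.5029 0.0184 0.1966] jawyaw -83.65963641616223 ydir [ 0.0032 -0.0017 -1.    ] F [-0.5577 -2.6941 -0.6591] op 0.08479316305887942 q [-0.1107 -0.2232  1.9303 -0.0014  1.4311  1.3497]
thumbscrew_head [{'position': [198.8, 330.8], 'confidence': 0.61}]
crank_handle [{'position': [197.2, 517.3], 'confidence': 0.68}, {'position': [198.2, 332.5], 'confidence': 0.48}]
```

View pics/w19.png

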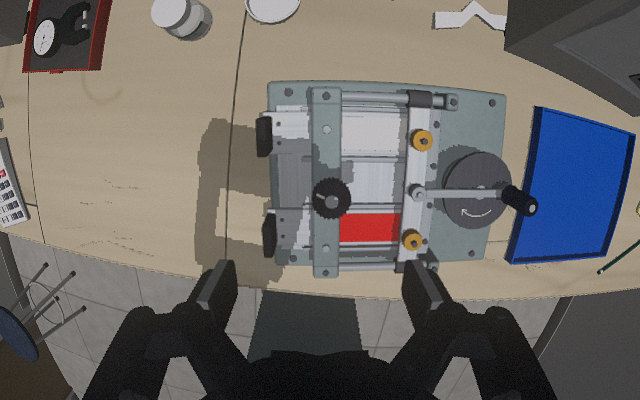

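View pics/c19.png

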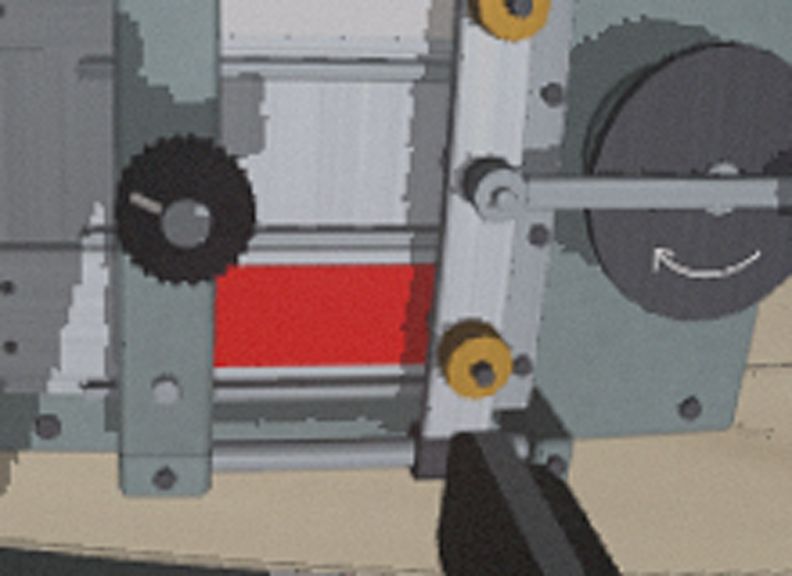

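Run:
```python
from m import *
m("w19",3.6,3.6,280,140,[(187,209,.078,"head"),(187,214,.088,"headtop"),(186,222,.093,"stud"),(133,199,.088,"line out"),(160,210,.088,"line in")])
m("w19",1,1,0,0,[(533,208,.12,"handle top"),(504,189,.07,"disc c?")])
print(tw(-.079,.0035))
p=load("w19")
```

```text
head [0.5019 0.0073 0.078 ] tester [-0.0753 -0.0005]
headtop [0.5039 0.0079 0.088 ] tester [-0.0757  0.0015]
stud [0.5035 0.0083 0.093 ] tester [-0.0762  0.0012]
line out [0.5062 0.0213 0.088 ] tester [-0.0887  0.0054]
line in [0.5042 0.0145 0.088 ] tester [-0.0822  0.0026]
handle top [ 0.5272 -0.1759  0.12  ] tester [0.1095 0.0035]
disc c? [ 0.5297 -0.1724  0.07  ] tester [0.1063 0.0064]
[0.5055 0.0114 0.    ]
```

Emit:
arm_command:
  steps:
    - [[0.0005,0,0.01],[0,-8.5,0],1]
    - [[0.0005,0,0.01],[0,-17,0],1]
    - [[0.0005,0,0.01],[0,-25.5,0],1]
    - [[0.0005,0,0.01],[0,-34,0],1]
    - [[0.0005,0,0.01],[0,-42.5,0],1]

```text
t: 18.7
tool_pos: [0.4978, 0.0112, 0.1905]
tool_rot: [-0.793, 1.717, -1.708]
contact_force: [0.5, -0.8, -0.3]
opening: 0.0851
```

Emit:
arm_command:
  steps:
    - [[0,0,0],[0,-8.5,0],1]
    - [[0,0,0],[0,-17,0],1]
    - [[0,0,0],[0,-25.5,0],1]
    - [[0,0,0],[0,-34,0],1]
    - [[0,0,0],[0,-42.5,0],1]

```text
t: 19.2
tool_pos: [0.4956, 0.0122, 0.1878]
tool_rot: [-1.236, 1.192, -1.173]
contact_force: [0.6, -0.3, -0.7]
opening: 0.0852
```

Emit:
arm_command:
  steps:
    - [[0,0,0],[0,-8.5,0],1]
    - [[0,0,0],[0,-17,0],1]
    - [[0,0,0],[0,-25.5,0],1]
    - [[0,0,0],[0,-34,0],1]
    - [[0,0,0],[0,-42.5,0],1]

```text
t: 19.7
tool_pos: [0.4934, 0.0132, 0.185]
tool_rot: [-1.487, 0.628, -0.599]
contact_force: [0.5, 0.4, 0.1]
opening: 0.085
```

Emit:
arm_command:
  steps:
    - [[0,0,0],[0,-8.5,0],1]
    - [[0,0,0],[0,-17,0],1]
    - [[0,0,0],[0,-22,0],1]
    - [[0,0,0],[0,-22,0],1]

```text
t: 20.1
tool_pos: [0.4915, 0.014, 0.1826]
tool_rot: [-1.549, 0.332, -0.295]
contact_force: [0.1, 0.1, -0.2]
opening: 0.0854
```

Run:
```python
from px import *
p=snap("wrist","w20");st()
for nm in ["thumbscrew_head","crank_handle"]: print(nm,ctrl.boxes_of(p,nm))
```

```text
t 20.15 pos [0.4918 0.0139 0.1829] jawyaw 67.01993124554936 ydir [-0.0223  0.0032 -0.9997] F [-0.3232 -0.7437 -0.0646] op 0.08556967935884333 q [-0.1234 -0.223   1.9536  0.0005  1.4336 -1.2932]
thumbscrew_head [{'position': [214.5, 319.9], 'confidence': 0.65}]
crank_handle [{'position': [299.1, 158.5], 'confidence': 0.93}]
```

View pics/w20.png

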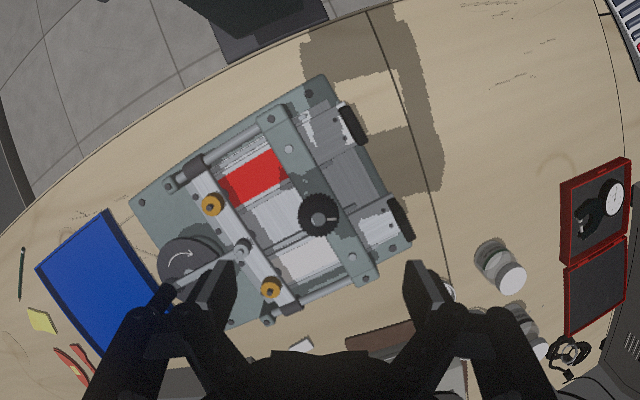

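Run:
```python
import cv2
a=cv2.imread('pics/w20.png')
cv2.imwrite('pics/c20.png',cv2.resize(a[180:250,280:360],None,fx=8,fy=8,interpolation=cv2.INTER_CUBIC))
```

```text
(no output)
```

View pics/c20.png

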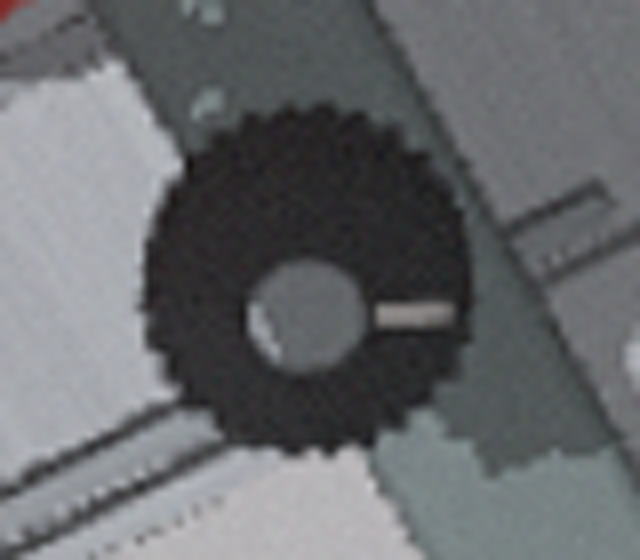

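Run:
```python
from m import *
m("w20",8,8,280,180,[(308,278,.078,"head"),(308,290,.088,"headtop"),(307,316,.093,"stud"),(455,315,.088,"line out"),(375,315,.088,"line in")])
print(to_tool([0.503,.0085,.14],np.radians(67)))
```

```text
head [0.5025 0.0086 0.078 ] tester [-0.0766  0.0003]
headtop [0.5003 0.0097 0.088 ] tester [-0.0779 -0.0018]
stud [0.5012 0.0092 0.093 ] tester [-0.0774 -0.001 ]
line out [0.5088 0.0226 0.088 ] tester [-0.0898  0.0081]
line in [0.5056 0.015  0.088 ] tester [-0.0826  0.004 ]
[array([ 0.0126,  0.0435, -0.0004]), array([ 0.3063,  0.019 , -1.1621])]
```

Emit:
arm_command:
  steps:
    - [[0.012,0.015,-0.0005],[0.3,0,-1.2],1]
    - [[0.012,0.045,-0.0005],[0.3,0,-1.2],0.8]
    - [[0.012,0.055,-0.0005],[0.3,0,-1.2],0.75]
    - [[0.012,0.055,-0.0005],[0.3,0,-1.2],0.75]

```text
t: 20.65
tool_pos: [0.5002, 0.009, 0.1261]
tool_rot: [-1.548, 0.319, -0.312]
contact_force: [0.1, 0.3, -0.3]
opening: 0.0645
```

Run:
```python
from px import *
p=snap("wrist","w21");st()
print(to_tool([0.5022,.0082,.064],np.radians(67)))
cv2.imwrite('pics/c21.png',cv2.resize(p["img"][180:340,220:430,::-1],None,fx=3.7,fy=3.7,interpolation=cv2.INTER_CUBIC))
```

```text
t 20.7 pos [0.5015 0.0088 0.1278] jawyaw 66.99440890011792 ydir [-0.0015  0.     -1.    ] F [ 0.2159  0.7377 -0.2743] op 0.06388234956970065 q [-0.1308 -0.1585  1.9936 -0.0002  1.3079 -1.3   ]
[array([ 0.001 ,  0.0638, -0.0003]), array([ 0.0328, -0.0056, -0.0777])]
```

View pics/c21.png

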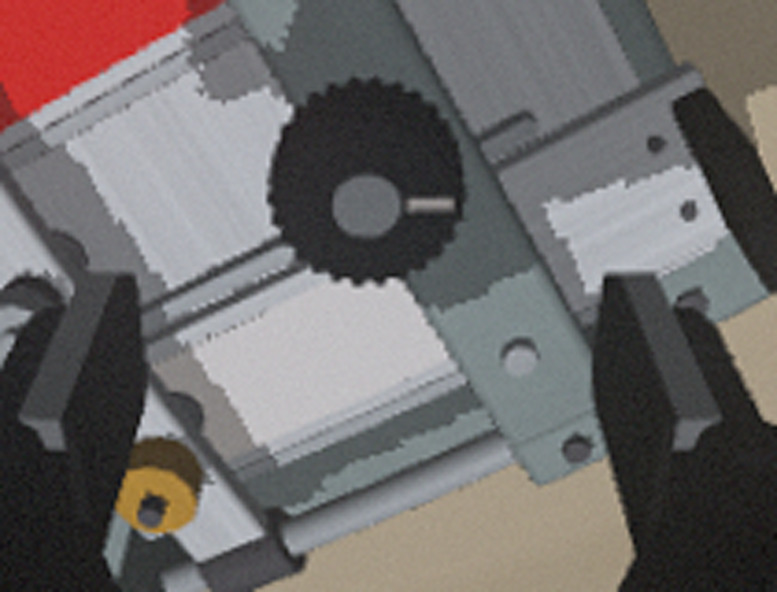

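Emit:
arm_command:
  steps:
    - [[0.001,0.025,0],[0,0,0],0.75]
    - [[0.001,0.045,0],[0,0,0],0.75]
    - [[0.001,0.0635,0],[0,0,0],0.75]
    - [[0.001,0.0635,0],[0,0,0],0.75]

```text
t: 21.1
tool_pos: [0.5011, 0.0086, 0.0632]
tool_rot: [-1.548, 0.319, -0.312]
contact_force: [0.2, -1.4, 0.1]
opening: 0.064
```

Run:
```python
from px import *
p=snap("wrist","w22");st()
print(to_tool([0.5022,.0082,.064],np.radians(67)))
```

```text
t 21.15 pos [0.5022 0.0085 0.0647] jawyaw 66.98422926298305 ydir [-0.0021  0.0001 -1.    ] F [-1.094   0.2605 -0.0383] op 0.06424798013226697 q [-0.1312 -0.073   2.0314 -0.0002  1.1854 -1.3002]
[array([ 0.0001,  0.0007, -0.0003]), array([ 0.0432, -0.0158, -0.1138])]
```

View pics/w22.png

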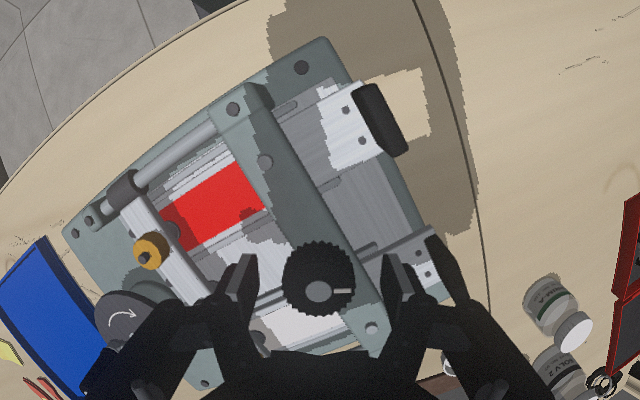

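Emit:
arm_command:
  steps:
    - [[0,0.001,0],[0,0,0],0]
    - [[0,0.001,0],[0,0,0],0]
    - [[0,0.001,0],[0,0,0],0]
    - [[0,0.001,0],[0,0,0],0]
  force: 80

```text
t: 21.55
tool_pos: [0.5032, 0.0073, 0.0662]
tool_rot: [-1.551, 0.315, -0.315]
contact_force: [-2.9, -2.8, 6.6]
opening: 0.0316
```

Run:
```python
from px import *
st();print(ctrl.get_obs()["wrist_torque"])
```

```text
t 21.55 pos [0.5032 0.0073 0.0662] jawyaw 67.01398208575165 ydir [-0.0007 -0.0029 -1.    ] F [-2.8949 -2.8133  6.6411] op 0.03158934586937326 q [-0.1318 -0.0739  2.0294 -0.0032  1.1864 -1.3002]
[-0.6593  0.718   0.0055]
```

Emit:
arm_command:
  steps:
    - [[0,0,0],[0,8.5,0],0]
    - [[0,0,0],[0,17,0],0]
    - [[0,0,0],[0,25.5,0],0]
    - [[0,0,0],[0,34,0],0]
    - [[0,0,0],[0,42.5,0],0]

```text
t: 22.05
tool_pos: [0.5021, 0.0062, 0.0662]
tool_rot: [-1.387, 0.894, -0.894]
contact_force: [-5.3, -3.1, -0.4]
opening: 0.0314
```

Run:
```python
from px import *
st();print(ctrl.get_obs()["wrist_torque"])
p=snap("wrist","w23")
```

```text
t 22.05 pos [0.5021 0.0062 0.0662] jawyaw 24.193753501802703 ydir [-0.0036 -0.0056 -1.    ] F [-5.3378 -3.0844 -0.4426] op 0.031374429800137556 q [-0.1326 -0.0747  2.03   -0.0065  1.1891 -0.5525]
[-0.7289  0.6826  0.085 ]
```

View pics/w23.png

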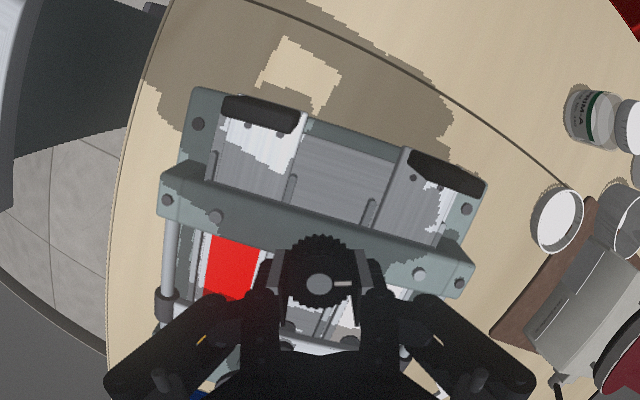

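Emit:
arm_command:
  steps:
    - [[-0.001,0,0.001],[0,8.5,0],0]
    - [[-0.001,0,0.001],[0,17,0],0]
    - [[-0.001,0,0.001],[0,25.5,0],0]
    - [[-0.001,0,0.001],[0,34,0],0]
    - [[-0.001,0,0.001],[0,42.5,0],0]

```text
t: 22.6
tool_pos: [0.5006, 0.0061, 0.0662]
tool_rot: [-1.049, 1.448, -1.451]
contact_force: [-8.1, -5.4, 2.4]
opening: 0.0311
```

Run:
```python
from px import *
st();print(ctrl.get_obs()["wrist_torque"],to_tool([.5028,.0078,.066]))
```

```text
t 22.6 pos [0.5006 0.0061 0.0662] jawyaw -18.777571536077964 ydir [-0.0091 -0.0088 -0.9999] F [-8.1209 -5.4291  2.3599] op 0.03112502478585857 q [-0.131  -0.0746  2.0299 -0.0106  1.1942  0.2007]
[-0.7564  1.2696  0.1161] [array([-0.0023,  0.0002,  0.0016])]
```

Emit:
arm_command:
  steps:
    - [[0,0,0],[0,8.5,0],0]
    - [[0,0,0],[0,17,0],0]
    - [[0,0,0],[0,25.5,0],0]
    - [[0,0,0],[0,34,0],0]

```text
t: 23.0
tool_pos: [0.4995, 0.0067, 0.0663]
tool_rot: [-0.632, 1.853, -1.859]
contact_force: [-4.1, 2.6, -1.2]
opening: 0.0317
```

Run:
```python
from px import *
st();print(ctrl.get_obs()["wrist_torque"],to_tool([.5028,.0078,.066],np.radians(-53)))
p=snap("wrist","w24")
```

```text
t 23.0 pos [0.4995 0.0067 0.0663] jawyaw -53.12994708000565 ydir [-0.0119 -0.0072 -0.9999] F [-4.074   2.6313 -1.1762] op 0.03166191774810408 q [-0.1307 -0.0754  2.0307 -0.0094  1.1972  0.8001]
[0.5815 0.5429 0.0444] [array([-0.0033,  0.0002,  0.0011]), array([ 0.0774, -0.1294,  0.7935])]
```

View pics/w24.png

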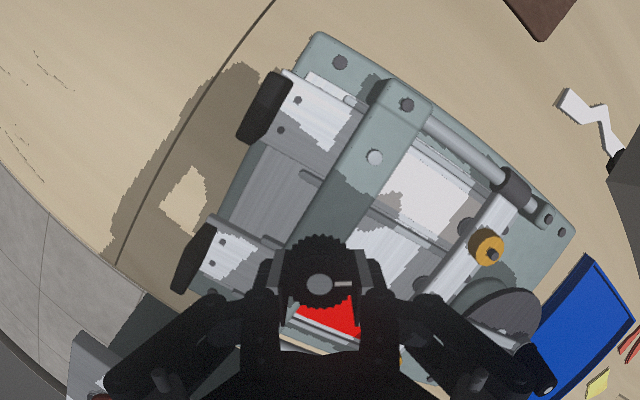

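Emit:
arm_command:
  steps:
    - [[0,0,0],[0,8,0.5],0]
    - [[0,0,0],[0,16,0.8],0]

```text
t: 23.25
tool_pos: [0.4993, 0.0073, 0.0663]
tool_rot: [-0.368, 2.026, -2.025]
contact_force: [0.0, 4.0, -4.2]
opening: 0.0315
```

Run:
```python
from px import *
st();print(ctrl.get_obs()["wrist_torque"])
```

```text
t 23.25 pos [0.4993 0.0073 0.0663] jawyaw -69.3901156028549 ydir [ 0.0005  0.0004 -1.    ] F [ 0.0417  4.0211 -4.2351] op 0.0314668002305257 q [-0.1348 -0.0847  2.0393  0.0005  1.1866  1.0761]
[0.7323 0.0545 2.0594]
```

Run:
```python
from px import *
p=snap("wrist","w25");st();print(ctrl.get_obs()["wrist_torque"])
a=load("w24")["img"][255:305,290:380,::-1];b=p["img"][255:305,290:380,::-1]
cv2.imwrite('pics/c25.png',cv2.resize(np.vstack([a,b]),None,fx=6,fy=6,interpolation=cv2.INTER_CUBIC))
```

```text
t 23.3 pos [0.4978 0.0067 0.0663] jawyaw -69.61949879849746 ydir [-0.0041 -0.0011 -1.    ] F [-4.8957  0.9165  0.2097] op 0.03121293679977802 q [-0.1351 -0.0853  2.0398 -0.0018  1.191   1.0806]
[-0.      0.9587  0.012 ]
```

View pics/c25.png

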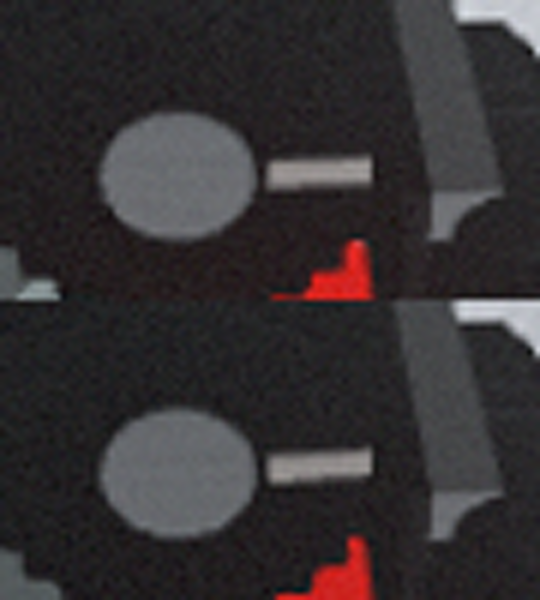

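Emit:
arm_command:
  steps:
    - [[0,0,0],[0,3,0],0]
    - [[0,0,0],[0,6,0],0]
  force: 100

```text
t: 23.5
tool_pos: [0.4975, 0.007, 0.0664]
tool_rot: [-0.274, 2.086, -2.087]
contact_force: [0.1, 3.2, -2.7]
opening: 0.0308
```

Run:
```python
from px import *
st();print(ctrl.get_obs()["wrist_torque"])
p=snap("wrist","w26");st();print(ctrl.get_obs()["wrist_torque"])
a=load("w25")["img"][255:305,290:380,::-1];b=p["img"][255:305,290:380,::-1]
cv2.imwrite('pics/c26.png',cv2.resize(np.vstack([a,b]),None,fx=6,fy=6,interpolation=cv2.INTER_CUBIC))
```

```text
t 23.5 pos [0.4975 0.007  0.0664] jawyaw -75.27797088294915 ydir [-0.0045 -0.0015 -1.    ] F [ 0.0719  3.2456 -2.738 ] op 0.030758487505853086 q [-0.1344 -0.0858  2.0401 -0.0022  1.1916  1.1803]
[0.4237 0.2192 2.2019]
t 23.55 pos [0.4975 0.0071 0.0664] jawyaw -75.2984953935176 ydir [-0.0046 -0.0017 -1.    ] F [-0.3367  2.6753 -1.7852] op 0.031147427902329532 q [-0.1342 -0.0858  2.04   -0.0025  1.1917  1.1809]
[0.3816 0.2049 2.0541]
```

View pics/c26.png

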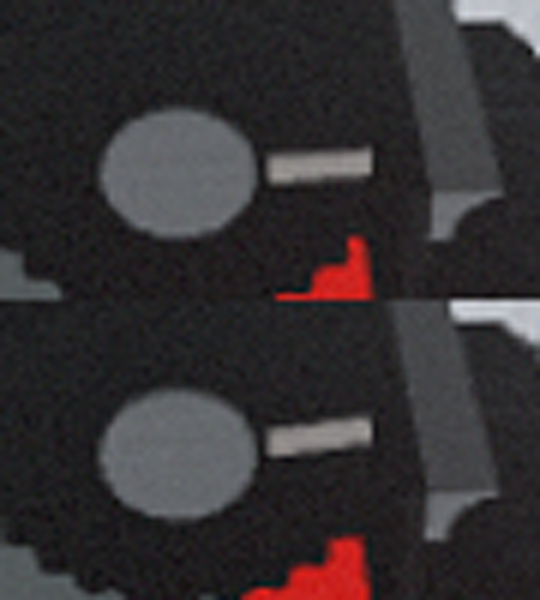

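Emit:
arm_command:
  steps:
    - [[0,0,0],[0,2,0],0]
    - [[0,0,0],[0,4,0],0]
    - [[0,0,0],[0,5,0],0]
  force: 120

```text
t: 23.85
tool_pos: [0.4933, 0.0066, 0.0666]
tool_rot: [-0.203, 2.137, -2.141]
contact_force: [-17.9, -2.1, 12.6]
opening: 0.0304
```

Run:
```python
from px import *
p=snap("wrist","w27");st();print(ctrl.get_obs()["wrist_torque"])
a=load("w26")["img"][255:305,290:380,::-1];b=p["img"][255:305,290:380,::-1]
cv2.imwrite('pics/c27.png',cv2.resize(np.vstack([a,b]),None,fx=6,fy=6,interpolation=cv2.INTER_CUBIC))
```

```text
t 23.9 pos [0.4933 0.0066 0.0666] jawyaw -80.17458872593873 ydir [-0.017  -0.0032 -0.9999] F [-18.919   -1.5444  12.1923] op 0.030136257754828002 q [-0.1344 -0.0878  2.0416 -0.0058  1.2042  1.267 ]
[-0.4044  2.9614 -0.0488]
```

View pics/c27.png

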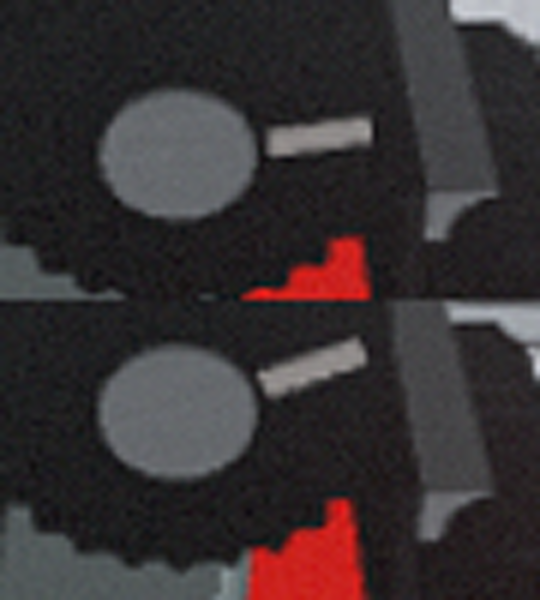

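Run:
```python
from px import *
def line(f,stud,a,b):
    p=load(f);g=lambda q:onz(p,(255+q[1]/6,290+q[0]/6),.088,"wrist")
    s=onz(p,(255+stud[1]/6,290+stud[0]/6),.093,"wrist")
    d=g(b)-g(a);print(f,s,"line yaw",np.degrees(np.arctan2(d[1],d[0])), "stud-out",np.degrees(np.arctan2(*(g(b)-s)[[1,0]])))
line("w24",(178,177),(266,175),(372,171))
line("w25",(178,172),(266,170),(372,162))
line("w26",(178,153),(266,142),(372,128))
line("w27",(178,112),(262,85),(362,52))
```

```text
w24 [0.5046 0.0097 0.093 ] line yaw -51.29439252878419 stud-out -64.7529099218929
w25 [0.505 0.009 0.093] line yaw -64.96613120542996 stud-out -79.2408559623922
w26 [0.5051 0.0087 0.093 ] line yaw -66.9491147878239 stud-out -79.80184199768085
w27 [0.5049 0.0084 0.093 ] line yaw -59.03013423966979 stud-out -71.81405629564163
```

Emit:
arm_command:
  steps:
    - [[0,0,0],[0,0,0],0.7]
    - [[0,0,0],[0,0,0],0.7]
    - [[0,0,0],[0,0,0],0.7]
    - [[0,0,0],[0,0,0],0.7]

```text
t: 24.3
tool_pos: [0.4942, 0.0065, 0.0673]
tool_rot: [-0.201, 2.136, -2.141]
contact_force: [0.5, 0.7, 0.9]
opening: 0.0599
```

Run:
```python
from px import *
p=snap("wrist","w28");st()
print(to_tool([0.5035,.008,.066],np.radians(-55)))
```

```text
t 24.35 pos [0.494  0.0065 0.0671] jawyaw -80.1565078406941 ydir [-0.0155 -0.0033 -0.9999] F [-0.3764  0.4159  0.0537] op 0.0597682481264341 q [-0.1345 -0.0879  2.0407 -0.0058  1.2038  1.2666]
[array([-0.0097,  0.001 ,  0.0002]), array([  0.1654, -25.1563,   0.903 ])]
```

View pics/w28.png

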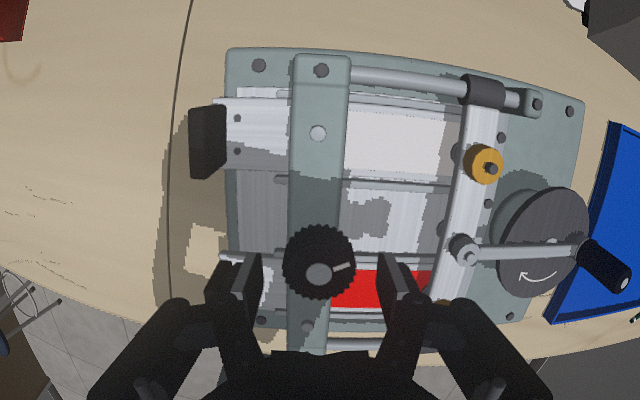

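Emit:
arm_command:
  steps:
    - [[-0.005,0,0],[0,-8,0.4],0.7]
    - [[-0.01,0.001,0],[0,-16,0.9],0.7]
    - [[-0.01,0.001,0],[0.2,-25,0.9],0.7]
    - [[-0.01,0.001,0],[0.2,-25,0.9],0.7]

```text
t: 24.75
tool_pos: [0.5041, 0.0082, 0.0661]
tool_rot: [-0.588, 1.873, -1.875]
contact_force: [-0.6, 0.1, 0.1]
opening: 0.0595
```

Run:
```python
from px import *
p=snap("wrist","w29");st()
print(to_tool([0.5035,.008,.066],np.radians(-55)))
cv2.imwrite('pics/c29.png',cv2.resize(p["img"][220:320,220:420,::-1],None,fx=4,fy=4,interpolation=cv2.INTER_CUBIC))
```

```text
t 24.8 pos [0.504  0.0082 0.0661] jawyaw -55.27243026416737 ydir [ 0.0005 -0.0006 -1.    ] F [ 1.0474 -0.4778  0.5066] op 0.05974184504979576 q [-0.1311 -0.0725  2.0282 -0.0006  1.1853  0.8338]
[array([ 0.0005,  0.0001, -0.0001]), array([-0.0442, -0.2724, -0.0021])]
```

View pics/c29.png

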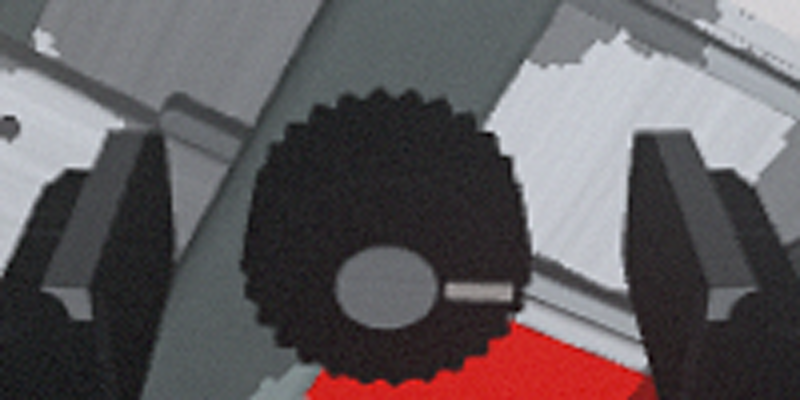

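Run:
```python
from px import *
for f,c0,r0,s in [("w29",220,220,4)]:
    p=load(f)
    for X in [[.504,.0082,.066],[.504,.0082,.088],[.504,.0082,.068],[.504,.0082,.093]]:
        q=proj(p,X,"wrist")[0];print(X,(q[1]-c0)*s,(q[0]-r0)*s)
    th=np.linspace(0,2*np.pi,9)[:-1]
    for z in(.068,.088):
        q=proj(p,np.stack([.504+.017*np.cos(th),.0082+.017*np.sin(th),z+0*th],1),"wrist");print(z,((q[:,1]-c0)*s).min(),((q[:,1]-c0)*s).max(),((q[:,0]-r0)*s).min(),((q[:,0]-r0)*s).max())
```

```text
[0.504, 0.0082, 0.066] 393.5037493899374 178.181665791838
[0.504, 0.0082, 0.088] 392.904832040173 272.95944349743627
[0.504, 0.0082, 0.068] 393.4545512263153 185.91754045852167
[0.504, 0.0082, 0.093] 392.7490454136466 297.8332888292655
0.068 268.39159877430075 520.693237193125 72.91549345537464 287.5957973512102
0.088 253.31373547915678 535.4484075682585 151.3273756696442 379.6690584309431
```

Emit:
arm_command:
  steps:
    - [[0.001,0,-0.001],[0,0,0],0]
    - [[0.001,0,-0.001],[0,0,0],0]
    - [[0.001,0,-0.001],[0,0,0],0]
    - [[0.001,0,-0.001],[0,0,0],0]
  force: 100

```text
t: 25.2
tool_pos: [0.5023, 0.0088, 0.0667]
tool_rot: [-0.586, 1.877, -1.876]
contact_force: [-3.0, 1.6, 6.0]
opening: 0.0312
```

Emit:
arm_command:
  steps:
    - [[0,0,0],[0,3,0],0]
    - [[0,0,0],[0,6,0],0]

```text
t: 25.4
tool_pos: [0.5023, 0.0087, 0.0667]
tool_rot: [-0.494, 1.943, -1.943]
contact_force: [0.8, -0.2, 1.0]
opening: 0.0309
```

Run:
```python
from px import *
o=ctrl.get_obs();print(o["wrist_torque"]);st()
```

```text
[-0.0375  0.1177  0.429 ]
t 25.4 pos [0.5023 0.0087 0.0667] jawyaw -61.47869204607794 ydir [-0.0003 -0.0003 -1.    ] F [ 0.795  -0.2383  0.9881] op 0.030903700579120057 q [-0.1308 -0.077   2.0313 -0.0003  1.1875  0.9424]
```

Emit:
arm_command:
  steps:
    - [[0,0,0],[0,2,0],0]
    - [[0,0,0],[0,3,0],0]

```text
t: 25.6
tool_pos: [0.5024, 0.0086, 0.0667]
tool_rot: [-0.45, 1.972, -1.974]
contact_force: [0.4, -0.5, -0.1]
opening: 0.0311
```

Run:
```python
from px import *
o=ctrl.get_obs();print(o["wrist_torque"]);st()
```

```text
[0.1143 0.0679 1.7587]
t 25.6 pos [0.5024 0.0086 0.0667] jawyaw -64.31586964242877 ydir [-0.     -0.0014 -1.    ] F [ 0.4362 -0.5419 -0.1069] op 0.03110298156221701 q [-0.1303 -0.0771  2.0314 -0.0015  1.1872  0.9928]
```

Emit:
arm_command:
  steps:
    - [[0,0,0],[0,2,0],0]
    - [[0,0,0],[0,3,0],0]

```text
t: 25.8
tool_pos: [0.5024, 0.0085, 0.0667]
tool_rot: [-0.401, 2.002, -2.007]
contact_force: [-0.7, -0.3, 1.4]
opening: 0.0315
```

Run:
```python
from px import *
o=ctrl.get_obs();print(o["wrist_torque"]);st()
p=snap("wrist","w30")
cv2.imwrite('pics/c30.png',cv2.resize(p["img"][220:320,220:420,::-1],None,fx=4,fy=4,interpolation=cv2.INTER_CUBIC))
```

```text
[-0.3977  0.0547 -0.0231]
t 25.8 pos [0.5024 0.0085 0.0667] jawyaw -67.37981114749444 ydir [ 0.0002 -0.0023 -1.    ] F [-0.6648 -0.32    1.3704] op 0.03145636257444836 q [-0.13   -0.0771  2.0313 -0.0025  1.1869  1.0469]
```

View pics/c30.png

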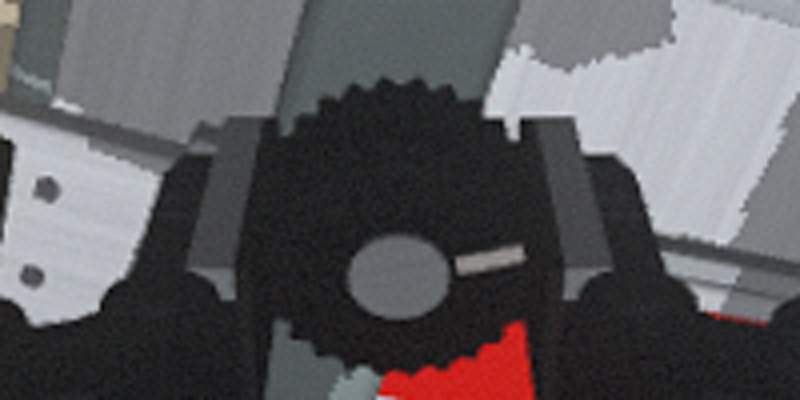

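Run:
```python
from px import *
def line(f,stud,a,b,c0,r0,s):
    p=load(f);g=lambda q:onz(p,(r0+q[1]/s,c0+q[0]/s),.088,"wrist")
    d=g(b)-g(a);print(f,"line yaw",np.degrees(np.arctan2(d[1],d[0])))
line("w29",0,(445,292),(514,292),220,220,4)
line("w30",0,(457,268),(525,253),220,220,4)
line("w26",0,(266,142),(372,128),290,255,6)
line("w20",0,(375,315),(455,315),280,180,8)
line("w19",0,(160,210),(133,199),280,140,3.6)
```

```text
w29 line yaw -56.03096936614162
w30 line yaw -52.97964061447985
w26 line yaw -66.9491147878239
w20 line yaw 67.14347263033919
w19 line yaw 73.19732109606893
```

Emit:
arm_command:
  steps:
    - [[0,0,0],[0,2,0],0]
    - [[0,0,0],[0,2,0],0]

```text
t: 26.05
tool_pos: [0.5025, 0.0084, 0.0667]
tool_rot: [-0.364, 2.027, -2.029]
contact_force: [-0.9, -0.8, 0.7]
opening: 0.0311
```

```bash
cat > tq.py <<'E'
from px import *
o=ctrl.get_obs();print(o["wrist_torque"]);st()
E
python3 tq.py
```

```text
[-0.2097  0.0197 -0.0161]
t 26.05 pos [0.5025 0.0084 0.0667] jawyaw -69.64985122339891 ydir [ 0.0003 -0.0014 -1.    ] F [-0.8935 -0.8173  0.7216] op 0.031142495766186634 q [-0.1307 -0.0772  2.0314 -0.0014  1.1869  1.0855]
```

Emit:
arm_command:
  steps:
    - [[0,0,0],[0,2,0],0]
    - [[0,0,0],[0,2,0],0]

```text
t: 26.25
tool_pos: [0.5025, 0.0083, 0.0667]
tool_rot: [-0.33, 2.048, -2.05]
contact_force: [-0.4, 0.1, 1.0]
opening: 0.0309
```

```bash
python3 tq.py
```

```text
[-0.1788 -0.0219 -0.0744]
t 26.25 pos [0.5025 0.0083 0.0667] jawyaw -71.7025956002307 ydir [ 0.0004 -0.0011 -1.    ] F [-0.4262  0.1211  1.0132] op 0.030864307750112036 q [-0.131  -0.0772  2.0314 -0.0011  1.1868  1.1209]
```

Emit:
arm_command:
  steps:
    - [[0,0,0],[0,2,0],0]
    - [[0,0,0],[0,2,0],0]

```text
t: 26.45
tool_pos: [0.5025, 0.0083, 0.0667]
tool_rot: [-0.296, 2.068, -2.07]
contact_force: [-1.4, 0.2, 0.7]
opening: 0.0308
```

```bash
python3 tq.py
```

```text
[-0.2109  0.0389 -0.0465]
t 26.45 pos [0.5025 0.0083 0.0667] jawyaw -73.69592128394773 ydir [ 0.0005 -0.0009 -1.    ] F [-1.3899  0.1516  0.6805] op 0.030778965657100657 q [-0.1312 -0.0772  2.0314 -0.0009  1.1868  1.1554]
```

Emit:
arm_command:
  steps:
    - [[0,0,0],[0,1.5,0],0]
    - [[0,0,0],[0,1.5,0],0]

```text
t: 26.65
tool_pos: [0.5025, 0.0083, 0.0667]
tool_rot: [-0.27, 2.083, -2.085]
contact_force: [-0.3, -0.4, 0.9]
opening: 0.0306
```

```bash
python3 tq.py;python3 - <<'E'
from px import *
p=snap("wrist","w31")
cv2.imwrite('pics/c31.png',cv2.resize(p["img"][220:320,220:420,::-1],None,fx=4,fy=4,interpolation=cv2.INTER_CUBIC))
E
```

```text
[-0.2196  0.0648  0.0045]
t 26.65 pos [0.5025 0.0083 0.0667] jawyaw -75.21930831096773 ydir [ 0.0004 -0.0009 -1.    ] F [-0.2969 -0.3692  0.9077] op 0.030643574239144898 q [-0.1312 -0.0772  2.0314 -0.0009  1.1868  1.1819]
```

View pics/c31.png

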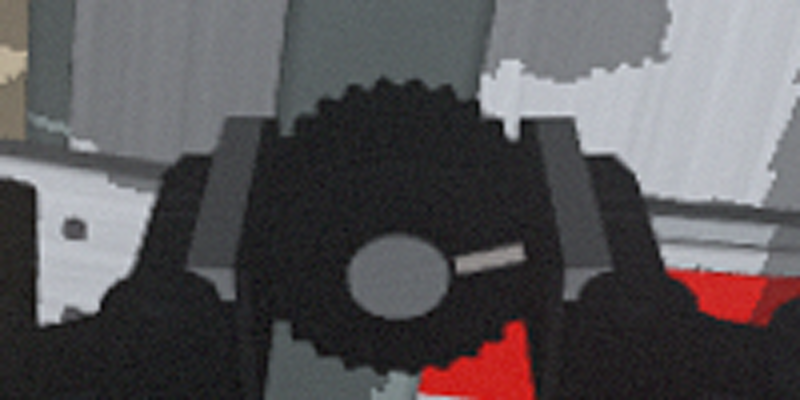

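Emit:
arm_command:
  steps:
    - [[0,0,0],[0,1.5,0],0]
    - [[0,0,0],[0,1.5,0],0]

```text
t: 26.9
tool_pos: [0.5025, 0.0083, 0.0667]
tool_rot: [-0.244, 2.098, -2.1]
contact_force: [-0.4, -0.5, 1.6]
opening: 0.0312
```

```bash
python3 tq.py
```

```text
[-0.2623  0.0219  0.0284]
t 26.9 pos [0.5025 0.0083 0.0667] jawyaw -76.7366013689852 ydir [ 0.0005 -0.001  -1.    ] F [-0.3891 -0.5264  1.6335] op 0.031214859807760186 q [-0.1313 -0.0772  2.0315 -0.001   1.1868  1.2084]
```

Emit:
arm_command:
  steps:
    - [[0,0,0],[0,1.5,0],0]
    - [[0,0,0],[0,1.5,0],0]

```text
t: 27.1
tool_pos: [0.5025, 0.0082, 0.0667]
tool_rot: [-0.218, 2.112, -2.114]
contact_force: [0.1, 0.2, 1.3]
opening: 0.0311
```

```bash
python3 tq.py
```

```text
[-0.2328  0.0055  0.4391]
t 27.1 pos [0.5025 0.0082 0.0667] jawyaw -78.21592587965101 ydir [ 0.0005 -0.0013 -1.    ] F [0.0887 0.2461 1.2622] op 0.03107897506404912 q [-0.1311 -0.0772  2.0314 -0.0013  1.1868  1.2345]
```

Emit:
arm_command:
  steps:
    - [[0,0,0],[0,1.5,0],0]
    - [[0,0,0],[0,1.5,0],0]

```text
t: 27.3
tool_pos: [0.5025, 0.0082, 0.0667]
tool_rot: [-0.192, 2.125, -2.129]
contact_force: [-0.1, -0.0, 1.7]
opening: 0.031
```

```bash
python3 tq.py
```

```text
[-0.2063  0.059   1.1691]
t 27.3 pos [0.5025 0.0082 0.0667] jawyaw -79.64229899848397 ydir [ 0.0004 -0.0019 -1.    ] F [-0.126  -0.009   1.6868] op 0.031004256685238926 q [-0.1309 -0.0772  2.0314 -0.002   1.1867  1.2598]
```

Emit:
arm_command:
  steps:
    - [[0,0,0],[0,-0.7,0],0]
    - [[0,0,0],[0,-1.4,0],0]
    - [[0,0,0],[0,-1.8,0],0]

```text
t: 27.6
tool_pos: [0.5025, 0.0082, 0.0667]
tool_rot: [-0.224, 2.108, -2.111]
contact_force: [-0.9, -0.4, 0.9]
opening: 0.0312
```

```bash
python3 tq.py
```

```text
[-0.2236  0.0749  0.2188]
t 27.6 pos [0.5025 0.0082 0.0667] jawyaw -77.86812652855251 ydir [ 0.0005 -0.0015 -1.    ] F [-0.9151 -0.4492  0.9268] op 0.031167070412255977 q [-0.131  -0.0772  2.0314 -0.0016  1.1867  1.2287]
```

Emit:
arm_command:
  steps:
    - [[0,0,0],[0,-0.4,0],0]
    - [[0,0,0],[0,-0.4,0],0.7]
    - [[0,0,0],[0,-0.4,0],0.7]
    - [[0,0,0],[0,-0.4,0],0.7]
    - [[0,0,0],[0,-0.4,0],0.7]

```text
t: 28.1
tool_pos: [0.5026, 0.0082, 0.0668]
tool_rot: [-0.23, 2.104, -2.107]
contact_force: [0.6, -0.0, 0.4]
opening: 0.0598
```

```bash
python3 tq.py;python3 - <<'E'
from px import *
p=snap("wrist","w32")
cv2.imwrite('pics/c32.png',cv2.resize(p["img"][220:320,220:420,::-1],None,fx=4,fy=4,interpolation=cv2.INTER_CUBIC))
E
```

```text
[-0.0103 -0.0376 -0.0268]
t 28.1 pos [0.5026 0.0082 0.0668] jawyaw -77.49216667661311 ydir [ 0.0006 -0.0014 -1.    ] F [ 0.5991 -0.0157  0.3897] op 0.05977006409753359 q [-0.1311 -0.0772  2.0313 -0.0014  1.1868  1.2219]
```

View pics/c32.png

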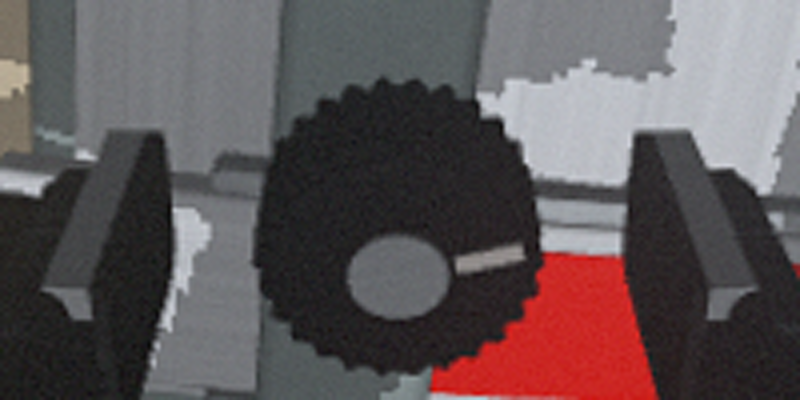

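Emit:
arm_command:
  steps:
    - [[0,-0.04,0],[0,0,0],0.7]
    - [[0,-0.08,0],[0,0,0],0.7]
    - [[0,-0.12,0.03],[0,3,0],1]
    - [[0,-0.14,0.07],[0,6,0],1]
    - [[0,-0.15,0.11],[0,6,0],1]

```text
t: 28.65
tool_pos: [0.5279, -0.1002, 0.2209]
tool_rot: [-0.116, 2.156, -2.164]
contact_force: [0.7, 0.7, 0.4]
opening: 0.0852
```

Run:
```python
from px import *
st();print(to_tool([0.51,-0.165,.22],YAW))
```

```text
t 28.65 pos [ 0.5279 -0.1002  0.2209] jawyaw -83.46881695434274 ydir [ 0.0064 -0.0032 -1.    ] F [0.7348 0.6667 0.4456] op 0.08522397340707064 q [-0.3257 -0.1562  1.8315 -0.0009  1.4591  1.1312]
[array([0.0252, 0.001 , 0.0623]), array([-0.2229, -0.0781, -0.3462])]
```

Run:
```python
from px import *
p=snap("wrist","w33");print(ctrl.get_obs()["tool_pos"])
print(ctrl.boxes_of(p,"crank_handle"))
cv2.imwrite('pics/c33.png',cv2.resize(p["img"][120:300,300:520,::-1],None,fx=3.3,fy=3.3,interpolation=cv2.INTER_CUBIC))
```

```text
[ 0.529  -0.1057  0.2216]
[{'position': [201.0, 400.0], 'confidence': 0.65}]
```

View pics/w33.png

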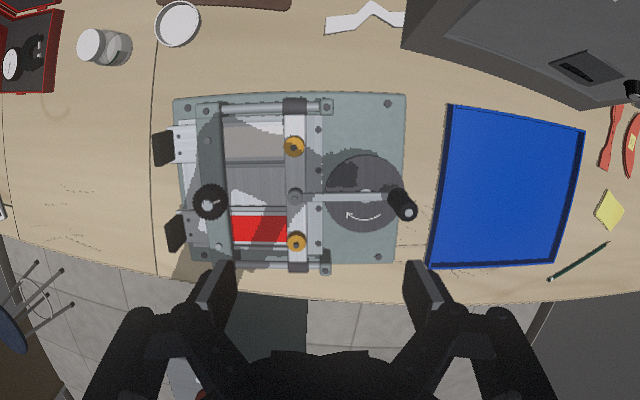

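View pics/c33.png

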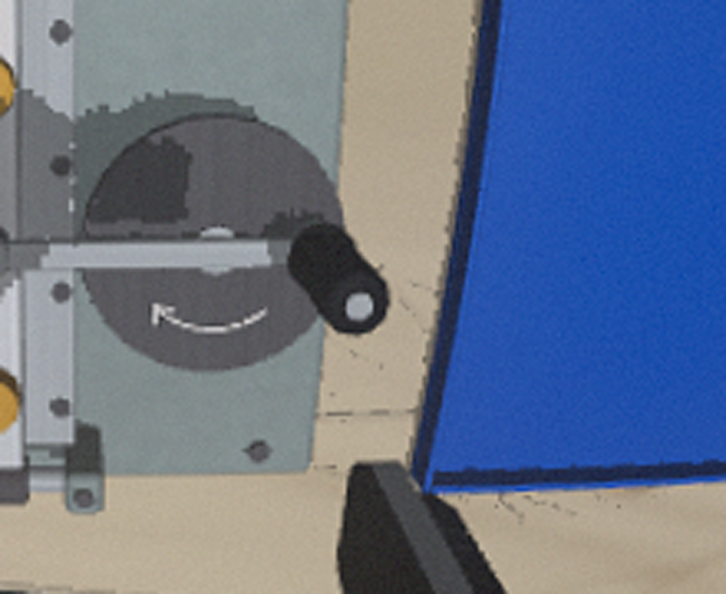

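Emit:
arm_command:
  steps:
    - [[0.0,0,0.04],[0,0,0],1]
    - [[0.0,0,0.09],[0,0,0],1]
    - [[0,0,0.12],[0,0,0],1]
    - [[0,0,0.12],[0,0,0],1]

```text
t: 29.15
tool_pos: [0.5408, -0.2247, 0.2197]
tool_rot: [-0.109, 2.161, -2.17]
contact_force: [0.0, -0.2, 0.5]
opening: 0.0856
```

Run:
```python
from px import *
p=snap("wrist","w34");print(ctrl.get_obs()["tool_pos"])
print(ctrl.boxes_of(p,"crank_handle"))
cv2.imwrite('pics/c34.png',cv2.resize(p["img"][120:300,200:420,::-1],None,fx=3.3,fy=3.3,interpolation=cv2.INTER_CUBIC))
```

```text
[ 0.5407 -0.2228  0.2195]
[{'position': [205.4, 267.8], 'confidence': 0.58}]
```

View pics/c34.png

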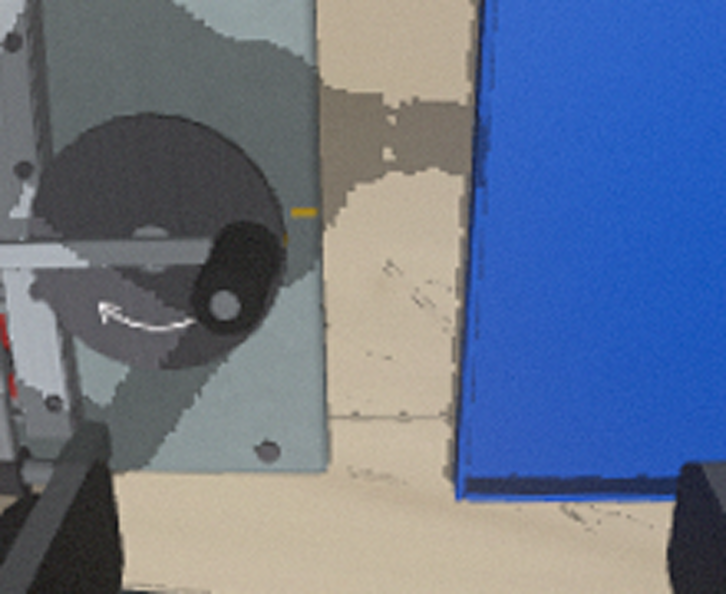

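```bash
cat > tri.py <<'E'
from px import *
def tri(obs):
    A=[];b=[]
    for f,r,c in obs:
        o,d=ray(load(f),(r,c),"wrist");d/=np.linalg.norm(d);P=np.eye(3)-np.outer(d,d);A.append(P);b.append(P@o)
    A=np.vstack(A);b=np.hstack(b);x,res,_,_=np.linalg.lstsq(A,b,rcond=None);return x,res
E
python3 - <<'E'
from tri import *
s=3.3
h=tri([("w33",120+305/s,300+358/s),("w34",120+305/s,200+224/s)]);print("handle top",h,wt(h[0]))
h=tri([("w33",120+250/s,300+216/s),("w34",120+250/s,200+151/s)]);print("hub?",h,wt(h[0]))
h=tri([("w33",120+330/s,300+152/s),("w34",120+322/s,200+98/s)])
h=tri([("w33",120+308/s,300+152/s),("w34",120+305/s,200+98/s)]);print("arrow tip",h)
# disc edges
for f,c0,L,Rr,T,B in [("w33",300,(86,225),(342,215),(215,114),(205,371)),("w34",200,(35,215),(285,235),(150,113),(160,368))]:
    pass
E
```

```text
handle top (array([ 0.5247, -0.1815,  0.1122]), array([0.])) [0.1148 0.0004]
hub? (array([ 0.5197, -0.1499,  0.0599]), array([0.])) [ 0.0829 -0.0009]
arrow tip (array([ 0.4985, -0.1325,  0.0599]), array([0.]))
```

Run:
```python
from px import *
st();print(to_tool([0.5247,-0.1815,.15],YAW))
```

```text
t 29.25 pos [ 0.5408 -0.2217  0.2196] jawyaw -83.80258733278475 ydir [ 0.0041 -0.0028 -1.    ] F [-0.4205  0.4532  0.2435] op 0.085458026573358 q [-0.5163 -0.0388  1.7245 -0.0004  1.451   0.9464]
[array([ 0.0119,  0.0694, -0.042 ]), array([-0.1831, -0.4122, -0.2164])]
```

Emit:
arm_command:
  steps:
    - [[0.006,0.02,-0.03],[-0.2,-0.4,-0.2],0.8]
    - [[0.012,0.05,-0.042],[-0.2,-0.4,-0.2],0.6]
    - [[0.012,0.07,-0.042],[-0.2,-0.4,-0.2],0.6]
    - [[0.012,0.07,-0.042],[-0.2,-0.4,-0.2],0.6]

```text
t: 29.65
tool_pos: [0.522, -0.1781, 0.1454]
tool_rot: [-0.134, 2.168, -2.159]
contact_force: [-0.0, 0.4, 0.2]
opening: 0.0513
```

Run:
```python
from px import *
p=snap("wrist","w35");st();print(to_tool([0.5247,-0.1815,.08],YAW))
cv2.imwrite('pics/c35.png',cv2.resize(p["img"][180:340,220:420,::-1],None,fx=3.7,fy=3.7,interpolation=cv2.INTER_CUBIC))
for z in (.112,.095,.07):
    q=proj(p,[*ctrl.get_obs()["tool_pos"][:2],z],"wrist")[0];print((q[1]-220)*3.7,(q[0]-180)*3.7)
```

```text
t 29.7 pos [ 0.5234 -0.1793  0.1478] jawyaw -83.29079096049844 ydir [-0.0029  0.0023 -1.    ] F [-0.399   0.2649  1.0213] op 0.05122983972193782 q [-0.4649 -0.0491  1.8576  0.0008  1.3368  0.9886]
[array([-0.0012,  0.0678,  0.0025]), array([0.1514, 0.0994, 0.1515])]
376.33167000151025 204.53494044758864
376.24968295685244 164.05143468082375
376.1391455623034 114.30932337542649
```

View pics/c35.png

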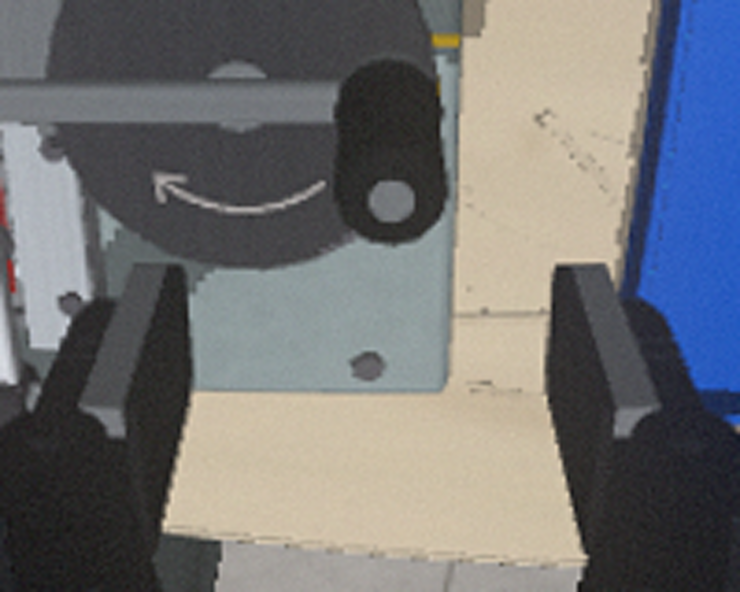

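Emit:
arm_command:
  steps:
    - [[-0.001,0.01,0.0025],[0.15,0,0.15],0.6]
    - [[-0.001,0.03,0.0025],[0.15,0,0.15],0.6]
    - [[-0.001,0.05,0.0025],[0.15,0,0.15],0.6]
    - [[-0.001,0.068,0.0025],[0.15,0,0.15],0.6]
    - [[-0.001,0.068,0.0025],[0.15,0,0.15],0.6]

```text
t: 30.2
tool_pos: [0.5233, -0.1808, 0.0777]
tool_rot: [-0.13, 2.165, -2.16]
contact_force: [0.1, 1.3, 0.9]
opening: 0.0516
```

Run:
```python
from px import *
p=snap("wrist","w36");st();print(to_tool([0.5247,-0.1815,.08],YAW))
```

```text
t 30.25 pos [ 0.5243 -0.1813  0.0793] jawyaw -83.28839759936122 ydir [-0.0012  0.0007 -1.    ] F [-0.4239 -0.7071  1.6242] op 0.051421283599016 q [-0.467   0.0318  1.9007  0.0001  1.2104  0.9866]
[array([-0.0004, -0.0007,  0.0003]), array([0.0474, 0.1016, 0.0609])]
```

View pics/w36.png

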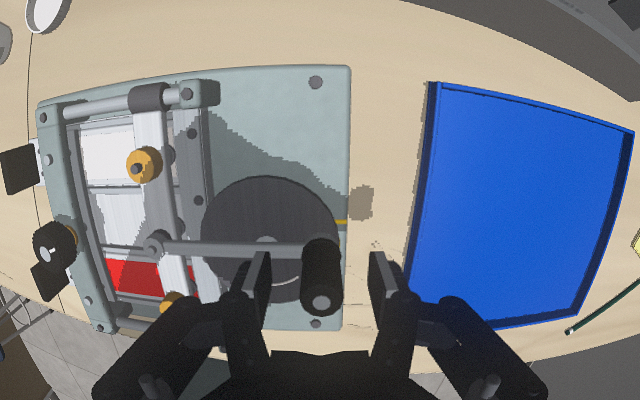

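Handle (col 321) is centred between pads. Close.

Emit:
arm_command:
  steps:
    - [[0,0,0],[0,0,0],0]
    - [[0,0,0],[0,0,0],0]
    - [[0,0,0],[0,0,0],0]
    - [[0,0,0],[0,0,0],0]
  force: 60

```text
t: 30.65
tool_pos: [0.5254, -0.1815, 0.0813]
tool_rot: [-0.125, 2.16, -2.16]
contact_force: [-0.3, 2.6, 6.0]
opening: 0.018
```

```bash
python3 tq.py
```

```text
[0.3601 0.1629 0.0163]
t 30.65 pos [ 0.5254 -0.1815  0.0813] jawyaw -83.28592043390896 ydir [ 0.0013  0.0001 -1.    ] F [-0.3168  2.5911  6.0308] op 0.017995246139409456 q [-0.4669  0.0303  1.8987  0.0007  1.2115  0.9865]
```

Emit:
arm_command:
  steps:
    - [[0.0067,0,-0.0007],[0,0,0],0]
    - [[0.013,0,-0.0028],[0,0,0],0]
    - [[0.0188,0,-0.0061],[0,0,0],0]
    - [[0.0238,0,-0.0106],[0,0,0],0]
    - [[0.0277,0,-0.016],[0,0,0],0]

```text
t: 31.15
tool_pos: [0.4951, -0.1692, 0.0814]
tool_rot: [-0.126, 2.159, -2.162]
contact_force: [1.0, -3.3, -1.0]
opening: 0.0185
```

```bash
cat > ck.py <<'E'
from px import *
import json,os,sys
AX=np.array([.5204,-.1499])
o=ctrl.get_obs();P=o["tool_pos"][:2]
L=json.load(open("ck.json")) if os.path.exists("ck.json") else []
L.append(P.tolist());json.dump(L,open("ck.json","w"))
if len(L)>=4:
    from scipy.optimize import least_squares
    A=np.array(L);r=least_squares(lambda v:np.hypot(*(A-v).T)-.032,AX);print("fit axis",r.x,"res",r.fun*1e3); AX=r.x
d=P-AX;th=np.arctan2(d[1],d[0]);print("r",np.hypot(*d),"q deg",np.degrees(YAW-th)%360)
M=Ro.from_rotvec(o["tool_rot"]).as_matrix()
st();print("F tool",M.T@o["contact_force"],"level",to_tool(o["tool_pos"],YAW)[1])
# plan next 5 rows
qs=YAW-th;dq=np.radians(float(sys.argv[1]))
for k in range(1,6):
    t=YAW-(qs+k*dq);X=np.array([*(AX+.032*np.array([np.cos(t),np.sin(t)])),o["tool_pos"][2]])
    print(k,np.round(M.T@(X-o["tool_pos"]),4))
E
python3 - <<'E'
import json;json.dump([[.5254,-.1815]],open("ck.json","w"))
E
python3 ck.py 15
```

```text
r 0.031784571994860705 q deg 59.225985943589315
t 31.15 pos [ 0.4951 -0.1692  0.0814] jawyaw -83.30313402325012 ydir [ 0.0006 -0.0013 -1.    ] F [ 0.9823 -3.3046 -0.9593] op 0.01851181406118973 q [-0.4711 -0.0473  1.9756 -0.0009  1.2121  0.9831]
F tool [-0.5897  0.9642  3.3953] level [-0.0782  0.0869 -0.0283]
1 [ 0.0035 -0.     -0.0076]
2 [ 0.0047 -0.     -0.0158]
3 [ 0.0037 -0.     -0.0241]
4 [ 0.0006 -0.     -0.0319]
5 [-0.0044 -0.0001 -0.0386]
```

Emit:
arm_command:
  steps:
    - [[0.0035,0,-0.0076],[0,0,0],0]
    - [[0.0047,0,-0.0158],[0,0,0],0]
    - [[0.0037,0,-0.0241],[0,0,0],0]
    - [[0.0006,0,-0.0319],[0,0,0],0]
    - [[-0.0044,0,-0.0386],[0,0,0],0]

```text
t: 31.65
tool_pos: [0.495, -0.1302, 0.0814]
tool_rot: [-0.126, 2.157, -2.164]
contact_force: [3.7, -7.3, -4.2]
opening: 0.0184
```

```bash
python3 ck.py 15
```

```text
r 0.03213456563038074 q deg 134.48343800430013
t 31.65 pos [ 0.495  -0.1302  0.0814] jawyaw -83.26179646399694 ydir [ 0.001  -0.0033 -1.    ] F [ 3.6696 -7.3455 -4.2426] op 0.018401935448189174 q [-0.4011 -0.0759  2.0028 -0.0029  1.2125  1.0531]
F tool [-2.78    4.2705  7.7109] level [-0.1954  0.1283 -0.0325]
1 [-0.0067 -0.     -0.005 ]
2 [-0.0144 -0.     -0.0083]
3 [-0.0227 -0.     -0.0094]
4 [-0.0309 -0.     -0.0084]
5 [-0.0387  0.     -0.0053]
```

Emit:
arm_command:
  steps:
    - [[-0.0067,0,-0.005],[-0.2,0,0],0]
    - [[-0.0144,0,-0.0083],[-0.2,0,0],0]
    - [[-0.0227,0,-0.0094],[-0.2,0,0],0]
    - [[-0.0309,0,-0.0084],[-0.2,0,0],0]
    - [[-0.0387,0,-0.0053],[-0.2,0,0],0]

```text
t: 32.15
tool_pos: [0.5319, -0.1197, 0.0813]
tool_rot: [-0.132, 2.163, -2.161]
contact_force: [-5.4, -3.3, 2.4]
opening: 0.0187
```

```bash
python3 ck.py 18
python3 - <<'E'
from px import *
snap("wrist","w37")
E
```

```text
fit axis [ 0.5205 -0.1497] res [ 0.1579 -0.0304  0.098   0.0832]
r 0.032083191530905705 q deg 207.4295984887413
t 32.15 pos [ 0.5319 -0.1197  0.0813] jawyaw -83.21041848088012 ydir [-0.0034  0.0005 -1.    ] F [-5.3723 -3.2606  2.4274] op 0.018664741523396363 q [-0.3576  0.0083  1.921  -0.0007  1.2156  1.095 ]
F tool [ 5.728  -2.411   2.6004] level [0.0516 0.1797 0.1878]
1 [-0.008 -0.     0.006]
2 [-0.0138 -0.0001  0.0142]
3 [-0.0168 -0.0001  0.0238]
4 [-0.0167 -0.0001  0.0338]
5 [-0.0135 -0.0001  0.0433]
```

View pics/w37.png

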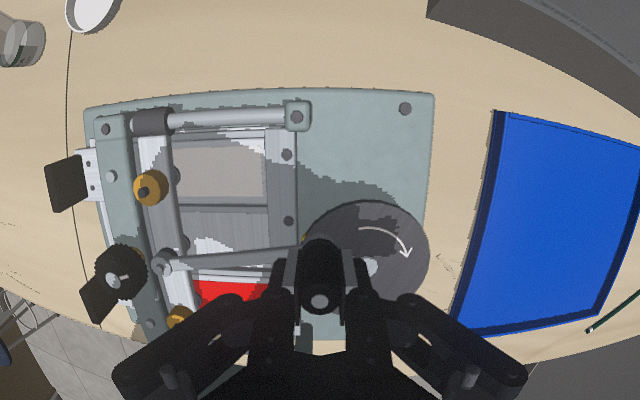

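Emit:
arm_command:
  steps:
    - [[-0.008,0,0.006],[0,0,0.1],0]
    - [[-0.0138,0,0.0142],[0,0,0.1],0]
    - [[-0.0168,0,0.0238],[0,0,0.1],0]
    - [[-0.0167,0,0.0338],[0,0,0.1],0]
    - [[-0.0135,0,0.0433],[0,0,0.1],0]

```text
t: 32.7
tool_pos: [0.551, -0.16, 0.0813]
tool_rot: [-0.13, 2.167, -2.156]
contact_force: [-6.2, 4.9, 5.6]
opening: 0.0184
```

```bash
python3 ck.py 18
```

```text
fit axis [ 0.5206 -0.1497] res [0.1218 0.028  0.1839 0.0721 0.1314]
r 0.03213142567631807 q deg 295.19701468736775
t 32.7 pos [ 0.551  -0.16    0.0813] jawyaw -83.22319473894142 ydir [-0.0022  0.0049 -1.    ] F [-6.1519  4.8765  5.5741] op 0.01838483426306812 q [-0.414   0.0746  1.8526  0.0038  1.2185  1.0372]
F tool [ 5.5426 -5.5363 -5.5969] level [0.2938 0.167  0.0947]
1 [ 0.0058 -0.      0.0082]
2 [ 0.0137 -0.0001  0.0143]
3 [ 0.0231 -0.0001  0.0177]
4 [ 0.0331 -0.      0.018 ]
5 [ 0.0427 -0.      0.0152]
```

Emit:
arm_command:
  steps:
    - [[0.0058,0,0.0082],[0.2,0,0.1],0]
    - [[0.0137,0,0.0143],[0.2,0,0.1],0]
    - [[0.0231,0,0.0177],[0.2,0,0.1],0]
    - [[0.0331,0,0.018],[0.2,0,0.1],0]
    - [[0.0427,0,0.0152],[0.2,0,0.1],0]

```text
t: 33.2
tool_pos: [0.5099, -0.1801, 0.0813]
tool_rot: [-0.126, 2.162, -2.158]
contact_force: [5.9, 4.3, 0.6]
opening: 0.0181
```

```bash
python3 ck.py 18
```

```text
fit axis [ 0.5206 -0.1498] res [ 0.0795 -0.0165  0.1954  0.1225  0.1366  0.1291]
r 0.03212905926096681 q deg 26.003453746862483
t 33.2 pos [ 0.5099 -0.1801  0.0813] jawyaw -83.26056487589541 ydir [ 0.001  0.002 -1.   ] F [5.8606 4.3423 0.5501] op 0.018097058917368132 q [-0.4784 -0.0047  1.9339  0.0024  1.2124  0.974 ]
F tool [-6.3304 -0.5352 -3.6256] level [ 0.1096  0.1294 -0.0713]
1 [ 0.0081  0.     -0.0059]
2 [ 0.0141  0.     -0.0139]
3 [ 0.0174  0.     -0.0234]
4 [ 0.0175  0.     -0.0334]
5 [ 0.0146  0.0001 -0.0429]
```

Turn 1 done (q = 360+26). Continue.

Emit:
arm_command:
  steps:
    - [[0.0081,0,-0.0059],[0.1,0.1,0],0]
    - [[0.0141,0,-0.0139],[0.1,0.1,0],0]
    - [[0.0174,0,-0.0234],[0.1,0.1,0],0]
    - [[0.0175,0,-0.0334],[0.1,0.1,0],0]
    - [[0.0146,0,-0.0429],[0.1,0.1,0],0]

```text
t: 33.7
tool_pos: [0.4899, -0.1399, 0.0814]
tool_rot: [-0.123, 2.157, -2.164]
contact_force: [6.4, -5.7, -5.1]
opening: 0.0182
```

```bash
python3 ck.py 18
```

```text
fit axis [ 0.5205 -0.1498] res [ 0.1058 -0.0565  0.1349  0.1291  0.202   0.124   0.1581]
r 0.03215813209869538 q deg 114.44238019826017
t 33.7 pos [ 0.4899 -0.1399  0.0814] jawyaw -83.35699711160999 ydir [ 0.0025 -0.0034 -1.    ] F [ 6.4292 -5.6844 -5.1114] op 0.01822953561172255 q [-0.4232 -0.0829  2.0093 -0.0022  1.2115  1.0324]
F tool [-5.7177  5.1468  6.3712] level [-0.2104  0.0332 -0.12  ]
1 [-0.0057 -0.     -0.0083]
2 [-0.0135 -0.     -0.0145]
3 [-0.0229 -0.     -0.018 ]
4 [-0.0329  0.     -0.0185]
5 [-0.0425  0.     -0.0158]
```

Emit:
arm_command:
  steps:
    - [[-0.0057,0,-0.0083],[-0.2,0,-0.1],0]
    - [[-0.0135,0,-0.0145],[-0.2,0,-0.1],0]
    - [[-0.0229,0,-0.018],[-0.2,0,-0.1],0]
    - [[-0.0329,0,-0.0185],[-0.2,0,-0.1],0]
    - [[-0.0425,0,-0.0158],[-0.2,0,-0.1],0]

```text
t: 34.2
tool_pos: [0.53, -0.1191, 0.0813]
tool_rot: [-0.128, 2.162, -2.162]
contact_force: [-4.3, -3.5, 3.4]
opening: 0.0186
```

```bash
python3 ck.py 18
```

```text
fit axis [ 0.5205 -0.1497] res [ 0.1281 -0.035   0.1272  0.1036  0.2013  0.1495  0.1592  0.0916]
r 0.03209155270489282 q deg 203.79885602583644
t 34.2 pos [ 0.53   -0.1191  0.0813] jawyaw -83.32047604956728 ydir [-0.0021 -0.0001 -1.    ] F [-4.3295 -3.512   3.3846] op 0.0185792937034666 q [-0.3576  0.0027  1.9266 -0.0009  1.2143  1.0969]
F tool [ 4.7158 -3.3749  2.9842] level [0.0063 0.0695 0.1222]
1 [-0.0084 -0.      0.0055]
2 [-0.0147 -0.      0.0133]
3 [-0.0183 -0.      0.0226]
4 [-0.0188 -0.      0.0326]
5 [-0.0163 -0.      0.0423]
```

Emit:
arm_command:
  steps:
    - [[-0.0084,0,0.0055],[0,0,0.1],0]
    - [[-0.0147,0,0.0133],[0,0,0.1],0]
    - [[-0.0183,0,0.0226],[0,0,0.1],0]
    - [[-0.0188,0,0.0326],[0,0,0.1],0]
    - [[-0.0163,0,0.0423],[0,0,0.1],0]

```text
t: 34.7
tool_pos: [0.5515, -0.1585, 0.0812]
tool_rot: [-0.127, 2.166, -2.158]
contact_force: [-6.3, 5.0, 6.9]
opening: 0.0183
```

```bash
python3 ck.py 18
```

```text
fit axis [ 0.5206 -0.1498] res [ 0.1094 -0.0047  0.1717  0.0978  0.1529  0.1541  0.2076  0.0888  0.1652]
r 0.03216521684457064 q deg 292.4346926210918
t 34.7 pos [ 0.5515 -0.1585  0.0812] jawyaw -83.33312413077924 ydir [-0.0015  0.0037 -1.    ] F [-6.335   5.0193  6.9376] op 0.01827006968037237 q [-0.411   0.074   1.8532  0.003   1.2173  1.0424]
F tool [ 5.7167 -6.9094 -5.7477] level [0.2223 0.057  0.0607]
1 [ 0.0054 -0.      0.0085]
2 [ 0.013 -0.     0.015]
3 [ 0.0222 -0.      0.0188]
4 [ 0.0322 -0.      0.0196]
5 [ 0.042  -0.      0.0173]
```

Emit:
arm_command:
  steps:
    - [[0.0054,0,0.0085],[0.2,0,0],0]
    - [[0.013,0,0.015],[0.2,0,0],0]
    - [[0.0222,0,0.0188],[0.2,0,0],0]
    - [[0.0322,0,0.0196],[0.2,0,0],0]
    - [[0.042,0,0.0173],[0.2,0,0],0]

```text
t: 35.2
tool_pos: [0.512, -0.1808, 0.0813]
tool_rot: [-0.124, 2.161, -2.161]
contact_force: [4.5, 4.2, 0.1]
opening: 0.0187
```

```bash
python3 ck.py 18
```

```text
fit axis [ 0.5205 -0.1498] res [ 0.0817 -0.0299  0.1823  0.1286  0.1524  0.1233  0.2078  0.1197  0.1661
  0.1422]
r 0.03214222870397476 q deg 22.094737206846027
t 35.2 pos [ 0.512  -0.1808  0.0813] jawyaw -83.36726084166568 ydir [ 0.0013  0.0003 -1.    ] F [4.5201 4.2109 0.1363] op 0.018711853078047333 q [-0.477  -0.0001  1.9293  0.0009  1.2114  0.9778]
F tool [-4.9764 -0.1292 -3.6607] level [ 0.0087  0.0227 -0.0751]
1 [ 0.0085 -0.     -0.0053]
2 [ 0.0151 -0.     -0.0129]
3 [ 0.019  -0.     -0.0221]
4 [ 0.0198 -0.     -0.0321]
5 [ 0.0175 -0.     -0.0418]
```

Turn 2 done (720+22).

Emit:
arm_command:
  steps:
    - [[0.0085,0,-0.0053],[0,0,0],0]
    - [[0.0151,0,-0.0129],[0,0,0],0]
    - [[0.019,0,-0.0221],[0,0,0],0]
    - [[0.0198,0,-0.0321],[0,0,0],0]
    - [[0.0175,0,-0.0418],[0,0,0],0]

```text
t: 35.7
tool_pos: [0.4893, -0.1421, 0.0814]
tool_rot: [-0.123, 2.157, -2.165]
contact_force: [6.2, -4.5, -3.8]
opening: 0.0181
```

```bash
python3 ck.py 18
```

```text
fit axis [ 0.5205 -0.1498] res [ 0.0927 -0.0493  0.1549  0.1329  0.1824  0.1197  0.1777  0.122   0.1962
  0.1407  0.133 ]
r 0.032132979952659194 q deg 110.41580798644932
t 35.7 pos [ 0.4893 -0.1421  0.0814] jawyaw -83.36856245235786 ydir [ 0.0024 -0.0034 -1.    ] F [ 6.2481 -4.4758 -3.8332] op 0.01810050508956586 q [-0.4276 -0.0827  2.0092 -0.0023  1.2115  1.0282]
F tool [-5.6817  3.8637  5.1532] level [-0.2115  0.0216 -0.1151]
1 [-0.005  -0.     -0.0087]
2 [-0.0124 -0.     -0.0154]
3 [-0.0215 -0.     -0.0196]
4 [-0.0315 -0.     -0.0208]
5 [-0.0413  0.     -0.0188]
```

Emit:
arm_command:
  steps:
    - [[-0.005,0,-0.0087],[-0.2,0,-0.1],0]
    - [[-0.0124,0,-0.0154],[-0.2,0,-0.1],0]
    - [[-0.0215,0,-0.0196],[-0.2,0,-0.1],0]
    - [[-0.0315,0,-0.0208],[-0.2,0,-0.1],0]
    - [[-0.0413,0,-0.0188],[-0.2,0,-0.1],0]

```text
t: 36.2
tool_pos: [0.5281, -0.1185, 0.0813]
tool_rot: [-0.129, 2.162, -2.163]
contact_force: [-5.4, -5.9, 2.6]
opening: 0.0181
```

```bash
python3 ck.py 18
```

```text
fit axis [ 0.5205 -0.1498] res [ 0.1146 -0.0305  0.1457  0.1092  0.1839  0.1435  0.1765  0.0982  0.1966
  0.1646  0.1334  0.1341]
r 0.03213413632417358 q deg 200.19935348909223
t 36.2 pos [ 0.5281 -0.1185  0.0813] jawyaw -83.32324648635948 ydir [-0.0023 -0.0006 -1.    ] F [-5.4012 -5.8611  2.5523] op 0.018089180368813813 q [-0.3576 -0.0019  1.9313 -0.0015  1.2142  1.0972]
F tool [ 6.0521 -2.5363  5.1942] level [-0.0181  0.0667  0.136 ]
1 [-0.0087 -0.      0.005 ]
2 [-0.0155 -0.      0.0124]
3 [-0.0197 -0.      0.0215]
4 [-0.0208 -0.      0.0314]
5 [-0.0189 -0.      0.0412]
```

Emit:
arm_command:
  steps:
    - [[-0.0087,0,0.005],[0,0,0.1],0]
    - [[-0.0155,0,0.0124],[0,0,0.1],0]
    - [[-0.0197,0,0.0215],[0,0,0.1],0]
    - [[-0.0208,0,0.0314],[0,0,0.1],0]
    - [[-0.0189,0,0.0412],[0,0,0.1],0]

```text
t: 36.7
tool_pos: [0.552, -0.1561, 0.0812]
tool_rot: [-0.128, 2.166, -2.158]
contact_force: [-6.4, 4.9, 6.9]
opening: 0.0185
```

```bash
python3 ck.py 18
```

```text
fit axis [ 0.5205 -0.1498] res [ 0.1064 -0.0143  0.1674  0.105   0.1598  0.1471  0.2006  0.0956  0.1724
  0.1665  0.1577  0.133   0.1317]
r 0.032131650938697916 q deg 287.9886337240678
t 36.7 pos [ 0.552  -0.1561  0.0812] jawyaw -83.32741122279869 ydir [-0.0021  0.0037 -1.    ] F [-6.3661  4.938   6.9252] op 0.018466063594270745 q [-0.4065  0.0741  1.8531  0.0027  1.2178  1.0468]
F tool [ 5.7607 -6.8934 -5.6714] level [0.2249 0.0628 0.0957]
1 [ 0.0047 -0.      0.0089]
2 [ 0.0118 -0.      0.0159]
3 [ 0.0207 -0.      0.0205]
4 [ 0.0306 -0.      0.022 ]
5 [ 0.0405 -0.      0.0205]
```

Emit:
arm_command:
  steps:
    - [[0.0047,0,0.0089],[0.2,0,0.1],0]
    - [[0.0118,0,0.0159],[0.2,0,0.1],0]
    - [[0.0207,0,0.0205],[0.2,0,0.1],0]
    - [[0.0306,0,0.022],[0.2,0,0.1],0]
    - [[0.0405,0,0.0205],[0.2,0,0.1],0]

```text
t: 37.2
tool_pos: [0.5141, -0.1813, 0.0813]
tool_rot: [-0.123, 2.162, -2.16]
contact_force: [5.1, 5.7, 1.3]
opening: 0.0184
```

```bash
python3 ck.py 18
```

```text
fit axis [ 0.5205 -0.1498] res [ 0.0848 -0.0319  0.1773  0.1279  0.1572  0.1241  0.2029  0.1187  0.1709
  0.1434  0.1583  0.1562  0.132   0.1541]
r 0.03215413328380775 q deg 18.25431508225908
t 37.2 pos [ 0.5141 -0.1813  0.0813] jawyaw -83.3637697644522 ydir [ 0.0019  0.0008 -1.    ] F [5.0584 5.6622 1.2802] op 0.018415486741732084 q [-0.4764  0.0047  1.9246  0.0017  1.2109  0.978 ]
F tool [-5.6814 -1.2661 -5.0404] level [ 0.0308  0.0262 -0.1148]
1 [ 0.0088 -0.     -0.0047]
2 [ 0.0159 -0.     -0.0118]
3 [ 0.0204 -0.     -0.0208]
4 [ 0.0219 -0.     -0.0307]
5 [ 0.0203 -0.     -0.0406]
```

Turn 3 done (1080+18). Fourth turn.

Emit:
arm_command:
  steps:
    - [[0.0088,0,-0.0047],[0,0,-0.1],0]
    - [[0.0159,0,-0.0118],[0,0,-0.1],0]
    - [[0.0204,0,-0.0208],[0,0,-0.1],0]
    - [[0.0219,0,-0.0307],[0,0,-0.1],0]
    - [[0.0203,0,-0.0406],[0,0,-0.1],0]

```text
t: 37.7
tool_pos: [0.4889, -0.1445, 0.0814]
tool_rot: [-0.123, 2.157, -2.165]
contact_force: [6.1, -4.4, -4.0]
opening: 0.0181
```

```bash
python3 ck.py 18
```

```text
fit axis [ 0.5205 -0.1498] res [ 0.0905 -0.0445  0.1612  0.1315  0.1754  0.1209  0.1847  0.1211  0.1892
  0.1414  0.14    0.1575  0.1504  0.1534  0.1177]
r 0.03211773938568588 q deg 106.13736693566054
t 37.7 pos [ 0.4889 -0.1445  0.0814] jawyaw -83.3783899214947 ydir [ 0.0022 -0.0036 -1.    ] F [ 6.1062 -4.3622 -3.9664] op 0.018079852578338988 q [-0.4321 -0.0821  2.0085 -0.0025  1.2117  1.024 ]
F tool [-5.5555  3.9953  5.022 ] level [-0.219   0.0118 -0.0998]
1 [-0.0044 -0.     -0.009 ]
2 [-0.0112 -0.     -0.0163]
3 [-0.02   -0.     -0.0212]
4 [-0.0298 -0.     -0.0231]
5 [-0.0398 -0.     -0.0218]
```

Emit:
arm_command:
  steps:
    - [[-0.0044,0,-0.009],[-0.2,0,-0.1],0]
    - [[-0.0112,0,-0.0163],[-0.2,0,-0.1],0]
    - [[-0.02,0,-0.0212],[-0.2,0,-0.1],0]
    - [[-0.0298,0,-0.0231],[-0.2,0,-0.1],0]
    - [[-0.0398,0,-0.0218],[-0.2,0,-0.1],0]

```text
t: 38.2
tool_pos: [0.5259, -0.1181, 0.0813]
tool_rot: [-0.128, 2.162, -2.163]
contact_force: [-4.2, -5.1, 4.1]
opening: 0.0184
```

```bash
python3 ck.py 18
```

```text
fit axis [ 0.5205 -0.1498] res [ 0.1061 -0.0324  0.1535  0.1153  0.1779  0.1372  0.1824  0.1048  0.1909
  0.1579  0.1389  0.141   0.1508  0.1699  0.1178  0.1264]
r 0.032126425835202095 q deg 196.27241446046116
t 38.2 pos [ 0.5259 -0.1181  0.0813] jawyaw -83.33335675457649 ydir [-0.0022 -0.0009 -1.    ] F [-4.2016 -5.0565  4.0618] op 0.018399216243267413 q [-0.3582 -0.0073  1.9366 -0.0017  1.2141  1.0969]
F tool [ 4.7695 -4.0482  4.5369] level [-0.0339  0.0566  0.1312]
1 [-0.009  -0.      0.0044]
2 [-0.0163 -0.      0.0113]
3 [-0.0211 -0.      0.0201]
4 [-0.023  -0.      0.0299]
5 [-0.0217 -0.      0.0398]
```

Emit:
arm_command:
  steps:
    - [[-0.009,0,0.0044],[0,0,0.1],0]
    - [[-0.0163,0,0.0113],[0,0,0.1],0]
    - [[-0.0211,0,0.0201],[0,0,0.1],0]
    - [[-0.023,0,0.0299],[0,0,0.1],0]
    - [[-0.0217,0,0.0398],[0,0,0.1],0]

```text
t: 38.7
tool_pos: [0.5524, -0.154, 0.0813]
tool_rot: [-0.129, 2.166, -2.159]
contact_force: [-5.6, 4.1, 7.5]
opening: 0.018
```

```bash
python3 ck.py 14
python3 - <<'E'
from px import *
p=snap("wrist","w38")
cv2.imwrite('pics/c38.png',cv2.resize(p["img"][150:310,260:460,::-1],None,fx=3.7,fy=3.7,interpolation=cv2.INTER_CUBIC))
E
```

```text
fit axis [ 0.5205 -0.1498] res [ 0.1002 -0.0174  0.1719  0.1105  0.157   0.1415  0.2033  0.1013  0.1699
  0.1608  0.16    0.1388  0.1296  0.1714  0.139   0.1257  0.1572]
r 0.03215724657827434 q deg 284.081907993803
t 38.7 pos [ 0.5524 -0.154   0.0813] jawyaw -83.32742739278557 ydir [-0.0025  0.0033 -1.    ] F [-5.5621  4.0713  7.4635] op 0.017975729947373387 q [-0.4026  0.0737  1.8535  0.0022  1.218   1.051 ]
F tool [ 5.0667 -7.4363 -4.7166] level [0.2046 0.0628 0.1179]
1 [ 0.003  -0.      0.0072]
2 [ 0.0075 -0.      0.0136]
3 [ 0.0134 -0.      0.0187]
4 [ 0.0203 -0.      0.0222]
5 [ 0.0279 -0.      0.024 ]
```

View pics/w38.png

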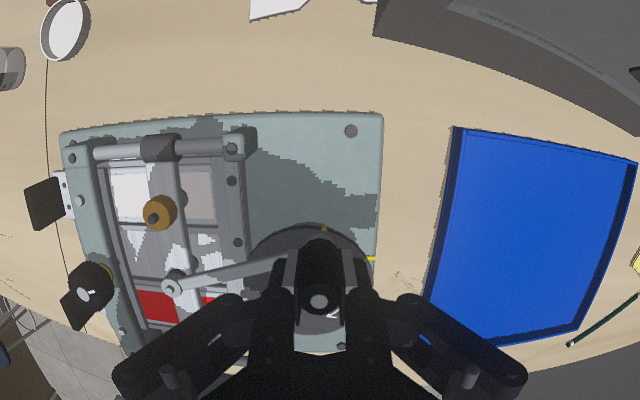

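```bash
python3 - <<'E'
from tri import *
AX=np.array([.5205,-.1498])
def show(n,X):
    d=X[:2]-AX;th=np.degrees(np.arctan2(d[1],d[0]));print(n,X,"r",np.hypot(*d),"yaw",th,"q",-83.39-th)
p=load("w34")
for z in (.0135,.018,.022): 
  show("mark w34",onz(p,(120+212/3.3,200+303/3.3),z,"wrist"))
p=load("w36");show("mark w36",onz(p,(222,341),.0135,"wrist"))
p=load("w38");show("mark w38",onz(p,(258.5,371),.0135,"wrist"))
X,_=tri([("w34",120+212/3.3,200+303/3.3),("w36",222,341)]);show("tri",X)
E
python3 - <<'E'
import cv2
a=cv2.imread('pics/w36.png')
cv2.imwrite('pics/c36.png',cv2.resize(a[180:320,280:380],None,fx=5,fy=4.2,interpolation=cv2.INTER_CUBIC))
E
```

```text
mark w34 [ 0.5231 -0.1947  0.0135] r 0.044984889056659386 yaw -86.67297253795864 q 3.282972537958642
mark w34 [ 0.5244 -0.195   0.018 ] r 0.045343899006814785 yaw -85.02419785492116 q 1.6341978549211547
mark w34 [ 0.5256 -0.1952  0.022 ] r 0.04569406059711366 yaw -83.58141276313899 q 0.1914127631389846
mark w36 [ 0.5223 -0.1965  0.0135] r 0.04677667612733005 yaw -87.77493658424586 q 4.384936584245864
mark w38 [ 0.5216 -0.1982  0.0135] r 0.04839715053263716 yaw -88.73284484377719 q 5.342844843777186
tri [ 0.5259 -0.1953  0.0224] r 0.04586256807784802 yaw -83.22984342709232 q -0.16015657290768104
```

View pics/c36.png

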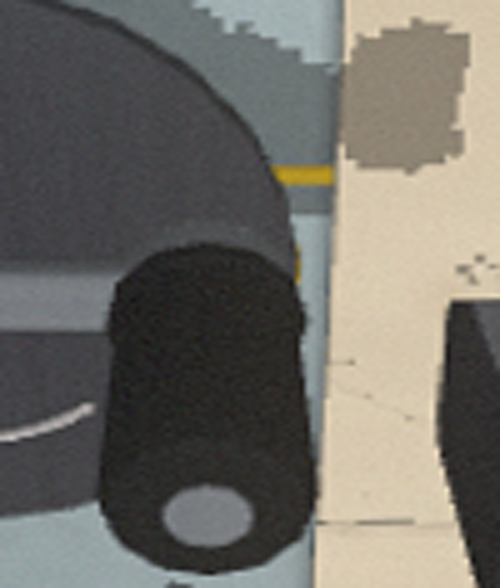

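Emit:
arm_command:
  steps:
    - [[0.003,0,0.0072],[0.2,0,0.1],0]
    - [[0.0075,0,0.0136],[0.2,0,0.1],0]
    - [[0.0134,0,0.0187],[0.2,0,0.1],0]
    - [[0.0203,0,0.0222],[0.2,0,0.1],0]
    - [[0.0279,0,0.024],[0.2,0,0.1],0]

```text
t: 39.25
tool_pos: [0.5284, -0.181, 0.0813]
tool_rot: [-0.123, 2.164, -2.158]
contact_force: [2.0, 6.3, 4.2]
opening: 0.0184
```

```bash
python3 ck.py 1
```

```text
fit axis [ 0.5206 -0.1498] res [ 0.0833 -0.0239  0.1853  0.1243  0.1477  0.1275  0.2124  0.1156  0.1613
  0.1461  0.1681  0.1537  0.1222  0.1562  0.146   0.1411  0.1508  0.1459]
r 0.03214585454156711 q deg 352.46272907325584
t 39.25 pos [ 0.5284 -0.181   0.0813] jawyaw -83.39062264683348 ydir [ 0.0012  0.0029 -1.    ] F [1.9725 6.2741 4.2247] op 0.018432771522631508 q [-0.4648  0.0371  1.8916  0.0034  1.2131  0.9895]
F tool [-2.688 -4.204 -6.017] level [ 0.1582 -0.0007 -0.087 ]
1 [ 0.0006 -0.     -0.0001]
2 [ 0.0011 -0.     -0.    ]
3 [ 0.0017 -0.      0.    ]
4 [ 0.0022 -0.      0.0001]
5 [ 0.0028 -0.      0.0001]
```

Emit:
arm_command:
  steps:
    - [[0.002,0,0.0001],[0,0,0],0]
    - [[0.0035,0,0.0001],[0,0,0],0]
    - [[0.0035,0,0.0001],[0,0,0],0]

```text
t: 39.55
tool_pos: [0.5256, -0.1814, 0.0813]
tool_rot: [-0.122, 2.164, -2.158]
contact_force: [3.6, 0.3, 0.3]
opening: 0.0184
```

```bash
python3 ck.py 1
```

```text
fit axis [ 0.5206 -0.1498] res [ 0.0788 -0.0261  0.1886  0.1283  0.1456  0.1235  0.2145  0.1197  0.1594
  0.142   0.1699  0.158   0.1206  0.152   0.1475  0.1454  0.1495  0.1413
  0.044 ]
r 0.03204395946600845 q deg 357.4836196325152
t 39.55 pos [ 0.5256 -0.1814  0.0813] jawyaw -83.39318180408304 ydir [ 0.0024  0.0031 -1.    ] F [3.5552 0.3258 0.3184] op 0.018404660527139752 q [-0.4681  0.0306  1.8982  0.0041  1.212   0.9859]
F tool [-3.57   -0.309   0.0845] level [ 0.1593 -0.0034 -0.1555]
1 [ 0.0006 -0.     -0.    ]
2 [ 0.0011 -0.     -0.    ]
3 [ 0.0017 -0.     -0.    ]
4 [ 0.0022 -0.     -0.    ]
5 [ 0.0028 -0.     -0.    ]
```

Emit:
arm_command:
  steps:
    - [[0.001,0,0],[0,0,0],0]
    - [[0.001,0,0],[0,0,0],0]

```text
t: 39.75
tool_pos: [0.5249, -0.1815, 0.0813]
tool_rot: [-0.122, 2.164, -2.157]
contact_force: [2.6, 0.7, 2.5]
opening: 0.0182
```

```bash
python3 ck.py 1 | sed -n 2,5p
```

```text
0.1422  0.1698  0.1577  0.1207  0.1522  0.1474  0.1452  0.1496  0.1416
  0.0443 -0.0032]
r 0.03199684138476164 q deg 358.77009943027633
t 39.75 pos [ 0.5249 -0.1815  0.0813] jawyaw -83.38929753221386 ydir [ 0.0028  0.0031 -1.    ] F [2.5505 0.7361 2.5284] op 0.018212893737019033 q [-0.4689  0.0289  1.9     0.0043  1.2116  0.985 ]
```

Park reached (≈ -1°). Release and rise.

Emit:
arm_command:
  steps:
    - [[0,0,0],[0,0,0],0]
    - [[0,0,0],[0,0,0],0.6]
    - [[0,0,0],[0,0,0],0.6]
    - [[0,0,0],[0,0,0],0.6]
    - [[0,-0.02,0],[0,0,0],0.6]

```text
t: 40.25
tool_pos: [0.5222, -0.1804, 0.098]
tool_rot: [-0.129, 2.171, -2.157]
contact_force: [-0.2, 0.5, 0.3]
opening: 0.0514
```

Emit:
arm_command:
  steps:
    - [[0,-0.04,0],[0,0,0],0.6]
    - [[0,-0.08,0],[0,0,0],1]
    - [[0,-0.11,0],[0,0,0],1]
    - [[0,-0.11,-0.03],[0,0,0],1]

```text
t: 40.65
tool_pos: [0.522, -0.1543, 0.2146]
tool_rot: [-0.115, 2.162, -2.161]
contact_force: [0.1, 0.9, 0.9]
opening: 0.0854
```

Run:
```python
from px import *
p=snap("wrist","w39");st()
print(to_tool([.5025,.0083,.16],np.radians(-77)))
cv2.imwrite('pics/c39.png',cv2.resize(p["img"][100:300,100:440,::-1],None,fx=2.3,fy=2.3,interpolation=cv2.INTER_CUBIC))
```

```text
t 40.7 pos [ 0.5202 -0.1487  0.2116] jawyaw -83.38103878454407 ydir [ 0.0006  0.0071 -1.    ] F [ 1.3532  3.5308 -1.4235] op 0.08530458761152386 q [-0.4196 -0.135   1.8281  0.0068  1.4508  1.0348]
[array([-0.0005,  0.0527, -0.1577]), array([ 0.396 , -6.3813, -0.1041])]
```

View pics/c39.png

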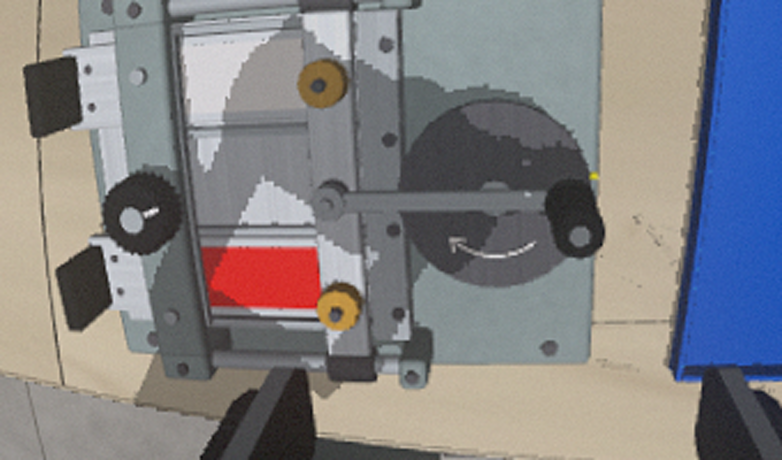

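Emit:
arm_command:
  steps:
    - [[0,0,-0.05],[0.2,0,0],1]
    - [[0,0.01,-0.1],[0.4,0,0],1]
    - [[0,0.03,-0.14],[0.4,0,0],0.9]
    - [[0,0.053,-0.158],[0.4,0,0],0.75]
    - [[0,0.053,-0.158],[0.4,0,0],0.75]

```text
t: 41.2
tool_pos: [0.4987, 0.011, 0.1555]
tool_rot: [-0.136, 2.165, -2.161]
contact_force: [-0.6, -0.5, 0.2]
opening: 0.0642
```

Run:
```python
from px import *
st()
print(to_tool([.5025,.0083,.066],np.radians(-83.4)))
```

```text
t 41.2 pos [0.4987 0.011  0.1555] jawyaw -83.15921669721521 ydir [-0.0066  0.0014 -1.    ] F [-0.5633 -0.5241  0.2116] op 0.06421420752137855 q [-0.1275 -0.1914  1.9738  0.0006  1.3659  1.3237]
[array([-0.0041,  0.0894,  0.0034]), array([0.1248, 0.2412, 0.3633])]
```

Emit:
arm_command:
  steps:
    - [[-0.004,0.01,0.003],[0.1,0.2,0.3],0.75]
    - [[-0.004,0.04,0.003],[0.1,0.2,0.3],0.75]
    - [[-0.004,0.07,0.003],[0.1,0.2,0.3],0.75]
    - [[-0.004,0.089,0.003],[0.1,0.2,0.3],0.75]
    - [[-0.004,0.089,0.003],[0.1,0.2,0.3],0.75]

```text
t: 41.7
tool_pos: [0.5003, 0.0075, 0.0633]
tool_rot: [-0.131, 2.167, -2.165]
contact_force: [0.0, -0.3, 0.2]
opening: 0.0641
```

Run:
```python
from px import *
p=snap("wrist","w40");st();print(to_tool([.5025,.0083,.066],np.radians(-83.4)))
cv2.imwrite('pics/c40.png',cv2.resize(p["img"][220:320,220:420,::-1],None,fx=4,fy=4,interpolation=cv2.INTER_CUBIC))
```

```text
t 41.75 pos [0.5018 0.0075 0.0654] jawyaw -83.4583672607979 ydir [-0.0037  0.0004 -1.    ] F [-0.365   1.4386  0.2037] op 0.06412940383817461 q [-0.1333 -0.0739  2.0309 -0.0001  1.1884  1.3234]
[array([-0.0007, -0.0006, -0.0007]), array([ 0.0459, -0.0583,  0.2107])]
```

View pics/c40.png

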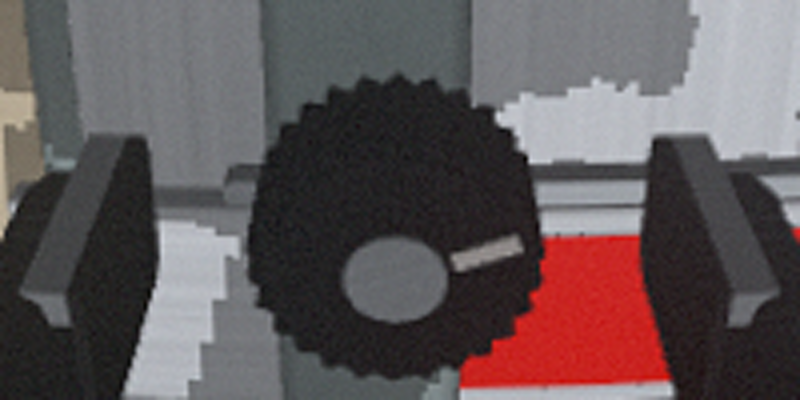

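Close and loosen (counter-clockwise).

Emit:
arm_command:
  steps:
    - [[-0.0005,0,-0.0005],[0,0,0.2],0]
    - [[-0.0005,0,-0.0005],[0,0,0.2],0]
    - [[-0.0005,0,-0.0005],[0,0,0.2],0]
    - [[-0.0005,0,-0.0005],[0,0,0.2],0]
  force: 80

```text
t: 42.15
tool_pos: [0.5036, 0.0083, 0.0677]
tool_rot: [-0.12, 2.163, -2.16]
contact_force: [-1.7, 2.8, 5.7]
opening: 0.0315
```

Emit:
arm_command:
  steps:
    - [[0,0,0],[0,-8.5,0],0]
    - [[0,0,0],[0,-17,0],0]
    - [[0,0,0],[0,-25.5,0],0]
    - [[0,0,0],[0,-34,0],0]
    - [[0,0,0],[0,-42.5,0],0]

```text
t: 42.65
tool_pos: [0.5028, 0.0098, 0.0678]
tool_rot: [-0.782, 1.713, -1.705]
contact_force: [-2.9, 5.1, 0.2]
opening: 0.0314
```

```bash
python3 tq.py;  python3 -c "
from h import *
print(to_tool([.5025,.0083,.066],np.radians(-41)))"
```

```text
[ 1.0327  0.465  -0.1061]
t 42.65 pos [0.5028 0.0098 0.0678] jawyaw -40.64617526741121 ydir [ 0.0008  0.0049 -1.    ] F [-2.8733  5.1418  0.1607] op 0.03140099683851461 q [-0.1314 -0.0782  2.0304  0.0054  1.1892  0.576 ]
[array([0.0014, 0.0018, 0.0007]), array([ 0.1474,  0.3535, -0.2451])]
```

Emit:
arm_command:
  steps:
    - [[0.0008,0,0],[0,-8.5,0],0]
    - [[0.0008,0,0],[0,-17,0],0]
    - [[0.0008,0,0],[0,-25.5,0],0]
    - [[0.0008,0,0],[0,-34,0],0]
    - [[0.0008,0,0],[0,-42.5,0],0]

```text
t: 43.15
tool_pos: [0.5011, 0.0104, 0.0678]
tool_rot: [-1.223, 1.186, -1.174]
contact_force: [-4.8, 5.4, 0.9]
opening: 0.0318
```

Emit:
arm_command:
  steps:
    - [[0,0,0],[0,-8.5,0],0]
    - [[0,0,0],[0,-17,0],0]
    - [[0,0,0],[0,-25.5,0],0]
    - [[0,0,0],[0,-34,0],0]

```text
t: 43.55
tool_pos: [0.4998, 0.01, 0.0678]
tool_rot: [-1.442, 0.734, -0.721]
contact_force: [-5.0, -1.7, 1.2]
opening: 0.0318
```

```bash
python3 tq.py;  python3 - <<'E'
from px import *
p=snap("wrist","w41")
E
```

```text
[-0.3904  0.9345 -0.1393]
t 43.55 pos [0.4998 0.01   0.0678] jawyaw 36.56398101860381 ydir [-0.0055  0.0064 -1.    ] F [-5.0056 -1.711   1.2135] op 0.03175511786205377 q [-0.1321 -0.0813  2.0334  0.0061  1.1959 -0.7725]
```

View pics/w41.png

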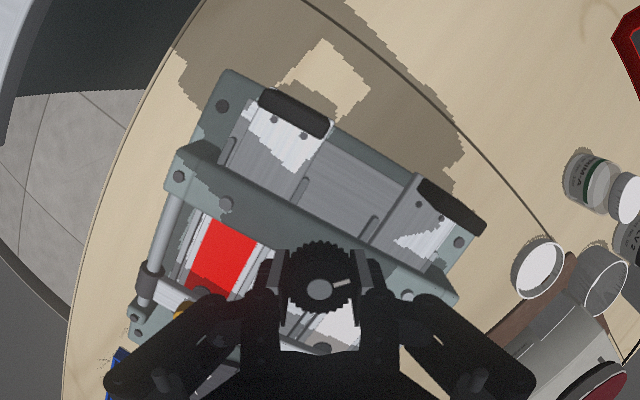

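Emit:
arm_command:
  steps:
    - [[0,0,0],[0,0,0],0.75]
    - [[0,0,0],[0,0,0],0.75]
    - [[0,0,0],[0,0,0],0.75]
    - [[0,-0.02,0],[0,0,0],0.75]
    - [[0,-0.06,0],[0,0,0],0.75]

```text
t: 44.1
tool_pos: [0.4977, 0.01, 0.1253]
tool_rot: [-1.445, 0.736, -0.713]
contact_force: [1.3, 0.6, 0.5]
opening: 0.064
```

Emit:
arm_command:
  steps:
    - [[0,-0.03,0],[0,8.5,0],0.8]
    - [[0,-0.06,0],[0,17,0],0.8]
    - [[0,-0.06,0],[0,25.5,0],0.8]
    - [[0,-0.06,0],[0,34,0],0.8]
    - [[0,-0.06,0],[0,42.5,0],0.8]

```text
t: 44.6
tool_pos: [0.4991, 0.0095, 0.1864]
tool_rot: [-1.16, 1.298, -1.277]
contact_force: [0.4, 0.6, -0.2]
opening: 0.0685
```

Emit:
arm_command:
  steps:
    - [[0,0,0],[0,8.5,0],0.8]
    - [[0,0,0],[0,17,0],0.8]
    - [[0,0,0],[0,25.5,0],0.8]
    - [[0,0,0],[0,34,0],0.8]
    - [[0,0,0],[0,42.5,0],0.8]

```text
t: 45.1
tool_pos: [0.4996, 0.0095, 0.1871]
tool_rot: [-0.681, 1.816, -1.798]
contact_force: [0.1, 0.4, 0.3]
opening: 0.0682
```

Run:
```python
from px import *
st();print(to_tool([*tw(-.1392,.0557)[:2],.14],YAW))
```

```text
t 45.1 pos [0.4996 0.0095 0.1871] jawyaw -48.98378613119018 ydir [-0.0084  0.007  -0.9999] F [0.1233 0.423  0.2898] op 0.0681650825418627 q [-0.1334 -0.2165  1.9409  0.0059  1.4264  0.7206]
[array([-0.0829,  0.0471, -0.0172]), array([ 0.5718, 34.4064,  0.2812])]
```

Emit:
arm_command:
  steps:
    - [[-0.03,0,-0.005],[0,8.5,0],0.8]
    - [[-0.06,0,-0.01],[0,17,0],0.6]
    - [[-0.083,0.02,-0.017],[0,25.5,0],0.5]
    - [[-0.083,0.04,-0.017],[0.5,34.4,0.3],0.45]
    - [[-0.083,0.047,-0.017],[0.5,34.4,0.3],0.45]

```text
t: 45.6
tool_pos: [0.5498, 0.0777, 0.1381]
tool_rot: [-0.129, 2.165, -2.162]
contact_force: [-0.5, -0.2, 0.3]
opening: 0.0381
```

Run:
```python
from px import *
p=snap("wrist","w42")
st();print(to_tool([.5505,.077,.039],YAW))
```

```text
t 45.65 pos [0.5493 0.0773 0.1377] jawyaw -83.24977026696894 ydir [-0.0041  0.0012 -1.    ] F [-1.5858 -0.9174 -0.7751] op 0.03841438082145972 q [ 0.0051 -0.035   1.8618  0.0013  1.3189  1.4577]
[array([-0.0015,  0.0987,  0.0006]), array([0.0964, 0.1404, 0.2243])]
```

View pics/w42.png

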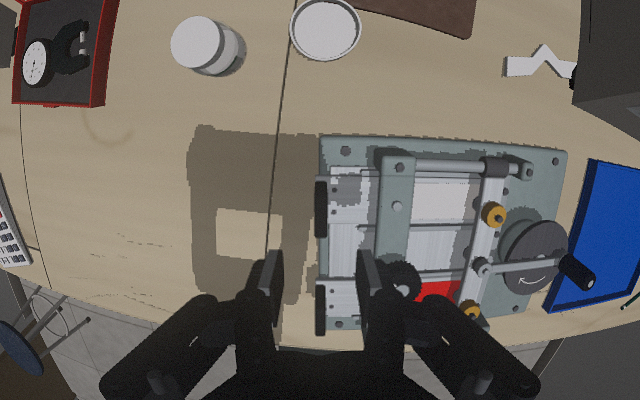

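Emit:
arm_command:
  steps:
    - [[-0.0015,0.03,0.0005],[0.1,0,0.2],0.45]
    - [[-0.0015,0.06,0.0005],[0.1,0,0.2],0.45]
    - [[-0.0015,0.085,0.0005],[0.1,0,0.2],0.45]
    - [[-0.0015,0.097,0.0005],[0.1,0,0.2],0.45]
    - [[-0.0015,0.097,0.0005],[0.1,0,0.2],0.45]

```text
t: 46.15
tool_pos: [0.5495, 0.0768, 0.0396]
tool_rot: [-0.132, 2.162, -2.162]
contact_force: [-0.0, 0.7, 0.1]
opening: 0.0386
```

Emit:
arm_command:
  steps:
    - [[0,0,0],[0,0,0],0]
    - [[0,0,0],[0,0,0],0]
    - [[0,0,0],[0,0,0],0]
    - [[0,0,0],[0,0,0],0]
  force: 70

```text
t: 46.55
tool_pos: [0.5508, 0.0771, 0.0417]
tool_rot: [-0.128, 2.161, -2.16]
contact_force: [-1.7, 0.6, 5.9]
opening: 0.0086
```

Run:
```python
from px import *
st();print(wt(ctrl.get_obs()["tool_pos"]),to_tool(ctrl.get_obs()["tool_pos"],YAW))
```

```text
t 46.55 pos [0.5508 0.0771 0.0417] jawyaw -83.21415242654795 ydir [-0.0003  0.0005 -1.    ] F [-1.6663  0.5609  5.9399] op 0.008572523810458928 q [0.005  0.0869 1.9146 0.0006 1.1404 1.4571]
[-0.1391  0.0561] [array([0., 0., 0.]), array([0.0331, 0.1759, 0.0116])]
```

Emit:
arm_command:
  steps:
    - [[0,0,-0.01],[0,0.1,0],0]
    - [[0,0,-0.022],[0,0.1,0],0]
    - [[0,0,-0.035],[0,0.1,0],0]
    - [[0,0,-0.048],[0,0.1,0],0]
    - [[0,0,-0.06],[0,0.1,0],0]

```text
t: 47.05
tool_pos: [0.5436, 0.138, 0.0417]
tool_rot: [-0.127, 2.161, -2.16]
contact_force: [-0.3, -1.1, -0.8]
opening: 0.0089
```

Run:
```python
from px import *
p=snap("wrist","w43")
st();print(wt(ctrl.get_obs()["tool_pos"]),to_tool(ctrl.get_obs()["tool_pos"],YAW))
```

```text
t 47.1 pos [0.5433 0.1395 0.0418] jawyaw -83.21476400995888 ydir [-0.0003  0.002  -1.    ] F [-0.2171  2.6808  0.3126] op 0.008658043998619797 q [0.1178 0.0972 1.9034 0.0022 1.1411 1.5692]
[-0.202   0.0558] [array([0., 0., 0.]), array([0.113 , 0.1752, 0.0026])]
```

View pics/w43.png

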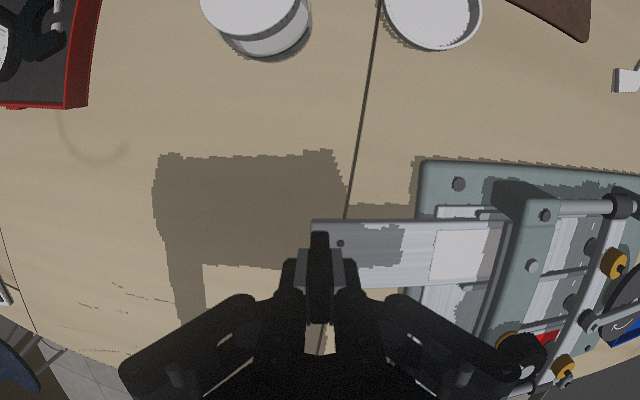

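Emit:
arm_command:
  steps:
    - [[0,0,-0.012],[0,0.1,0],0]
    - [[0,0,-0.024],[0,0.1,0],0]
    - [[0,0,-0.036],[0,0.1,0],0]
    - [[0,0,-0.048],[0,0.1,0],0]
    - [[0,0,-0.06],[0,0.1,0],0]

```text
t: 47.6
tool_pos: [0.536, 0.2002, 0.0418]
tool_rot: [-0.126, 2.163, -2.159]
contact_force: [0.2, -0.0, -0.9]
opening: 0.0085
```

Emit:
arm_command:
  steps:
    - [[0,0,-0.015],[0,0,0],0]
    - [[0,0,-0.03],[0,0,0],0]
    - [[0,0,-0.045],[0,0,0],0]
    - [[0,0,-0.05],[0,0,0],0]
    - [[0,0,-0.05],[0,0,0],0]

```text
t: 48.1
tool_pos: [0.5298, 0.2508, 0.0416]
tool_rot: [-0.129, 2.163, -2.159]
contact_force: [-0.2, -0.7, -1.7]
opening: 0.0086
```

Run:
```python
from px import *
p=snap("wrist","w44")
st();print(wt(ctrl.get_obs()["tool_pos"]),to_tool(ctrl.get_obs()["tool_pos"],YAW))
```

```text
t 48.15 pos [0.5299 0.2502 0.0416] jawyaw -83.26904984069559 ydir [-0.0008  0.0017 -1.    ] F [ 0.6209  0.0396 -2.1041] op 0.008802527508564873 q [0.3132 0.1527 1.8424 0.0021 1.1468 1.7656]
[-0.3134  0.0552] [array([0., 0., 0.]), array([0.1047, 0.121 , 0.0365])]
```

View pics/w44.png

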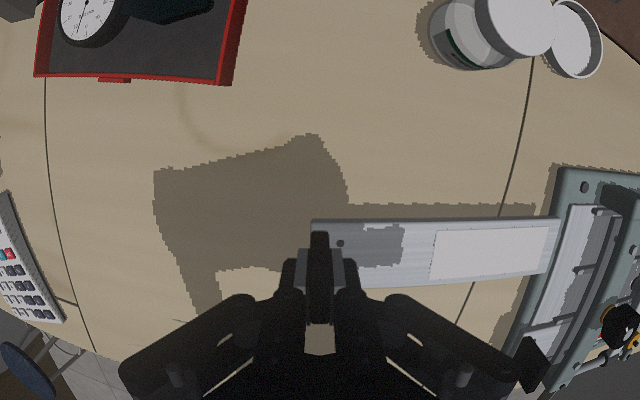

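Run:
```python
from px import *
p=load("w34");cv2.imwrite('pics/c34b.png',p["img"][:,:,::-1])
print(to_tool([.55,-.05,.2],np.radians(-83.4)))
```

```text
[array([ 0.0153, -0.1589,  0.3002]), array([0.1047, 0.131 , 0.0365])]
```

View pics/c34b.png

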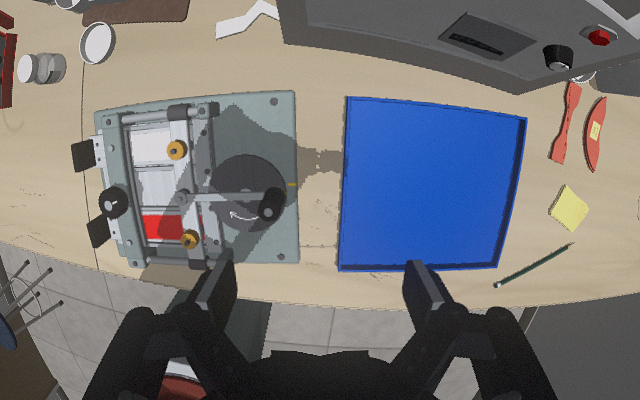

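Emit:
arm_command:
  steps:
    - [[0,-0.045,0],[0,0,0],0]
    - [[0,-0.09,0],[0,0,0],0]
    - [[0,-0.135,0.015],[0,0,0],0]
    - [[0,-0.16,0.05],[0,0,0],0]
    - [[0,-0.16,0.1],[0,0,0],0]

```text
t: 48.65
tool_pos: [0.5446, 0.1508, 0.2079]
tool_rot: [-0.119, 2.158, -2.151]
contact_force: [2.4, -0.5, -1.8]
opening: 0.0086
```

Run:
```python
from px import *
from scipy.optimize import least_squares
p=load("w34")
obs=np.array([[96,346],[118,527],[270,338],[269,498]],float)
print([onz(p,o,.018,"wrist")[:2] for o in obs])
L=np.array([[-.12,.11,.018],[.12,.11,.018],[-.12,-.11,.018],[.12,-.11,.018]])
f=lambda v:(proj(p,L@Ro.from_rotvec([0,0,v[2]]).as_matrix().T+[v[0],v[1],0],"wrist")-obs).ravel()
r=least_squares(f,[.52,-.34,-1.45]);print(r.x,np.degrees(r.x[2]),r.fun)
c=r.x;a=c[2]
for ty in (.032,-.032):
    print(ty,"grip at",c[0]+np.cos(a)*-.0815-np.sin(a)*ty,c[1]+np.sin(a)*-.0815+np.cos(a)*ty)
st()
```

```text
[array([ 0.6313, -0.2451]), array([ 0.6482, -0.4843]), array([ 0.4153, -0.263 ]), array([ 0.4284, -0.5045])]
[ 0.5309 -0.3739 -1.4964] -85.73669568976354 [-0.2299  0.868  -0.7753  0.7656  1.9153 -0.8    -0.992  -1.0711]
0.032 grip at 0.5567574223174213 -0.290234575620821
-0.032 grip at 0.4929345135222082 -0.29499233905734357
t 48.65 pos [0.5446 0.1508 0.2079] jawyaw -83.11515933037236 ydir [ 0.0099  0.0036 -0.9999] F [ 2.4381 -0.4574 -1.7837] op 0.008563015969641796 q [ 0.1373 -0.0812  1.7848  0.0022  1.4277  1.5876]
```

Run:
```python
from px import *
print(to_tool([.5568,-.29,.19],np.radians(-85.7)))
```

```text
[array([0.0409, 0.0164, 0.4391]), array([ 0.15  ,  2.5841, -0.5838])]
```

Emit:
arm_command:
  steps:
    - [[0.005,0.016,0.045],[0.1,1,-0.5],0]
    - [[0.01,0.016,0.09],[0.1,2,-0.5],0]
    - [[0.015,0.016,0.135],[0.1,2.5,-0.5],0]
    - [[0.019,0.016,0.18],[0.1,2.5,-0.5],0]
    - [[0.024,0.016,0.225],[0.1,2.5,-0.5],0]

```text
t: 49.15
tool_pos: [0.5473, -0.0778, 0.191]
tool_rot: [-0.081, 2.183, -2.181]
contact_force: [1.2, 0.8, -2.3]
opening: 0.0089
```

Run:
```python
from px import *
st();print(to_tool([.5568,-.29,.19],np.radians(-85.7)))
```

```text
t 49.15 pos [ 0.5473 -0.0778  0.191 ] jawyaw -85.67737413103781 ydir [ 0.0013  0.001  -1.    ] F [ 1.218   0.8164 -2.2841] op 0.008872705281523209 q [-0.2765 -0.0921  1.8237  0.0014  1.409   1.2186]
[array([0.0065, 0.0008, 0.2123]), array([ 0.0536,  0.0226, -0.0784])]
```

Emit:
arm_command:
  steps:
    - [[0.0015,0,0.045],[0,0,0],0]
    - [[0.003,0,0.09],[0,0,0],0]
    - [[0.0045,0,0.135],[0,0,0],0]
    - [[0.006,0,0.18],[0,0,0],0]
    - [[0.0065,0,0.212],[0,0,0],0]

```text
t: 49.65
tool_pos: [0.5558, -0.293, 0.1905]
tool_rot: [-0.078, 2.185, -2.183]
contact_force: [0.7, -0.1, -1.1]
opening: 0.0087
```

Emit:
arm_command:
  steps:
    - [[0,0.03,0.005],[0,0,0],0]
    - [[0,0.07,0.005],[0,0,0],0]
    - [[0,0.11,0.005],[0,0,0],0]
    - [[0,0.11,0.005],[0,0,0],0]

```text
t: 50.05
tool_pos: [0.5509, -0.2954, 0.0727]
tool_rot: [-0.09, 2.201, -2.18]
contact_force: [-0.2, 0.4, -2.4]
opening: 0.0088
```

Run:
```python
from px import *
p=snap("wrist","w45");st();print(to_tool([.5568,-.29,.026],np.radians(-85.7)))
```

```text
t 50.1 pos [ 0.5532 -0.2966  0.0766] jawyaw -85.8998427491984 ydir [-0.0063  0.0055 -1.    ] F [ 0.0132 -0.3494 -1.9011] op 0.008601560388855178 q [-0.6111  0.2027  1.7191  0.001   1.2282  0.8878]
[array([-0.0044,  0.0506, -0.0061]), array([ 0.3432, -0.1988,  0.3384])]
```

View pics/w45.png

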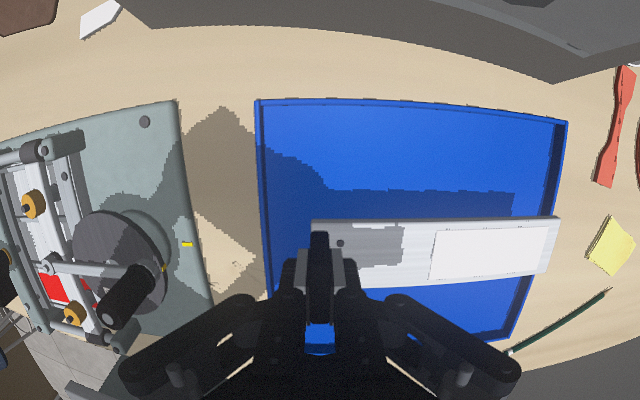

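Run:
```python
from px import *
from scipy.optimize import least_squares
p=load("w45")
obs=np.array([[99,256],[121,568],[339,508]],float)
L=np.array([[-.12,.11,.018],[.12,.11,.018],[.12,-.11,.018]])
f=lambda v:(proj(p,L@Ro.from_rotvec([0,0,v[2]]).as_matrix().T+[v[0],v[1],0],"wrist")-obs).ravel()
r=least_squares(f,[.53,-.37,-1.49]);print(r.x,np.degrees(r.x[2]),r.fun)
for q in [(218,560),(272,548)]: print(onz(p,q,.065,"wrist"))
```

```text
[ 0.531  -0.3747 -1.5047] -86.21198770902645 [-0.371  -1.4923  0.9077  1.8157  0.066   0.9214]
[ 0.5842 -0.4521  0.065 ]
[ 0.5426 -0.4598  0.065 ]
```

Tray confirmed (centre .531, -.374). Lower to the floor.

Emit:
arm_command:
  steps:
    - [[-0.004,0.015,-0.006],[0.3,-0.2,0.3],0]
    - [[-0.004,0.03,-0.006],[0.3,-0.2,0.3],0]
    - [[-0.004,0.045,-0.006],[0.3,-0.2,0.3],0]
    - [[-0.004,0.05,-0.006],[0.3,-0.2,0.3],0]

```text
t: 50.5
tool_pos: [0.5558, -0.2899, 0.0255]
tool_rot: [-0.084, 2.186, -2.182]
contact_force: [-0.6, -0.3, -1.9]
opening: 0.0089
```

Run:
```python
from px import *
st();print(to_tool([.5568,-.29,.0235],np.radians(-85.7)))
```

```text
t 50.5 pos [ 0.5558 -0.2899  0.0255] jawyaw -85.70221061249529 ydir [-0.0022  0.0016 -1.    ] F [-0.5793 -0.311  -1.8885] op 0.008870020862113885 q [-0.5994  0.2634  1.7441  0.0001  1.1368  0.8964]
[array([-0.001 ,  0.002 ,  0.0002]), array([ 0.0995, -0.0021,  0.1179])]
```

Emit:
arm_command:
  steps:
    - [[0,0.001,0],[0.1,0,0.1],0]
    - [[0,0.002,0],[0.1,0,0.1],0]
    - [[0,0.002,0],[0.1,0,0.1],0]

```text
t: 50.8
tool_pos: [0.5562, -0.2902, 0.0242]
tool_rot: [-0.081, 2.182, -2.184]
contact_force: [0.4, 0.1, -1.9]
opening: 0.0086
```

Run:
```python
from px import *
p=snap("wrist","w46");st()
```

```text
t 50.85 pos [ 0.5563 -0.2902  0.0243] jawyaw -85.70657311618724 ydir [ 0.0007 -0.0008 -1.    ] F [-0.1828 -0.0229 -1.323 ] op 0.008729479498328958 q [-0.5993  0.2642  1.7455 -0.0003  1.1309  0.8967]
```

View pics/w46.png

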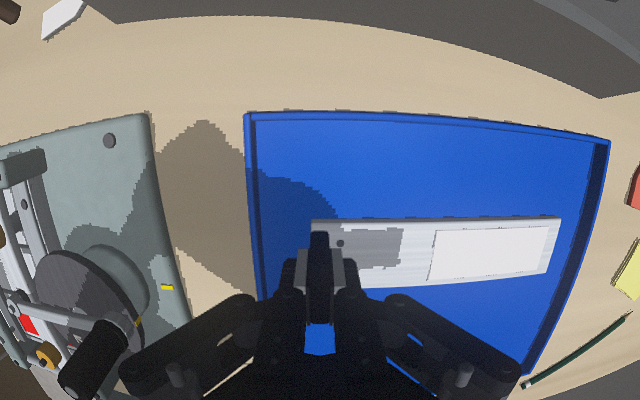

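Emit:
arm_command:
  steps:
    - [[0,0.0015,0],[0,0,0],0]
    - [[0,0.003,0],[0,0,0],0]
    - [[0,0.003,0],[0,0,0],0]

```text
t: 51.15
tool_pos: [0.5568, -0.2905, 0.0237]
tool_rot: [-0.081, 2.182, -2.184]
contact_force: [-4.8, 3.2, 9.8]
opening: 0.0087
```

```bash
python3 tq.py
```

```text
[ 0.4973  0.7885 -0.0646]
t 51.15 pos [ 0.5568 -0.2905  0.0237] jawyaw -85.69783325965791 ydir [ 0.0007 -0.001  -1.    ] F [-4.7814  3.2146  9.7688] op 0.008662543258031466 q [-0.5992  0.2661  1.7443 -0.0004  1.13    0.8967]
```

Contact. Release and rise.

Emit:
arm_command:
  steps:
    - [[0,-0.001,0],[0,0,0],0]
    - [[0,-0.001,0],[0,0,0],0.4]
    - [[0,-0.001,0],[0,0,0],0.4]
    - [[0,-0.001,0],[0,0,0],0.4]
    - [[0,-0.03,0],[0,0,0],0.4]

```text
t: 51.65
tool_pos: [0.5535, -0.2884, 0.049]
tool_rot: [-0.09, 2.192, -2.181]
contact_force: [0.2, 0.1, -1.1]
opening: 0.0346
```

Emit:
arm_command:
  steps:
    - [[0,-0.045,0],[0,0,0],0.4]
    - [[0,-0.09,0],[0,0,0],0.4]
    - [[0,-0.13,-0.02],[0,0,0],0.4]
    - [[0,-0.14,-0.06],[0,0,0],0.5]
    - [[0,-0.14,-0.11],[0,0,0],0.5]

```text
t: 52.15
tool_pos: [0.548, -0.1802, 0.1935]
tool_rot: [-0.08, 2.186, -2.184]
contact_force: [1.6, 1.0, 0.3]
opening: 0.0426
```

Run:
```python
from px import *
p=snap("wrist","w47");st();print(to_tool([.4472,.0652,.14],YAW))
```

```text
t 52.2 pos [ 0.5465 -0.1723  0.1912] jawyaw -85.52211610208428 ydir [-0.0049  0.0087 -1.    ] F [ 2.1812  4.1981 -1.2746] op 0.04260019537548655 q [-0.4381 -0.0378  1.7716  0.0058  1.4159  1.0536]
[array([ 0.0802,  0.0538, -0.244 ]), array([ 0.5204, -2.131 ,  0.2292])]
```

View pics/w47.png

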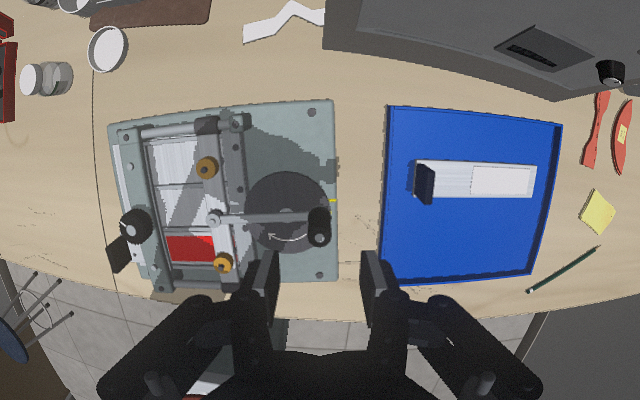

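Emit:
arm_command:
  steps:
    - [[0.016,0,-0.05],[0.5,-1,0.2],0.5]
    - [[0.032,0,-0.1],[0.5,-2,0.2],0.5]
    - [[0.048,0,-0.15],[0.5,-2,0.2],0.5]
    - [[0.064,0,-0.2],[0.5,-2,0.2],0.45]
    - [[0.08,0.02,-0.244],[0.5,-2,0.2],0.45]

```text
t: 52.7
tool_pos: [0.4544, 0.052, 0.1805]
tool_rot: [-0.117, 2.161, -2.161]
contact_force: [0.7, 0.3, 0.0]
opening: 0.0386
```

Run:
```python
from px import *
st();print(to_tool([.4472,.0652,.13],YAW))
```

```text
t 52.7 pos [0.4544 0.052  0.1805] jawyaw -83.53028307928203 ydir [ 0.0044  0.0002 -1.    ] F [0.7398 0.2714 0.0072] op 0.038557036508804036 q [-0.0493 -0.3351  2.0473  0.0005  1.425   1.4085]
[array([ 0.0059,  0.0504, -0.014 ]), array([-0.0148, -0.1403, -0.2502])]
```

Emit:
arm_command:
  steps:
    - [[0.006,0.02,-0.014],[0,0,-0.2],0.45]
    - [[0.006,0.05,-0.014],[0,0,-0.2],0.45]
    - [[0.006,0.05,-0.014],[0,0,-0.2],0.45]

```text
t: 53.0
tool_pos: [0.4437, 0.0658, 0.1261]
tool_rot: [-0.132, 2.166, -2.166]
contact_force: [0.2, -0.5, -0.9]
opening: 0.038
```

Run:
```python
from px import *
p=snap("wrist","w48");st();print(to_tool([.4472,.0652,.041],YAW))
```

```text
t 53.05 pos [0.4453 0.0654 0.1284] jawyaw -83.49179815364752 ydir [-0.0041 -0.0002 -1.    ] F [ 1.1111 -0.7135  0.496 ] op 0.03828934309301372 q [-0.0196 -0.2966  2.1074 -0.0003  1.3349  1.4376]
[array([-0.0022,  0.0873,  0.0004]), array([ 0.0153, -0.1018,  0.2327])]
```

View pics/w48.png

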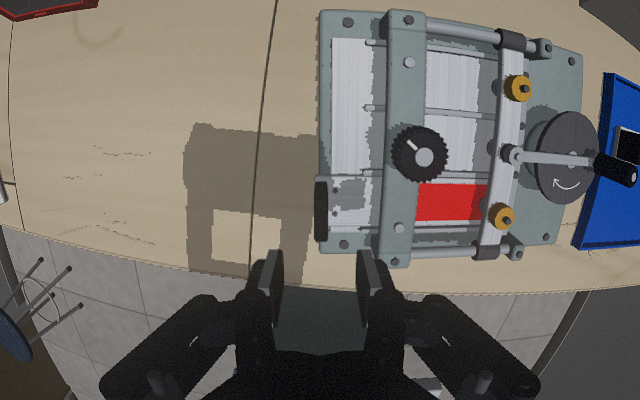

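Red carrier still home at the expected place (grip at col 321). Descend and grip.

Emit:
arm_command:
  steps:
    - [[-0.002,0.03,0.0005],[0,0,0.2],0.45]
    - [[-0.002,0.06,0.0005],[0,0,0.2],0.45]
    - [[-0.002,0.08,0.0005],[0,0,0.2],0.45]
    - [[-0.002,0.0865,0.0005],[0,0,0.2],0.45]
    - [[-0.002,0.0865,0.0005],[0,0,0.2],0.45]

```text
t: 53.55
tool_pos: [0.4474, 0.0647, 0.0422]
tool_rot: [-0.123, 2.164, -2.163]
contact_force: [-0.2, 0.5, -0.5]
opening: 0.0385
```

Emit:
arm_command:
  steps:
    - [[0,0,0],[0,0,0],0]
    - [[0,0,0],[0,0,0],0]
    - [[0,0,0],[0,0,0],0]
    - [[0,0,0],[0,0,0],0]
  force: 70

```text
t: 53.95
tool_pos: [0.449, 0.0655, 0.0445]
tool_rot: [-0.119, 2.164, -2.16]
contact_force: [-0.9, 4.4, 5.9]
opening: 0.0087
```

Run:
```python
from px import *
st();print(wt(ctrl.get_obs()["tool_pos"]),to_tool(ctrl.get_obs()["tool_pos"],YAW))
```

```text
t 53.95 pos [0.449  0.0655 0.0445] jawyaw -83.5516795779959 ydir [ 0.0025  0.0021 -1.    ] F [-0.8879  4.4204  5.8943] op 0.00865260601957931 q [-0.0208 -0.1701  2.1574  0.0024  1.1518  1.4365]
[-0.1393 -0.0464] [array([0., 0., 0.]), array([ 0.1052, -0.1618, -0.1575])]
```

Emit:
arm_command:
  steps:
    - [[0,0,-0.01],[0,-0.1,-0.1],0]
    - [[0,0,-0.022],[0,-0.1,-0.1],0]
    - [[0,0,-0.035],[0,-0.1,-0.1],0]
    - [[0,0,-0.048],[0,-0.1,-0.1],0]
    - [[0,0,-0.06],[0,-0.1,-0.1],0]

```text
t: 54.45
tool_pos: [0.4421, 0.1264, 0.0446]
tool_rot: [-0.123, 2.163, -2.16]
contact_force: [0.3, -0.9, 0.9]
opening: 0.0085
```

Run:
```python
from px import *
p=snap("wrist","w49")
st();print(wt(ctrl.get_obs()["tool_pos"]),to_tool(ctrl.get_obs()["tool_pos"],YAW))
```

```text
t 54.5 pos [0.4419 0.1277 0.0446] jawyaw -83.36805913182774 ydir [ 0.0008  0.0033 -1.    ] F [-1.0833  1.981   0.8452] op 0.008594837471351669 q [ 0.1173 -0.1527  2.142   0.0035  1.1511  1.571 ]
[-0.2019 -0.0463] [array([0., 0., 0.]), array([ 0.1826,  0.0218, -0.0658])]
```

View pics/w49.png

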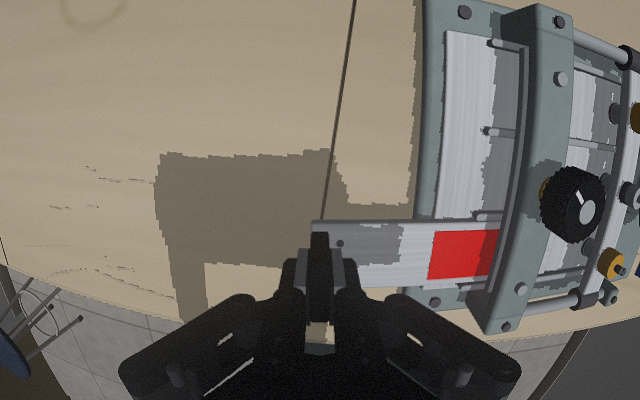

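Emit:
arm_command:
  steps:
    - [[0,0,-0.012],[0.1,0,0],0]
    - [[0,0,-0.024],[0.1,0,0],0]
    - [[0,0,-0.036],[0.1,0,0],0]
    - [[0,0,-0.048],[0.1,0,0],0]
    - [[0,0,-0.06],[0.1,0,0],0]

```text
t: 55.0
tool_pos: [0.4348, 0.1883, 0.0447]
tool_rot: [-0.124, 2.163, -2.16]
contact_force: [-0.4, 0.1, -0.3]
opening: 0.009
```

Emit:
arm_command:
  steps:
    - [[0,0,-0.015],[0,0,0],0]
    - [[0,0,-0.03],[0,0,0],0]
    - [[0,0,-0.045],[0,0,0],0]
    - [[0,0,-0.055],[0,0,0],0]
    - [[0,0,-0.055],[0,0,0],0]

```text
t: 55.5
tool_pos: [0.4282, 0.2441, 0.0448]
tool_rot: [-0.126, 2.162, -2.158]
contact_force: [0.5, -0.0, -0.4]
opening: 0.0087
```

Run:
```python
from px import *
p=snap("wrist","w50")
st();print(wt(ctrl.get_obs()["tool_pos"]),to_tool([.50,-.05,.21],YAW))
```

```text
t 55.55 pos [0.4283 0.2434 0.0447] jawyaw -83.29105377378977 ydir [ 0.0007  0.0015 -1.    ] F [ 0.1696 -0.4852 -1.7794] op 0.008381473068240426 q [ 0.365  -0.0686  2.0654  0.0013  1.1436  1.8182]
[-0.3184 -0.0465] [array([-0.0371, -0.1657,  0.2996]), array([ 0.0814,  0.0989, -0.0516])]
```

View pics/w50.png

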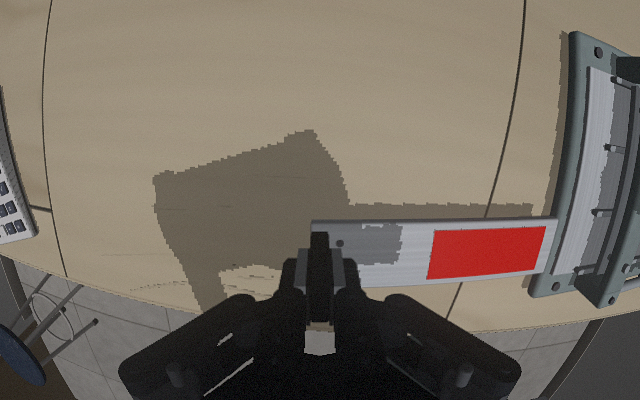

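Emit:
arm_command:
  steps:
    - [[0,-0.045,0],[0,0,0],0]
    - [[0,-0.09,0],[0,0,0],0]
    - [[-0.005,-0.135,0.015],[0,0,0],0]
    - [[-0.012,-0.16,0.05],[0,0,0],0]
    - [[-0.02,-0.16,0.1],[0,0,0],0]

```text
t: 56.05
tool_pos: [0.4624, 0.1468, 0.2106]
tool_rot: [-0.117, 2.157, -2.151]
contact_force: [2.1, -1.1, -1.4]
opening: 0.0081
```

Run:
```python
from px import *
st();print(to_tool([.493,-.294,.2],np.radians(-85.9)))
```

```text
t 56.05 pos [0.4624 0.1468 0.2106] jawyaw -83.12228158809826 ydir [ 0.0111  0.0034 -0.9999] F [ 2.0753 -1.0827 -1.4361] op 0.008092853669592037 q [ 0.153  -0.2876  1.9596  0.0017  1.4581  1.6036]
[array([0.0225, 0.0094, 0.4414]), array([ 0.1331,  2.777 , -0.6513])]
```

Emit:
arm_command:
  steps:
    - [[0.002,0.009,0.045],[0.1,1,-0.5],0]
    - [[0.005,0.009,0.09],[0.1,2,-0.6],0]
    - [[0.007,0.009,0.135],[0.1,2.7,-0.6],0]
    - [[0.009,0.009,0.18],[0.1,2.7,-0.6],0]
    - [[0.011,0.009,0.225],[0.1,2.7,-0.6],0]

```text
t: 56.55
tool_pos: [0.478, -0.0801, 0.2009]
tool_rot: [-0.077, 2.185, -2.184]
contact_force: [0.5, -0.5, -0.6]
opening: 0.0087
```

Run:
```python
from px import *
st();print(to_tool([.493,-.294,.2],np.radians(-85.9)))
```

```text
t 56.55 pos [ 0.478  -0.0801  0.2009] jawyaw -85.8805639990789 ydir [ 0.0011  0.0005 -1.    ] F [ 0.4565 -0.461  -0.6108] op 0.008692325506320825 q [-0.3204 -0.2741  1.9649  0.0009  1.4499  1.1784]
[array([0.0004, 0.0008, 0.2144]), array([ 0.0265,  0.0194, -0.0651])]
```

Emit:
arm_command:
  steps:
    - [[0,0,0.045],[0,0,0],0]
    - [[0,0,0.09],[0,0,0],0]
    - [[0,0,0.135],[0,0,0],0]
    - [[0,0,0.18],[0,0,0],0]
    - [[0,0,0.214],[0,0,0],0]

```text
t: 57.05
tool_pos: [0.4924, -0.2967, 0.2005]
tool_rot: [-0.075, 2.186, -2.185]
contact_force: [-0.1, 0.1, -1.1]
opening: 0.0082
```

Emit:
arm_command:
  steps:
    - [[0,0.03,0],[0,0,0],0]
    - [[0,0.07,0],[0,0,0],0]
    - [[0,0.11,0],[0,0,0],0]
    - [[0,0.12,0],[0,0,0],0]

```text
t: 57.45
tool_pos: [0.4885, -0.2946, 0.0746]
tool_rot: [-0.083, 2.198, -2.183]
contact_force: [-0.8, 0.8, -1.1]
opening: 0.008
```

Run:
```python
from px import *
p=snap("wrist","w51");st();print(to_tool([.493,-.294,.03],np.radians(-85.9)))
```

```text
t 57.5 pos [ 0.4891 -0.2948  0.0753] jawyaw -86.07382584464258 ydir [-0.0069  0.0061 -1.    ] F [ 0.4358  1.2021 -2.0725] op 0.008432149408831755 q [-0.6729  0.0796  1.8583  0.0005  1.2129  0.8292]
[array([-0.0042,  0.0453, -0.0002]), array([ 0.3767, -0.1726,  0.3702])]
```

View pics/w51.png

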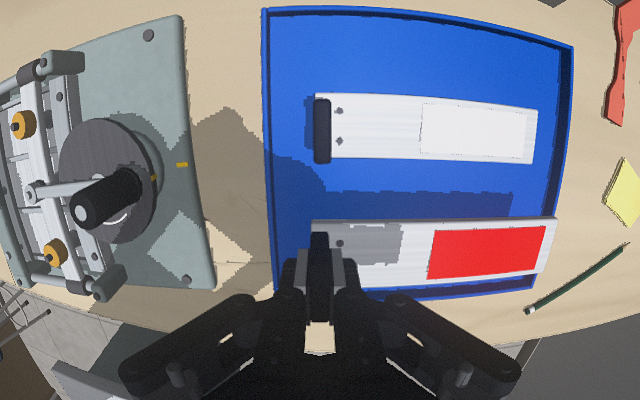

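Emit:
arm_command:
  steps:
    - [[-0.004,0.015,0],[0.4,-0.2,0.4],0]
    - [[-0.004,0.03,0],[0.4,-0.2,0.4],0]
    - [[-0.004,0.043,0],[0.4,-0.2,0.4],0]
    - [[-0.004,0.047,0],[0.4,-0.2,0.4],0]

```text
t: 57.9
tool_pos: [0.4923, -0.2939, 0.0274]
tool_rot: [-0.079, 2.186, -2.184]
contact_force: [-0.1, 0.3, -0.9]
opening: 0.0085
```

```bash
python3 tq.py; python3 -c "
from h import *
print(to_tool([.493,-.294,.0265],np.radians(-85.9)))"
```

```text
[ 0.1239  0.0331 -0.0048]
t 57.9 pos [ 0.4923 -0.2939  0.0274] jawyaw -85.87595773711678 ydir [-0.0007  0.0005 -1.    ] F [-0.0988  0.3027 -0.8507] op 0.008499904304656133 q [-0.668   0.1465  1.8772 -0.      1.1188  0.8308]
[array([-0.0007,  0.0009,  0.0001]), array([0.033 , 0.0241, 0.037 ])]
```

Emit:
arm_command:
  steps:
    - [[0,0.0015,0],[0,0,0],0]
    - [[0,0.003,0],[0,0,0],0]
    - [[0,0.003,0],[0,0,0],0]

```text
t: 58.2
tool_pos: [0.4932, -0.2946, 0.0265]
tool_rot: [-0.078, 2.184, -2.185]
contact_force: [-1.4, 1.4, 4.2]
opening: 0.0086
```

```bash
python3 tq.py
```

```text
[ 0.2621  0.294  -0.06  ]
t 58.2 pos [ 0.4932 -0.2946  0.0265] jawyaw -85.87635412504237 ydir [ 0.0007 -0.0007 -1.    ] F [-1.4309  1.3678  4.2136] op 0.0086027600984117 q [-0.6679  0.1491  1.8759 -0.0001  1.1156  0.831 ]
```

Emit:
arm_command:
  steps:
    - [[0,-0.0005,0],[0,0,0],0]
    - [[0,-0.0005,0],[0,0,0],0.4]
    - [[0,-0.0005,0],[0,0,0],0.4]
    - [[0,-0.0005,0],[0,0,0],0.4]
    - [[0,-0.03,0],[0,0,0],0.4]

```text
t: 58.7
tool_pos: [0.4901, -0.2922, 0.0522]
tool_rot: [-0.086, 2.194, -2.182]
contact_force: [-0.2, -0.6, -0.3]
opening: 0.0343
```

Emit:
arm_command:
  steps:
    - [[0,-0.045,0],[0,0,0],0.4]
    - [[0,-0.09,0],[0,0,0],0.4]
    - [[0,-0.13,0],[0,0,0],0.4]
    - [[0,-0.15,-0.02],[0,0,0],0.5]
    - [[0,-0.15,-0.05],[0,0,0],0.5]

```text
t: 59.2
tool_pos: [0.4896, -0.245, 0.2077]
tool_rot: [-0.076, 2.185, -2.186]
contact_force: [0.2, 0.1, -0.2]
opening: 0.0424
```

Run:
```python
from px import *
p=snap("wrist","w52");snap("side","side2");st()
for nm in ["carrier_a_grip","carrier_b_grip","carrier_c_grip","thumbscrew_head","crank_handle","done_tray","vial_mid"]:
    print(nm,ctrl.boxes_of(p,nm))
```

```text
t 59.3 pos [ 0.4879 -0.2412  0.2037] jawyaw -85.74687080411462 ydir [-0.0049  0.0048 -1.    ] F [-0.9588  0.0193 -0.1308] op 0.042554209740936114 q [-0.5966 -0.1175  1.8257  0.0012  1.4403  0.8998]
carrier_a_grip [{'position': [175.1, 423.6], 'confidence': 0.77}]
carrier_b_grip [{'position': [122.2, 426.6], 'confidence': 0.94}]
carrier_c_grip [{'position': [147.2, 188.6], 'confidence': 0.64}]
thumbscrew_head [{'position': [167.4, 91.4], 'confidence': 0.61}, {'position': [146.8, 187.4], 'confidence': 0.26}]
crank_handle [{'position': [147.2, 187.0], 'confidence': 0.67}, {'position': [153.8, 246.3], 'confidence': 0.65}]
done_tray [{'position': [145.1, 419.5], 'confidence': 0.74}, {'position': [146.3, 186.7], 'confidence': 0.31}]
vial_mid [{'position': [43.5, 31.2], 'confidence': 0.86}]
```

View pics/w52.png

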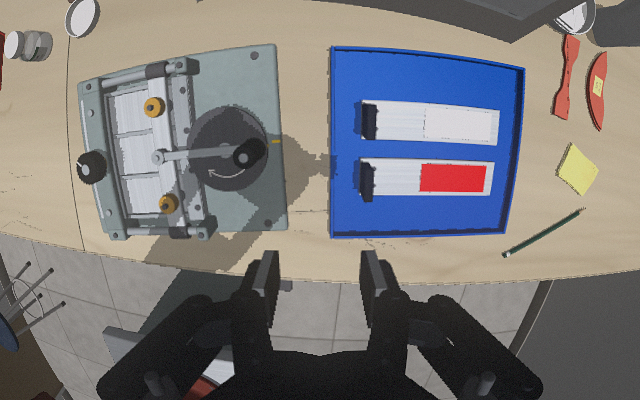

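View pics/side2.png

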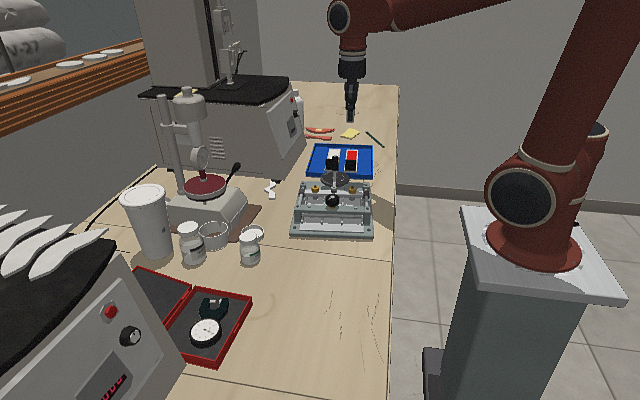

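Run:
```python
from station import ctrl
print(ctrl.finish_job())
```

```text
the job is handed in; nothing more can be done
None
```

The rub test is done and handed in at about 59 s. Only two carriers were on the bench, white and red; I saw no grey one. The only hit the detector gave for it was on the tester itself.

**Insertion:** White went into the lane at +52 mm and red into the lane at −52 mm. Both stopped against the end stop at the same depth, with about 15 N of contact force.

**Thumbscrew:** Tightened until it seated, at about 1.2 N m. During tightening the grip slipped on the seated head a few times and the screw sprang back several degrees. I re-gripped, re-seated it gently and eased off before letting go. The white line then read the same with the head released. I judged it seated from the torque rise, because I had no direct reading of the screw angle.

**Crank:** Turned four clockwise turns after the screw was seated. It stopped about 1° short of the park mark by my circle fit, and the handle was seen at the mark afterwards.

**Slackening and unloading:** The screw was backed off about 119°. Both carriers were drawn out and laid flat, grips up, side by side in the tray.

**Last checks:** The final wrist and side pictures show both carriers in the tray, the lanes empty, the crank parked, the vial upright in its place and the gripper clear. No check failed at the end. One mid-run disagreement remained: my camera fit of the tester was about 3 mm off across the lanes, so I corrected for it from the pictures and the contact forces.

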